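Make ready a pin-register bed: packing plate, chase, block in its lay corner

TASK

Make the register bed ready for proofing: take the packing plate out of the galley and lower it flat over the bed's four pins, then lower the chase over the same pins until it lies down on the packing plate. Then stand the lino block, picture up and long side along the chase, on the packing plate inside the chase's opening and push it home into the corner next to the clipped corner, so that it touches both edges. Leave the ink tin, baren and ink roller where they are.

Things in the scene. Friction and masses are not known exactly. Their poses are not given: they have to be found in the camera images.
- register_bed: Fixed steel bed. Origin on the table in its middle; x along its length, y across, z up (mm below). Web 150 x 56, top at z 12. Four upright brass pins, 6 diameter, at (x, y) = (-61, 23), (-61, -23), (61, 23) and, set in from its corner, (47, -23); straight up to z 31, tapering to a blunt nose at z 38. Beside the web (|y| > 28, between the bearers) it is open down to the table.
- bearer (a point): Middle of the top of one of the bed's two bearers, in bed frame (81, 0, 44) mm; the other is at (-81, 0, 44). Bars 16 thick, 104 long across the bed, 44 high, on 8 mm high feet that reach |x| 98, |y| 56. A plate fits between them with 3 mm to spare at each end, so no finger fits between a plate's end and a bearer.
- galley: Fixed shallow aluminium tray, 176 (x) x 75 mm over its rims, that stores the packing plate. Origin on the table in the middle of its underside. Floor 2 mm thick; walls 18 mm high with rolled rims along both sides (68 mm apart inside) and at the +x end; its -x end (x = -88 mm) is open. The packing plate has about 2 mm to either side wall, too little for a finger.
- packing_plate: Loose flat brown wooden plate, 140 (x) x 64 (y) x 8 mm, 0.07 kg; origin in the middle of its underside, z up. Four 8.5 mm holes at the same (x, y) as the bed's pins; corner at +x, -y clipped off (16 mm legs). Starts flat in the galley, x axis along the galley's x. Seated, its frame agrees with the bed's, 12 mm higher.
- slot (a point): Middle of the packing plate's finger slot, at its top, in plate frame (-38, 0, 8) mm. The slot goes through, 28 (x) x 34 (y) mm with rounded corners, and leaves an 18 mm wide strip (x = -70..-52) at the plate's -x end, which lies at the galley's open end: it can be pinched lengthwise, one finger in the slot, the other beyond the end.
- chase: Loose flat aluminium frame, 140 (x) x 64 (y) x 10 mm, 0.15 kg; origin in the middle of its underside, z up. Same holes and clipped corner (+x, -y) as the packing plate. Its opening spans x = -47..36, y = -24..24 mm. Starts flat on the table. Seated on the packing plate, its frame agrees with the bed's, 20 mm higher.
- lay_corner (a point): The corner of the chase's opening next to the clipped corner, in chase frame (36, -24) mm, at the chase's top (z 10 mm).
- lino_block: Loose block, 66 (x) x 36 (y) x 24 mm, 0.06 kg: plywood with brown lino on top, a sprig cut in it. Origin in the middle of its underside. Starts picture up on the table, at any angle. On the packing plate it rises 14 mm above the chase, level with the bearers. Home, its long side along the chase's length (either way round), its origin is at (3, -6, 0) mm in the chase's frame.
- ink_tin: Bystander: round ink tin with a red spot on its lid (a fixed black-spotted one stands near the table's front edge too), 70 mm diameter, 40 mm high, loose; origin in the middle of its underside.
- baren: Bystander: round black hand baren with a bow handle, 108 mm diameter, 34 mm high, loose, on the glass palette behind the bed; origin in the middle of its underside.
- roller: Bystander: small ink roller (brayer), 187 x 77 x 50 mm, loose, on the glass palette; origin under the middle, its handle to -x.

How it is judged:
By the outcome, as a careful person would: the job done as asked, in the order asked, and still so for the second after the job is handed in, with the robot touching nothing.
It also fails if it takes over 72 s, if anything falls off the work surface, if the arm or the gripper's body presses on something with over 40 N, if the wrist force passes 120 N, or if a joint passes its speed limit or range.

ROBOT

A 7-joint arm with a two-finger parallel gripper is mounted at the origin on a cart in front of the work surface, level with it; the furniture and walls round the work are solid. World frame = base frame: x ahead of the robot, y to its left, z up, the work surface at z = 0. Lengths are in m, angles in degrees, forces in N, time in s.
With the tool pointing down it reaches from about 0.425 to 0.875 m from the base axis. Payload 4.7 kg.
Tool frame: the origin (TCP) lies on the centre line of the jaws, within the pads' length; the fingertips stand ahead of it and the grasp point (between the pads) lies 2 mm behind it (env.tip_reach is the x of the fingertips in the tool frame, in m); x points along the fingers, z is the direction in which the jaws open and shut, and the axes are right-handed (so a half turn about x gives the same grasp; the last joint's range is limited). The gripper opens to 87 mm and grips with 3 to 60 N. Pads are 19 mm wide; open, the fingers measure 117 mm over their backs; the gripper's body (75 mm by 190 mm) begins 51 mm behind the grasp point.
Start: joints at [-63.994, 18.392, -4.016, 83.108, 1.295, 78.541, -3.26], TCP at [0.277, 0.588, 0.219] pointing down, gripper open.
Joint ranges: [-163.93, 163.93], [-17.29, 119.83], [-79.2, 71.16], [3.27, 140.29], [-89.18, 269.18], [5.43, 117.66], [-154.24, 154.24]. Speed limits (degrees/s): [147.25, 147.25, 180, 180, 180, 180, 180].

INTERFACE

Orientations are given as [roll, pitch, yaw] about the fixed x, y, z axes, in that order (R = Rz(yaw) Ry(pitch) Rx(roll)).
In Python, from cell import telemetry, optics, env, models gives the robot as it stands.
- The arm moves only by the shell command python3 -m pendant 'ROWS' [FORCE]. ROWS is JSON, a list of rows, each a list of 3 entries, a list of its own where there are three numbers: the finger opening in mm, from 0 to 87, then the shift along the tool's x, y, z in mm, then the turn, a rotation vector about the tool's x, y, z in rad. A call has 1 to 10 rows; each row is the pose to reach, as a shift and turn from the pose commanded when the call began, along the tool's axes at that moment; what a row does not reach only later rows make up. A row lasts 1/12 s, in which the tool goes at most 41.7 mm and 7.16 degrees, less where a joint would pass 70% of its speed; a pose out of reach is approached as far as the arm can. A call with a gripper value outside its range is refused whole. The fingers move at their own pace and stop on an object; FORCE is the grip in N (left out, the last holds). Time passes only in rows, so rows that repeat a pose let the fingers close. It gives the time, the measured TCP pose, the force and the opening at its end, in the units of the state.
- telemetry.get_obs(): the state, without advancing time (a new reading comes with each control period).
- optics.read_camera(name): name is "side" or "top" or "wrist"; returns a dict with "image" (420x560x3 uint8, blue, green, red), "range_z" (420x560 float32, m along the optical axis (not along the pixel's ray), 0 where there is no reading), "fx", "fy", "cx", "cy" (pixels), "cam_to_world" (4x4, takes a point from camera to world coordinates). Camera axes: x right, y up, looking along -z (the intrinsics and any distortion apply to the point x, -y, -z); pixel columns grow to the right and rows downward; lengths in m; the calibration is good to about 2 mm. A picture is of the moment at which its call begins.
- env.sign_off(): hands the job in, once; it reports no verdict.
Trained networks look in the newest picture that a camera, given by its name, has taken for a name from the list of things; names that differ only in an ending like _2 or _b are one class to them, and where a whole thing is asked for, a point or a joint stands for the part that bears it (a point fixed in the world has none). Each returns a list of dicts, best first, with "confidence" (0 to 1); they miss things now and then, are a little off and sometimes report something else, mostly with a low value. They report only what shows in the picture. A call takes as long as a camera call.
- models.masks_of(camera, label): "pixels" (420x560 bool, what is visible of it) and "extent" ([left, top, right, bottom] as shares, 0 to 1, of the picture: columns of its width, rows of its height, round what is visible of it).
- models.landmark_of(camera, label): "centre" ([row, column] as shares, 0 to 1, of the picture: columns of its width, rows of its height: a listed point, or the origin of a listed thing).
The state is a dict: "time_s": time; "qpos": joint angles; "joint_velocities": joint speeds; "effort": joint torques, N m; "tool_pos": TCP position; "tool_rot": TCP orientation; "force": force on the tool from outside, world axes, zero at the start; "wrist_torque": the same for the moment, N m; "grip_width": finger opening in m.
Only numpy, scipy, OpenCV 4.12 (cv2) and the standard library are available. Lean on these libraries where they do the work, as an engineer would, in place of code of your own. Each camera call takes 0.05 s, during which the arm holds its last target.

## Working session

There is one attempt and no reset: what is moved stays moved. The work goes in short steps, Python scripts to look and compute and a shell command to move; the robot and the scene stay as the last step left them, time stands still between calls to the robot, and variables do not carry over. Pictures are saved under pics/ and viewed, and the job is handed in when it is done.

```bash
ls; mkdir -p pics; python3 - <<'E'
from cell import telemetry, optics, env, models
import cv2
print(telemetry.get_obs(), env.tip_reach)
for n in ["side","top","wrist"]:
    d=optics.read_camera(n); cv2.imwrite(f"pics/a_{n}.png",d["image"])
    print(n,d["fx"],d["fy"],d["cx"],d["cy"],d["cam_to_world"].tolist(),[k for k in d])
    for l in ["register_bed","galley","packing_plate","slot","chase","lay_corner","lino_block","ink_tin","bearer","baren","roller"]:
        print(l,[(round(r["confidence"],2),[round(r["centre"][0]*420),round(r["centre"][1]*560)]) for r in models.landmark_of(n,l)[:3]])
E
```

```text
pics
{'time_s': 0.0, 'qpos': array([-63.99432042,  18.43945983,  -4.01668253,  83.17394555,
         1.29427606,  78.54041294,  -3.26070891]), 'joint_velocities': array([-0.04371282,  0.03616367, -0.07668178, -0.02116539, -0.08760996,
        0.01054391, -0.07337951]), 'effort': array([ 2.49200612e-04, -4.91289282e+01, -4.03803606e-01, -3.12529743e+01,
       -6.39027846e-02,  4.37590457e-02,  1.84256387e-04]), 'tool_pos': array([0.27652974, 0.58763415, 0.21776551]), 'tool_rot': array([-177.56664857,   89.89128998, -112.7623608 ]), 'force': array([ 0.77253844, -0.88437741, -0.13384956]), 'wrist_torque': array([0.04214867, 0.03255933, 0.01601072]), 'grip_width': 0.08704131654559934} 0.017
side 480.83618756009827 480.83618756009827 285.4978771070564 207.21418315943154 [[0.9335743042224187, 0.18110373423328213, -0.30925791168923605, 0.2559638731402792], [-0.35831788388159147, 0.4551183915017579, -0.8151536933655341, -0.7764156851587707], [-0.006878414515352223, 0.8718191826081906, 0.4897795424986039, 0.5157445645125882], [0.0, 0.0, 0.0, 1.0]] ['image', 'range_z', 'fx', 'fy', 'cx', 'cy',
[... 1074 characters left out ...]
]), (0.62, [198, 231])]
ink_tin [(0.79, [319, 240]), (0.61, [202, 269])]
bearer [(0.89, [196, 229])]
baren [(0.76, [120, 246])]
roller [(0.98, [125, 341])]
wrist 321.4202834376382 321.4202834376382 274.73815544046784 213.53695792618439 [[0.426774015106849, -0.8756454919704257, -0.22607280336530522, 0.2160245374826554], [0.9043572138609978, 0.4136116582921508, 0.10518282113724006, 0.616528950354154], [0.0014034839331233501, -0.24933986547819834, 0.9684150255526611, 0.3851792530798603], [0.0, 0.0, 0.0, 1.0]] ['image', 'range_z', 'fx', 'fy', 'cx', 'cy', 'cam_to_world']
register_bed []
galley []
packing_plate []
slot []
chase []
lay_corner []
lino_block []
ink_tin []
bearer []
baren []
roller []
```

View pics/a_side.png

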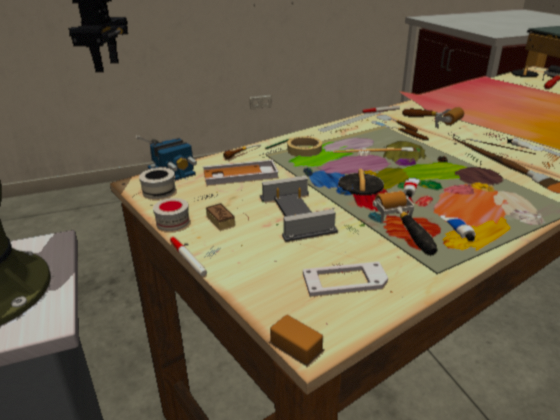

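View pics/a_top.png

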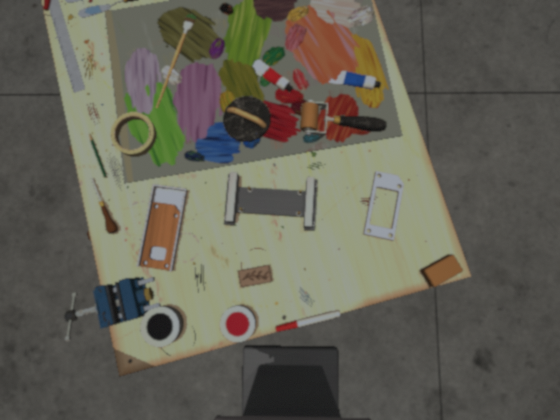

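View pics/a_wrist.png

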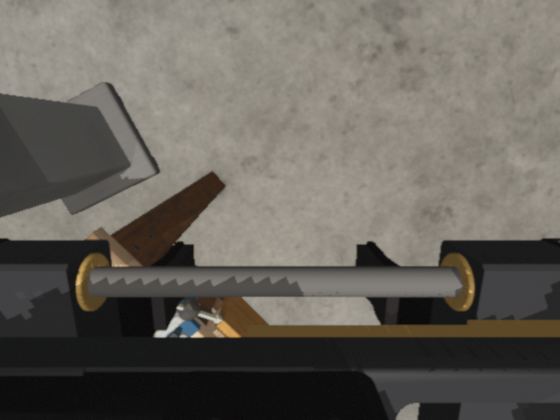

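The side view shows the galley (240,175), bed (295,212), chase (346,278), block (220,215) and red tin (171,213). The top view shows the bed at (270,203), galley (163,228), chase (383,207), block (255,276). The wrist view shows only the floor.

```bash
cat > h.py <<'E'
from cell import telemetry, optics, env, models
import numpy as np, cv2
from scipy.spatial.transform import Rotation as R
def ray(d,uv):
    uv=np.atleast_2d(np.asarray(uv,float)); T=np.array(d["cam_to_world"])
    v=np.c_[(uv[:,0]-d["cx"])/d["fx"],-(uv[:,1]-d["cy"])/d["fy"],-np.ones(len(uv))]
    return T[:3,3],v@T[:3,:3].T
def onplane(d,uv,z):
    o,v=ray(d,uv); return o+v*((z-o[2])/v[:,2])[:,None]
def depthpts(d,mask):
    r,c=np.nonzero(mask&(d["range_z"]>0)); o,v=ray(d,np.c_[c,r]); return o+v*d["range_z"][r,c][:,None], np.c_[c,r]
def proj(d,P):
    T=np.array(d["cam_to_world"]); p=(np.atleast_2d(P)-T[:3,3])@T[:3,:3]
    return np.c_[d["cx"]+d["fx"]*p[:,0]/-p[:,2], d["cy"]-d["fy"]*p[:,1]/-p[:,2]]
def toolR(o): return R.from_euler("xyz",o["tool_rot"],degrees=True).as_matrix()
def goal(o,tcp,xaxis_yaw_z=None,zdir=None):
    """tool x down, tool z along horizontal zdir. returns shift mm, rotvec in tool axes"""
    M=toolR(o)
    z=np.array([zdir[0],zdir[1],0.]);z/=np.linalg.norm(z); x=np.array([0,0,-1.]); y=np.cross(z,x)
    G=np.c_[x,y,z]
    best=min([G,np.c_[x,-y,-z]],key=lambda g:np.linalg.norm(R.from_matrix(M.T@g).as_rotvec()))
    return (M.T@(np.array(tcp)-o["tool_pos"])*1000).round(1), R.from_matrix(M.T@best).as_rotvec().round(3)
E
python3 - <<'E'
from h import *
for n in ["top","side"]:
    d=optics.read_camera(n)
    for l in ["register_bed","galley","packing_plate","chase","lino_block","ink_tin","baren","roller"]:
        m=models.masks_of(n,l)
        if not m: print(n,l,"none");continue
        P,_=depthpts(d,m[0]["pixels"])
        zs=P[:,2]
        r=cv2.minAreaRect((P[:,:2]*1000).astype(np.float32))
        print(n,l,round(m[0]["confidence"],2),len(P),"rect",np.round(r[0]),np.round(r[1]),round(r[2],1),"z pct",np.percentile(zs*1000,[2,10,50,90,98]).round(1))
    cv2.imwrite(f"pics/b_{n}.png",cv2.resize(d["image"][150:320,120:440],None,fx=2.5,fy=2.5,interpolation=cv2.INTER_CUBIC))
E
```

```text
top register_bed 0.84 2961 rect [593.  48.] [198. 112.] 86.3 z pct [ 6.1  9.  12.6 44.2 45.9]
top galley 0.73 1354 rect [537. 278.] [ 77. 181.] 82.1 z pct [-1.2  0.3  3.8 18.2 19.8]
top packing_plate 0.69 1692 rect [518. 281.] [ 67. 141.] 81.2 z pct [ 2.8  7.4  9.6 11.7 12.9]
top chase 0.72 1726 rect [776. 103.] [104. 103.] 89.9 z pct [13.9 16.5 19.5 33.  40.6]
top lino_block 0.96 539 rect [434.  80.] [35. 69.] 11.7 z pct [18.2 20.  22.3 24.7 25.7]
top ink_tin 0.94 1002 rect [341. 111.] [68. 69.] 63.5 z pct [33.5 37.3 39.3 41.3 42.5]
top baren 0.76 1822 rect [779. 103.] [111. 105.] 2.2 z pct [11.2 15.7 19.3 31.7 40.4]
top roller 0.89 1219 rect [ 774. -106.] [ 76. 183.] 3.2 z pct [24.6 31.5 40.8 54.9 57.1]
side register_bed 0.83 2786 rect [596.  84.] [277. 120.] 83.8 z pct [-1.2  5.1 17.2 41.7 43.1]
side galley 0.73 915 rect [539. 298.] [122. 175.] 81.6 z pct [-1.4  0.4  8.8 15.7 17.3]
side packing_plate 0.74 389 rect [517. 280.] [ 68. 137.] 83.5 z pct [ 2.6  6.5  8.3  9.7 10.6]
side chase 0.92 1516 rect [ 587. -189.] [ 81. 140.] 77.4 z pct [-0.9  1.6  7.6  9.1  9.9]
side lino_block 0.86 530 rect [442.  80.] [53. 71.] 10.1 z pct [-0.   2.8 19.5 22.2 23.4]
side ink_tin 0.76 1013 rect [344. 146.] [149.  73.] 81.8 z pct [-1.1  5.  33.5 38.9 39.9]
side baren 0.79 853 rect [783. 104.] [121. 106.] 33.7 z pct [ 8.8 12.4 17.4 27.  38.1]
side roller 0.65 2760 rect [599.  88.] [285. 125.] 83.6 z pct [-1.   5.1 17.1 41.6 43.1]
```

View pics/b_top.png

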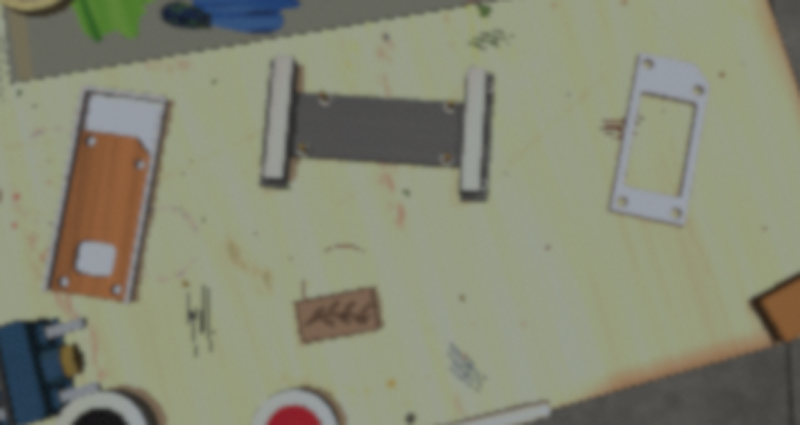

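View pics/b_side.png

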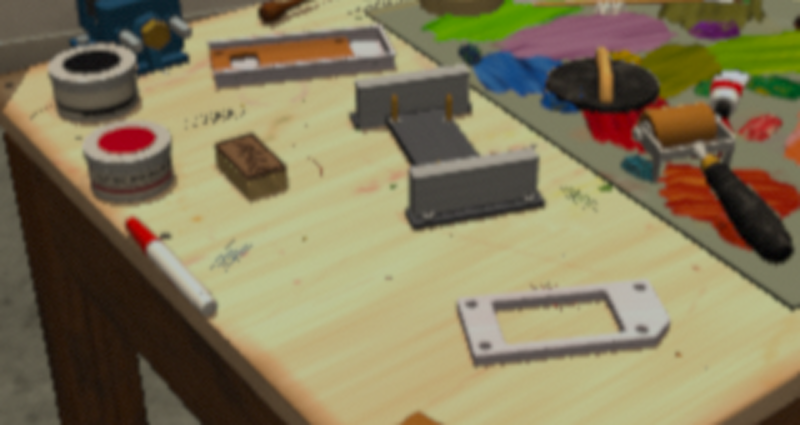

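Top crop: plate's clipped corner is at (140,145), far and right; the chase's likewise at (695,75). The bed's set-in pin appears to be the upper left one (325,100), so bed +x points to world +y. Now I'll look with the wrist camera.

```bash
python3 - <<'E'
from h import *
o=telemetry.get_obs(); M=toolR(o); print(M.round(3))
d=optics.read_camera("wrist"); T=np.array(d["cam_to_world"])
print("cam in tool",(M.T@(T[:3,3]-o["tool_pos"])).round(4)); print("look dir tool",(M.T@-T[:3,2]).round(3))
d=optics.read_camera("top")
m=np.zeros((420,560),bool); m[270:330,60:160]=1
P,_=depthpts(d,m); P=P[P[:,2]>0.03]; print("vise/tin",P.min(0).round(3),P.max(0).round(3))
k=P[P[:,2]>0.06]; print(k.min(0).round(3) if len(k) else None,k.max(0).round(3) if len(k) else None)
a=np.radians(-8.5)
print(goal(o,(0.49,0.24,0.20),zdir=(np.cos(a),np.sin(a))))
E
```

```text
[[ 0.    -0.905  0.426]
 [ 0.     0.426  0.905]
 [-1.    -0.     0.   ]]
cam in tool [-0.1663  0.067  -0.0002]
look dir tool [ 0.968 -0.249  0.001]
vise/tin [0.328 0.264 0.03 ] [0.43  0.452 0.085]
[0.33  0.281 0.06 ] [0.428 0.448 0.085]
(array([  18.9, -341.2, -224.3]), array([ 1.279,  0.   , -0.   ]))
```

```bash
python3 -m pendant '[[87,[0,-341,-224],[0.6,0,0]],[87,[0,-341,-224],[1.279,0,0]],[87,[0,-341,-224],[1.279,0,0]],[87,[0,-341,-224],[1.279,0,0]],[87,[0,-341,-224],[1.279,0,0]],[87,[0,-341,-224],[1.279,0,0]],[87,[0,-341,-224],[1.279,0,0]],[87,[0,-341,-224],[1.279,0,0]],[87,[19,-341,-224],[1.279,0,0]],[87,[19,-341,-224],[1.279,0,0]]]'
python3 -m pendant '[[87,[0,0,0],[0,0,0]],[87,[0,0,0],[0,0,0]]]'
python3 - <<'E'
from h import *
o=telemetry.get_obs();print(o["time_s"],o["tool_pos"],toolR(o)[:,2])
d=optics.read_camera("wrist");cv2.imwrite("pics/c.png",d["image"])
for l in ["galley","packing_plate","slot","lino_block"]:
  for r in models.landmark_of("wrist",l)[:2]: print(l,round(r["confidence"],2),np.array(r["centre"])*[420,560])
P,_=depthpts(d,np.ones((420,560),bool))
k=P[(P[:,2]>.03)&(P[:,2]<.12)&(P[:,0]<.45)&(P[:,1]>.24)]
if len(k): 
  for y in np.arange(.24,.38,.015):
    s=k[(k[:,1]>=y)&(k[:,1]<y+.015)]
    if len(s): print(round(y,3),[ (round(x,2),round(s[(s[:,0]>=x)&(s[:,0]<x+.02)][:,2].max(initial=0),3)) for x in np.arange(.33,.44,.02)])
E
```

```text
time_s: 3.63
tool_pos: [0.4917, 0.2373, 0.2005]
tool_rot: [24.7, 89.9, 17.4]
force: [1.1, -0.2, -1.1]
grip_width: 0.0871
time_s: 3.8
tool_pos: [0.4909, 0.2375, 0.1996]
tool_rot: [-115.7, 90.0, -122.8]
force: [0.6, 0.4, 0.3]
grip_width: 0.087
3.8 [0.49091702 0.23751073 0.19956274] [ 9.92327800e-01 -1.23634226e-01 -3.38585578e-04]
galley 0.18 [319.116 244.216]
packing_plate 0.69 [151.704 297.304]
slot 0.55 [150.612 255.976]
lino_block 0.78 [322.182 246.008]
0.24 [(np.float64(0.33), np.float64(0.046)), (np.float64(0.35), np.float64(0.046)), (np.float64(0.37), np.float64(0.045)), (np.float64(0.39), np.float64(0.0)), (np.float64(0.41), np.float64(0.0)), (np.float64(0.43), np.float64(0.0))]
0.255 [(np.float64(0.33), np.float64(0.046)), (np.float64(0.35), np.float64(0.046)), (np.float64(0.37), np.float64(0.056)), (np.float64(0.39), np.float64(0.0)), (np.float64(0.41), np.float64(0.0)), (np.float64(0.43), np.float64(0.0))]
0.27 [(np.float64(0.33), np.float64(0.046)), (np.float64(0.35), np.float64(0.055)), (np.float64(0.37), np.float64(0.059)), (np.float64(0.39), np.float64(0.066)), (np.float
[... 1040 characters left out ...]
at64(0.33), np.float64(0.084)), (np.float64(0.35), np.float64(0.085)), (np.float64(0.37), np.float64(0.084)), (np.float64(0.39), np.float64(0.084)), (np.float64(0.41), np.float64(0.083)), (np.float64(0.43), np.float64(0.0))]
0.36 [(np.float64(0.33), np.float64(0.083)), (np.float64(0.35), np.float64(0.084)), (np.float64(0.37), np.float64(0.083)), (np.float64(0.39), np.float64(0.084)), (np.float64(0.41), np.float64(0.083)), (np.float64(0.43), np.float64(0.0))]
0.375 [(np.float64(0.33), np.float64(0.034)), (np.float64(0.35), np.float64(0.08)), (np.float64(0.37), np.float64(0.082)), (np.float64(0.39), np.float64(0.084)), (np.float64(0.41), np.float64(0.083)), (np.float64(0.43), np.float64(0.0))]
```

View pics/c.png

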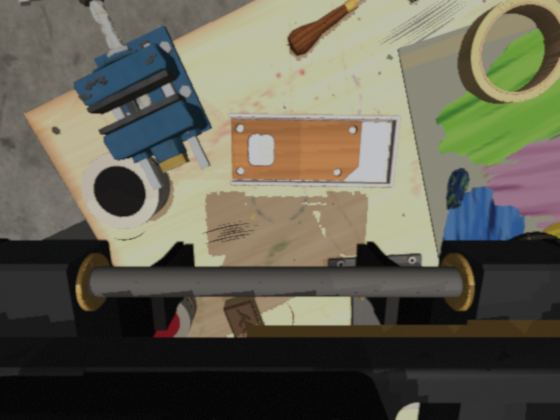

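Wrist view: plate holes at about (240,129), (239,172), (353,129), (337,172), slot at (261,150). The vise at (140,90) is 84 mm high, so I'll lean the tool away from it while pinching. Now a precise fit of the plate.

```bash
cat >> h.py <<'E'
HOLES=np.array([[-61,23],[-61,-23],[61,23],[47,-23]],float)/1000
def rigid(A,B):
    """2D rigid fit B = Rot A + t"""
    a=A-A.mean(0);b=B-B.mean(0); th=np.arctan2((a[:,0]*b[:,1]-a[:,1]*b[:,0]).sum(),(a*b).sum())
    Q=np.array([[np.cos(th),-np.sin(th)],[np.sin(th),np.cos(th)]]); t=B.mean(0)-Q@A.mean(0)
    return Q,t,np.degrees(th),np.linalg.norm(A@Q.T+t-B,axis=1)*1000
def refine(img,uv,r=6,dark=True,thr=None):
    """centroid of blob differing from surround"""
    g=cv2.cvtColor(img,cv2.COLOR_BGR2LAB).astype(float); out=[]
    for u,v in uv:
        for _ in range(3):
            ui,vi=int(round(u)),int(round(v)); p=g[vi-r:vi+r+1,ui-r:ui+r+1]
            ring=np.concatenate([p[0],p[-1],p[:,0],p[:,-1]]); med=np.median(ring,0)
            w=np.linalg.norm(p-med,axis=2); w=np.clip(w-0.35*w.max(),0,None)
            yy,xx=np.mgrid[-r:r+1,-r:r+1]; w=w*(xx**2+yy**2<=r*r)
            u,v=ui+(w*xx).sum()/w.sum(),vi+(w*yy).sum()/w.sum()
        out.append((u,v))
    return np.array(out)
E
python3 - <<'E'
from h import *
d=optics.read_camera("wrist"); im=d["image"]
uv=refine(im,[(240,129),(239,172),(353,129),(337,172)],5); print(uv.round(1))
P=onplane(d,uv,0.010); Q,t,th,res=rigid(HOLES,P[:,:2]); print("plate",t,th,res)
for n,px in [("slot",(-38,0)),("strip",(-61,0))]: print(n,Q@(np.array(px)/1000)+t)
pp=proj(d,np.c_[HOLES@Q.T+t,np.full(4,.01)]); print(pp.round(1))
m=np.zeros((420,560),bool); m[135:165,280:340]=1; P,_=depthpts(d,m); print("plate top z",np.median(P[:,2]))
x=cv2.resize(im[90:200,215:415],None,fx=4,fy=4,interpolation=cv2.INTER_CUBIC)
for u,v in uv: cv2.circle(x,(int((u-215+.5)*4),int((v-90+.5)*4)),3,(0,255,0),-1)
cv2.imwrite("pics/d.png",x)
# two-view check: top cam
d=optics.read_camera("top"); uvt=refine(d["image"],[(156,206),(176,215),(145,262),(166,266)],3)
print(uvt.round(1)); P=onplane(d,uvt,0.010); print(rigid(HOLES[[2,3,0,1]],P[:,:2])[1:])
print("pred in top",proj(d,np.c_[HOLES@Q.T+t,np.full(4,.01)]).round(1))
cv2.imwrite("pics/d2.png",cv2.resize(d["image"][175:285,130:210],None,fx=5,fy=5,interpolation=cv2.INTER_CUBIC))
E
```

```text
[[242.2 132. ]
 [242.1 174.2]
 [354.2 134.7]
 [338.5 176.4]]
plate [0.51969734 0.28146746] -8.004914186090769 [0.74089403 0.55574918 0.7914056  0.53706289]
slot [0.48206761 0.28675927]
strip [0.45929172 0.2899622 ]
[[241.6 131.7]
 [241.7 174.4]
 [354.9 134.4]
 [338.8 176.7]]
plate top z 0.010436938738261514
[[154.7 209.6]
 [176.2 215.3]
 [145.4 262.1]
 [166.4 265.4]]
(array([0.51580473, 0.28071917]), np.float64(-6.938595744606862), array([6.06054361, 2.40898045, 2.81985785, 2.03587197]))
pred in top [[144.7 261.3]
 [165.9 264.5]
 [155.7 205. ]
 [175.3 214.4]]
```

View pics/d.png

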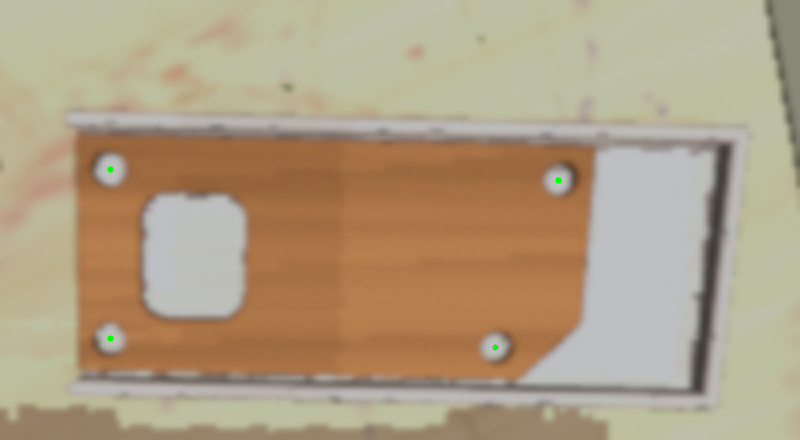

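View pics/d2.png

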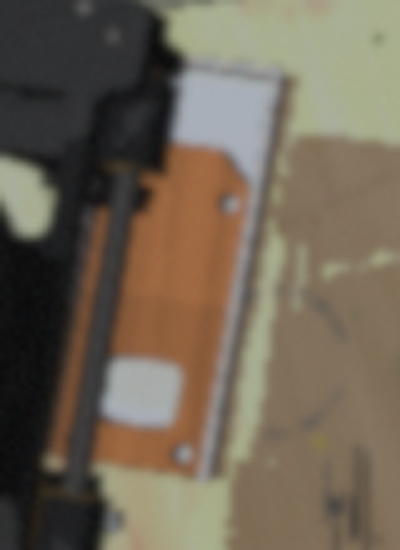

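```bash
python3 - <<'E'
from h import *
d=optics.read_camera("wrist"); P,px=depthpts(d,np.ones((420,560),bool))
k=(P[:,2]>.025)&(P[:,2]<.12)&(P[:,0]>.385)&(P[:,0]<.47)&(P[:,1]>.2)&(P[:,1]<.4)
P=P[k];px=px[k]
for x in np.arange(.385,.47,.007):
    s=P[(P[:,0]>=x)&(P[:,0]<x+.007)]
    if len(s):
        print(round(x,3),[(round(y,3),round(s[(s[:,1]>=y)&(s[:,1]<y+.01)][:,2].max(initial=0),3)) for y in np.arange(.25,.34,.01) if ((s[:,1]>=y)&(s[:,1]<y+.01)).any()])
cv2.imwrite("pics/e.png",cv2.resize(d["image"][60:220,60:260],None,fx=4,fy=3.5,interpolation=cv2.INTER_CUBIC))
E
```

```text
0.385 [(np.float64(0.27), np.float64(0.053)), (np.float64(0.28), np.float64(0.062)), (np.float64(0.29), np.float64(0.066)), (np.float64(0.3), np.float64(0.083)), (np.float64(0.31), np.float64(0.083)), (np.float64(0.32), np.float64(0.083)), (np.float64(0.33), np.float64(0.083)), (np.float64(0.34), np.float64(0.057))]
0.392 [(np.float64(0.28), np.float64(0.065)), (np.float64(0.29), np.float64(0.067)), (np.float64(0.3), np.float64(0.082)), (np.float64(0.31), np.float64(0.083)), (np.float64(0.32), np.float64(0.084)), (np.float64(0.33), np.float64(0.083)), (np.float64(0.34), np.float64(0.034))]
0.399 [(np.float64(0.28), np.float64(0.067)), (np.float64(0.29), np.float64(0.068)), (np.float64(0.3), np.float64(0.081)), (np.float64(0.31), np.float64(0.083)), (np.float64(0.32), np.float64(0.083)), (np.float64(0.33), np.float64(0.083)), (np.float64(0.34), np.float64(0.083))]
0.406 [(np.float64(0.28), np.float64(0.062)), (np.float64(0.29), np.float64(0.064)), (np.float64(0.3), np.float64(0.063)), (np.float64(0.31), np.float64(0.083)), (np.float64(0.32), np.float64(0.083)), (np.float64(0.33), np.f
[... 189 characters left out ...]
0.32), np.float64(0.083)), (np.float64(0.33), np.float64(0.083)), (np.float64(0.34), np.float64(0.083))]
0.42 [(np.float64(0.27), np.float64(0.056)), (np.float64(0.28), np.float64(0.058)), (np.float64(0.29), np.float64(0.058)), (np.float64(0.3), np.float64(0.061)), (np.float64(0.31), np.float64(0.083)), (np.float64(0.32), np.float64(0.083)), (np.float64(0.33), np.float64(0.083)), (np.float64(0.34), np.float64(0.083))]
0.427 [(np.float64(0.27), np.float64(0.056)), (np.float64(0.28), np.float64(0.057)), (np.float64(0.29), np.float64(0.057)), (np.float64(0.3), np.float64(0.054)), (np.float64(0.31), np.float64(0.082)), (np.float64(0.32), np.float64(0.083)), (np.float64(0.33), np.float64(0.081))]
```

View pics/e.png

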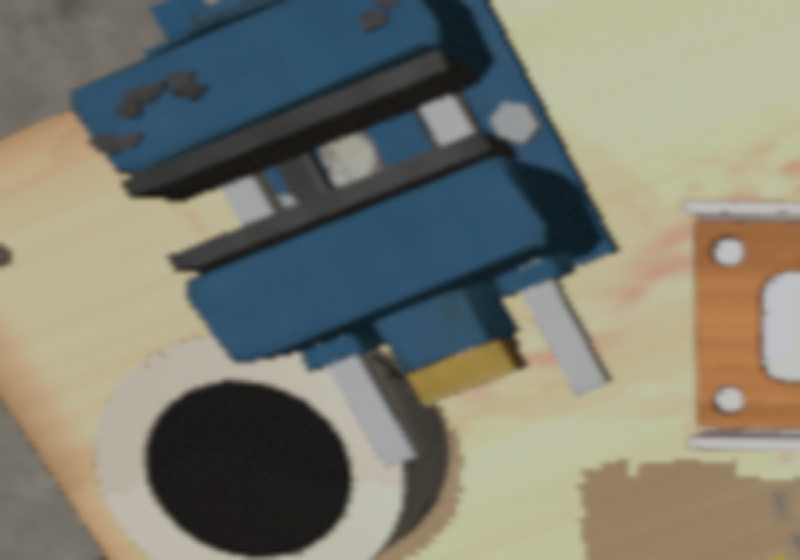

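```bash
cat >> h.py <<'E'
def goalR(o,tcp,G):
    M=toolR(o); return (M.T@(np.array(tcp)-o["tool_pos"])*1000).round(1), R.from_matrix(M.T@G).as_rotvec().round(3)
def frame(head,lean=0):
    """tool z at heading (deg), tool x down leaned toward heading+90 by lean deg"""
    h=np.radians(head);b=np.radians(lean); z=np.array([np.cos(h),np.sin(h),0]); n=np.array([-np.sin(h),np.cos(h),0])
    x=np.sin(b)*n-np.cos(b)*np.array([0,0,1]); return np.c_[x,np.cross(z,x),z]
E
python3 - <<'E'
from h import *
o=telemetry.get_obs(); G=frame(-8,35)
print(goalR(o,(.4526,.235,.0884),G))
E
```

```text
(array([111.6, -10.6, -36. ]), array([ 0.022, -0.007,  0.611]))
```

```bash
python3 -m pendant '[[26,[20,-10,-36],[0,0,0.15]],[26,[40,-10,-36],[0.01,0,0.3]],[26,[60,-10,-36],[0.02,0,0.4]],[26,[80,-10,-36],[0.022,-0.007,0.5]],[26,[100,-10.6,-36],[0.022,-0.007,0.611]],[26,[111.6,-10.6,-36],[0.022,-0.007,0.611]],[26,[111.6,-10.6,-36],[0.022,-0.007,0.611]],[26,[111.6,-10.6,-36],[0.022,-0.007,0.611]],[26,[111.6,-10.6,-36],[0.022,-0.007,0.611]]]' 40
python3 - <<'E'
from h import *
o=telemetry.get_obs(); G=frame(-8,35)
print(o["time_s"],o["tool_pos"],o["qpos"],o["grip_width"],o["force"],goalR(o,(.4590,.2804,.0229),G))
d=optics.read_camera("wrist");cv2.imwrite("pics/f.png",d["image"])
d=optics.read_camera("side");cv2.imwrite("pics/f2.png",cv2.resize(d["image"][80:280,100:330],None,fx=3,fy=3))
E
```

```text
time_s: 4.95
tool_pos: [0.4536, 0.2351, 0.0896]
tool_rot: [89.9, 55.0, 81.9]
force: [0.6, 0.5, 1.2]
grip_width: 0.0352
4.95 [0.45363791 0.23512685 0.08961344] [-34.21459724   2.37891647  28.08453035 126.81168132 -46.62817525
  51.85355832  15.81637586] 0.03517623978493529 [0.64950981 0.48363167 1.18446508] (array([80.8, -0.9, -1.1]), array([0.   , 0.001, 0.   ]))
```

View pics/f.png

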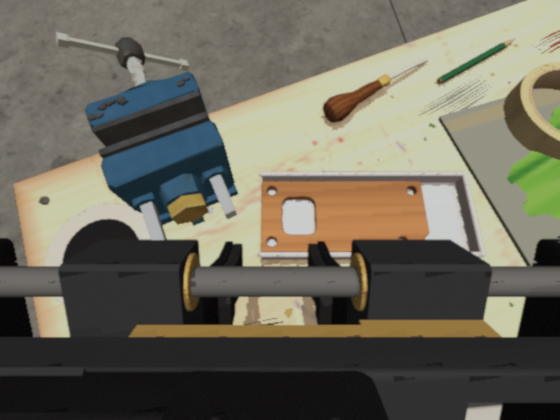

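View pics/f2.png

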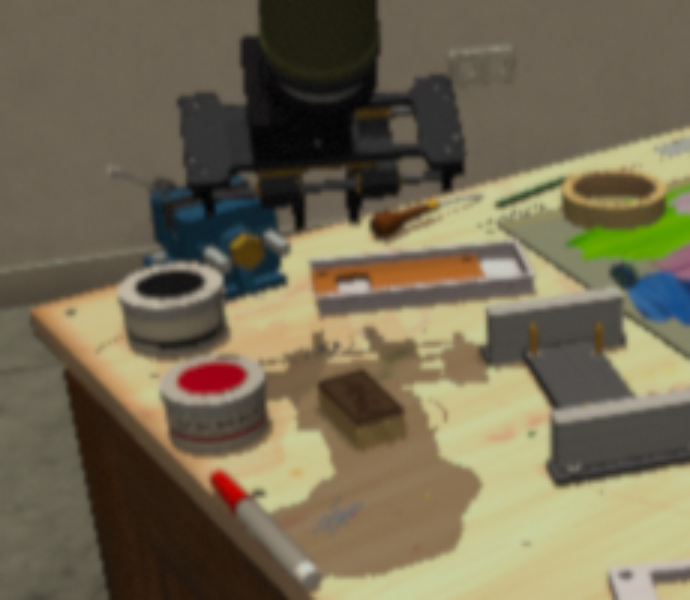

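The wrist view shows holes at (271,191), (271,242), (411,191), and the slot at (298,216); the fingers clear the vise. Re-measuring the plate from this second view.

```bash
python3 - <<'E'
from h import *
d=optics.read_camera("wrist"); im=d["image"]
uv=refine(im,[(271,191),(271,242),(411,191)],6); print(uv.round(1))
P=onplane(d,uv,0.010); Q,t,th,res=rigid(HOLES[:3],P[:,:2]); print("plate",t,th,res)
print("strip",Q@np.array([-.061,0])+t)
E
```

```text
[[270.9 191.1]
 [270.9 242.2]
 [411.1 190.6]]
plate [0.52013502 0.28138095] -7.743288199164792 [0.19709645 0.25556591 0.44015786]
strip [0.45969124 0.28959977]
```

```bash
python3 -m pendant '[[26,[10,-0.5,-0.5],[0,0,0]],[26,[25,-0.9,-1],[0,0,0]],[26,[40,-0.9,-1],[0,0,0]],[26,[55,-0.9,-1],[0,0,0]],[26,[66,-0.9,-1],[0,0,0]],[26,[73,-0.9,-1],[0,0,0]],[26,[77,-0.9,-1],[0,0,0]],[26,[80,-0.9,-1],[0,0,0]],[26,[80,-0.9,-1],[0,0,0]]]' 40
python3 - <<'E'
from h import *
o=telemetry.get_obs(); G=frame(-8,35)
print(o["time_s"],o["tool_pos"],o["grip_width"],o["force"],goalR(o,(.4590,.2804,.0229),G))
d=optics.read_camera("wrist");cv2.imwrite("pics/g.png",d["image"][100:330,130:430].repeat(2,0).repeat(2,1))
d=optics.read_camera("side");cv2.imwrite("pics/g2.png",cv2.resize(d["image"][100:220,130:300],None,fx=4,fy=4))
E
```

```text
time_s: 5.85
tool_pos: [0.4583, 0.2792, 0.0221]
tool_rot: [90.0, 55.0, 81.9]
force: [1.5, 0.5, 0.3]
grip_width: 0.0258
5.85 [0.45833941 0.27922969 0.02209538] 0.025764496449493145 [1.51171775 0.47986168 0.31744263] (array([0.1, 1.5, 0.5]), array([-0.001,  0.001, -0.   ]))
```

View pics/g.png

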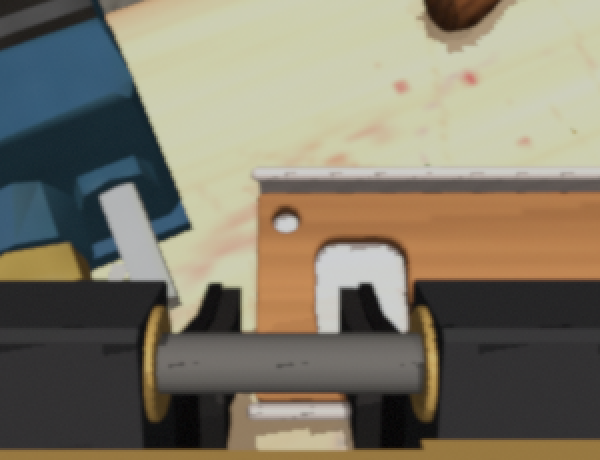

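View pics/g2.png

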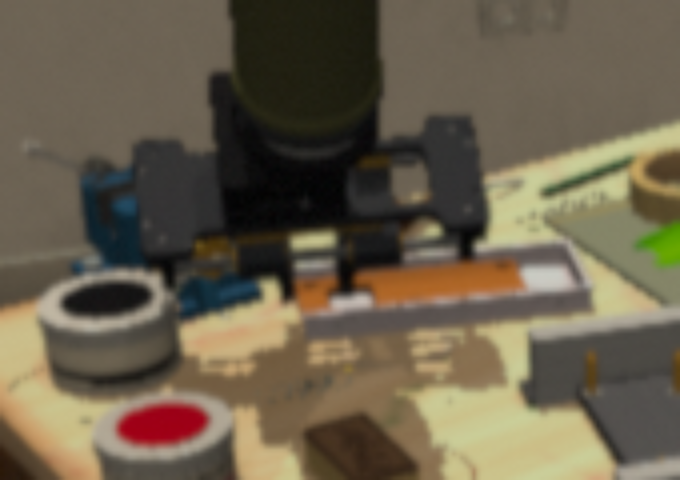

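One finger sits in the slot (g.png 365,310), the other beyond the plate's end (225,310), clear of the vise. Closing, then lifting.

```bash
python3 -m pendant '[[15,[0,0,0],[0,0,0]],[14,[0,0,0],[0,0,0]],[14,[0,0,0],[0,0,0]],[14,[0,0,0],[0,0,0]],[14,[0,0,0],[0,0,0]]]' 55
python3 -m pendant '[[14,[-2,1.4,0],[0,0,0]],[14,[-4,2.9,0],[0,0,0]],[14,[-8,5.7,0],[0,0,0]],[14,[-16.4,11.5,0],[0,0,0]],[14,[-24.6,17.2,0],[0,0,0]],[14,[-24.6,17.2,0],[0,0,0]]]' 55
python3 - <<'E'
from h import *
o=telemetry.get_obs()
print(o["time_s"],o["tool_pos"],o["grip_width"],o["force"],toolR(o))
d=optics.read_camera("wrist");cv2.imwrite("pics/i.png",d["image"])
d=optics.read_camera("side");cv2.imwrite("pics/i2.png",cv2.resize(d["image"][100:220,130:300],None,fx=4,fy=4))
E
```

```text
time_s: 6.37
tool_pos: [0.4585, 0.2788, 0.0224]
tool_rot: [90.0, 55.0, 81.8]
force: [0.0, -0.3, 0.6]
grip_width: 0.0146
time_s: 6.87
tool_pos: [0.4598, 0.2793, 0.0547]
tool_rot: [89.7, 54.9, 81.6]
force: [-0.2, 1.3, -0.2]
grip_width: 0.0143
6.8667 [0.45982545 0.27934987 0.05465643] 0.01426881259168384 [-0.21762186  1.31851379 -0.18339108] [[ 0.08400292  0.11397289  0.9899261 ]
 [ 0.56947808  0.80972718 -0.14155074]
 [-0.81770302  0.57563189  0.00311438]]
```

View pics/i.png

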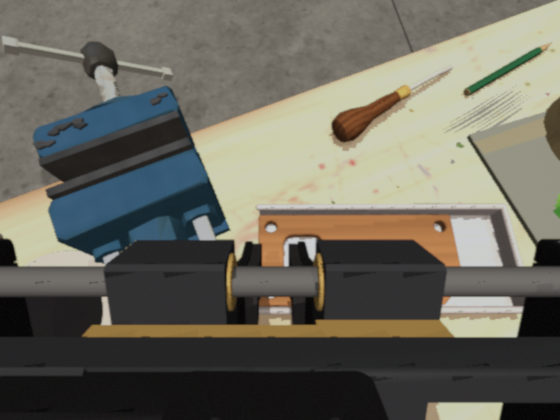

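View pics/i2.png

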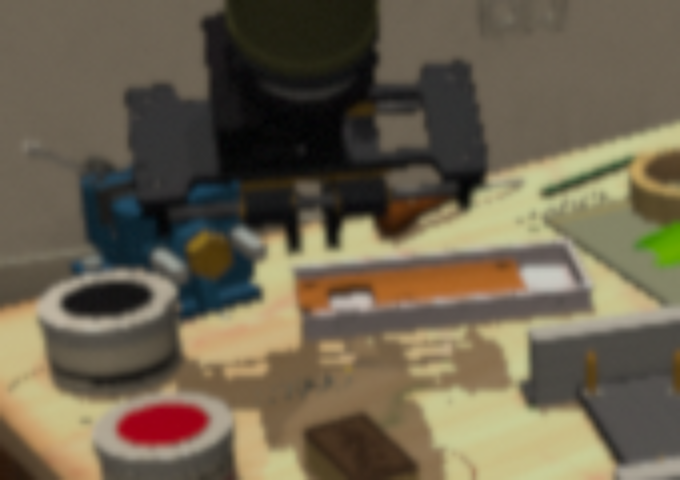

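The grip closed to 14.3 mm (strip is 18): the tips slid off over the top, and the plate did not move (hole still at (270,228)). I'll go back in a bit deeper and use the outer finger to push the plate further into the galley, which gives room from the vise to stand more upright.

```bash
python3 -m pendant '[[14,[0,-9,0],[0,0,0]],[26,[0,-17.2,0],[0,0,0]],[26,[0,-17.5,0],[0,0,0]],[26,[0,-17.5,0],[0,0,0]],[26,[10,-17.7,0.5],[0,0,0]],[26,[17,-18,0.5],[0,0,0]],[26,[22,-18,0.5],[0,0,0]],[26,[25,-18.1,0.5],[0,0,0]],[26,[25,-18.1,0.5],[0,0,0]]]' 40
python3 - <<'E'
from h import *
o=telemetry.get_obs()
print(o["time_s"],o["tool_pos"],o["grip_width"],o["force"],o["wrist_torque"])
M=toolR(o);tip=o["tool_pos"]+.017*M[:,0];print("tip",tip, "corner",tip-.0095*M[:,1])
d=optics.read_camera("wrist");cv2.imwrite("pics/j.png",cv2.resize(d["image"][180:330,200:350],None,fx=4,fy=4))
E
```

```text
time_s: 7.72
tool_pos: [0.4581, 0.2788, 0.0207]
tool_rot: [90.1, 55.0, 82.0]
force: [0.6, 0.0, -1.5]
grip_width: 0.0257
7.7167 [0.45814578 0.27875044 0.02067873] 0.025695112279006598 [ 0.57303885  0.02959263 -1.46228243] [-0.72442147  0.17033714 -0.02934974]
tip [0.45949821 0.2884011  0.00674906] corner [0.45840096 0.28069458 0.00130336]
```

View pics/j.png

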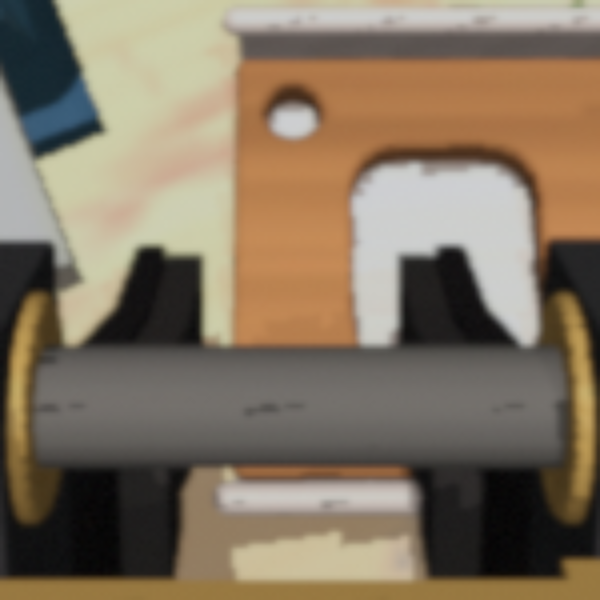

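```bash
python3 -m pendant '[[26,[0,0,4],[0,0,0]],[26,[0,0,8],[0,0,0]],[26,[0,0,12],[0,0,0]],[26,[0,0,16],[0,0,0]],[26,[0,0,20],[0,0,0]],[26,[0,0,24],[0,0,0]],[26,[0,0,26],[0,0,0]],[26,[0,0,26],[0,0,0]]]' 40
python3 - <<'E'
from h import *
o=telemetry.get_obs()
print(o["time_s"],o["tool_pos"],o["grip_width"],o["force"],o["wrist_torque"])
d=optics.read_camera("wrist");cv2.imwrite("pics/k.png",d["image"])
E
```

```text
time_s: 8.43
tool_pos: [0.4852, 0.2744, 0.0214]
tool_rot: [89.9, 55.0, 81.8]
force: [0.1, 0.5, 0.4]
grip_width: 0.0257
8.4333 [0.48523748 0.27441146 0.02139956] 0.025742720819284907 [0.10131312 0.53120493 0.42168817] [-0.78862784  0.16654172 -0.05110874]
```

View pics/k.png

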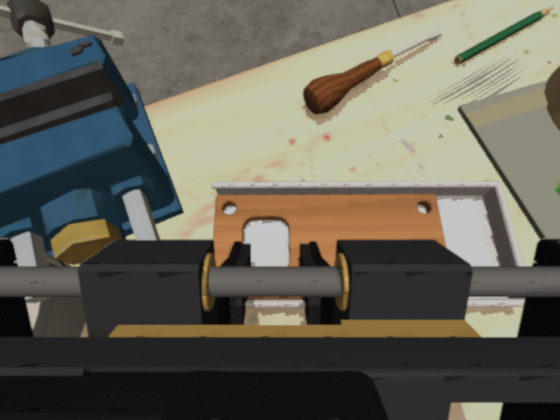

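```bash
python3 - <<'E'
from h import *
o=telemetry.get_obs(); M=toolR(o); tip=o["tool_pos"]+.017*M[:,0]
d=optics.read_camera("side")
pts=[tip+M[:,2]*s*.013 for s in (-1,1)]+[tip+M[:,2]*s*.013+M[:,1]*.0095 for s in (-1,1)]+[tip+M[:,2]*s*.013-M[:,1]*.0095 for s in (-1,1)]
uv=proj(d,np.array(pts)); print(uv.round(1))
x0,y0=190,140;x=cv2.resize(d["image"][y0:y0+60,x0:x0+90],None,fx=8,fy=8,interpolation=cv2.INTER_CUBIC)
for u,v in uv: cv2.circle(x,(int((u-x0+.5)*8),int((v-y0+.5)*8)),3,(0,255,0),-1)
cv2.imwrite("pics/l.png",x)
r=d["range_z"]; P,px=depthpts(d,np.ones((420,560),bool))
for u in range(215,245,4):
  print(u,[(v,*(P[(px[:,0]==u)&(px[:,1]==v)][0]*1000).round().astype(int)) for v in range(158,182,3) if r[v,u]>0])
E
```

```text
[[214.6 174.8]
 [225.2 173.7]
 [214.1 171.5]
 [224.6 170.4]
 [215.1 178.1]
 [225.7 177. ]]
215 [(158, np.int64(460), np.int64(201), np.int64(89)), (161, np.int64(498), np.int64(388), np.int64(-2)), (164, np.int64(459), np.int64(201), np.int64(74)), (167, np.int64(483), np.int64(322), np.int64(12)), (170, np.int64(480), np.int64(310), np.int64(9)), (173, np.int64(478), np.int64(301), np.int64(5)), (176, np.int64(475), np.int64(292), np.int64(1)), (179, np.int64(466), np.int64(252), np.int64(12))]
219 [(158, np.int64(469), np.int64(199), np.int64(88)), (161, np.int64(508), np.int64(382), np.int64(-1)), (164, np.int64(467), np.int64(197), np.int64(75)), (167, np.int64(493), np.int64(318), np.int64(11)), (170, np.int64(489), np.int64(305), np.int64(9)), (173, np.int64(488), np.int64(301), np.int64(3)), (176, np.int64(484), np.int64(288), np.int64(1)), (179, np.int64(476), np.int64(252), np.int64(11))]
223 [(158, np.int64(523), np.int64(397), np.int64(-1)), (161, np.int64(478), np.int64(204), np.int64(77)), (164, np.int64(476), np.int64(195), np.int64(74)), (167, np.int64(503), np.int64(3
[... 1572 characters left out ...]
64(512), np.int64(193), np.int64(69)), (167, np.int64(541), np.int64(306), np.int64(8)), (170, np.int64(537), np.int64(292), np.int64(7)), (173, np.int64(531), np.int64(269), np.int64(10)), (176, np.int64(524), np.int64(245), np.int64(13)), (179, np.int64(523), np.int64(243), np.int64(6))]
243 [(158, np.int64(573), np.int64(378), np.int64(-1)), (161, np.int64(522), np.int64(194), np.int64(74)), (164, np.int64(554), np.int64(312), np.int64(12)), (167, np.int64(551), np.int64(302), np.int64(9)), (170, np.int64(545), np.int64(282), np.int64(10)), (173, np.int64(541), np.int64(268), np.int64(8)), (176, np.int64(534), np.int64(244), np.int64(12)), (179, np.int64(533), np.int64(242), np.int64(5))]
```

View pics/l.png

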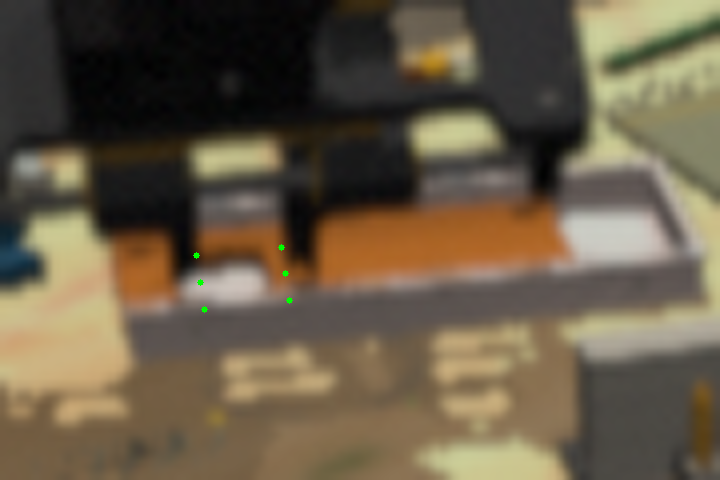

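The fingers (side crop at (185,260) and (300,265)) seem to have ridden over the plate, so the effective tip height is unlike what I assumed. A gentle touch-down here will measure it.

```bash
for i in 1 2; do python3 -m pendant '[[26,[0.8,-0.6,0],[0,0,0]],[26,[1.6,-1.1,0],[0,0,0]],[26,[1.6,-1.1,0],[0,0,0]]]' 40 | egrep 'pos|force'; done; python3 - <<'E'
from h import *
d=optics.read_camera("side");x0,y0=190,130
cv2.imwrite("pics/m.png",cv2.resize(d["image"][y0:y0+70,x0:x0+90],None,fx=8,fy=8,interpolation=cv2.INTER_CUBIC))
d=optics.read_camera("wrist");cv2.imwrite("pics/m2.png",cv2.resize(d["image"][170:330,190:370],None,fx=4,fy=4))
E
```

```text
tool_pos: [0.4841, 0.2747, 0.0192]
force: [0.1, -0.7, -0.6]
tool_pos: [0.4844, 0.2747, 0.0173]
force: [0.2, -0.8, -0.4]
```

View pics/m.png

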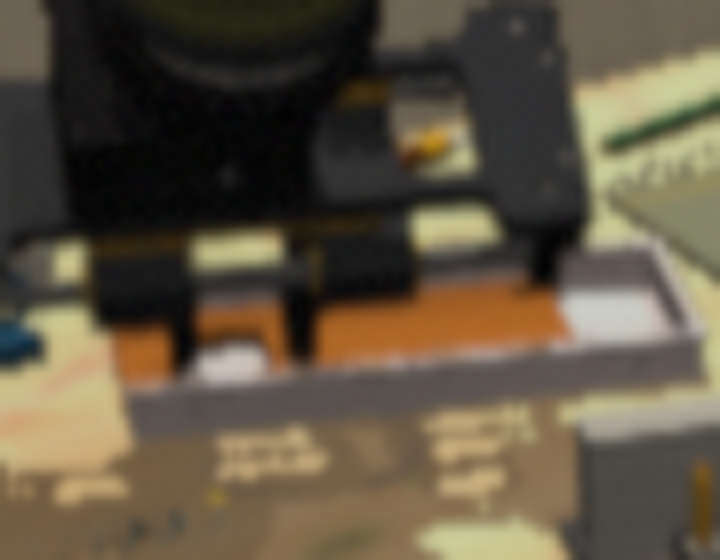

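View pics/m2.png

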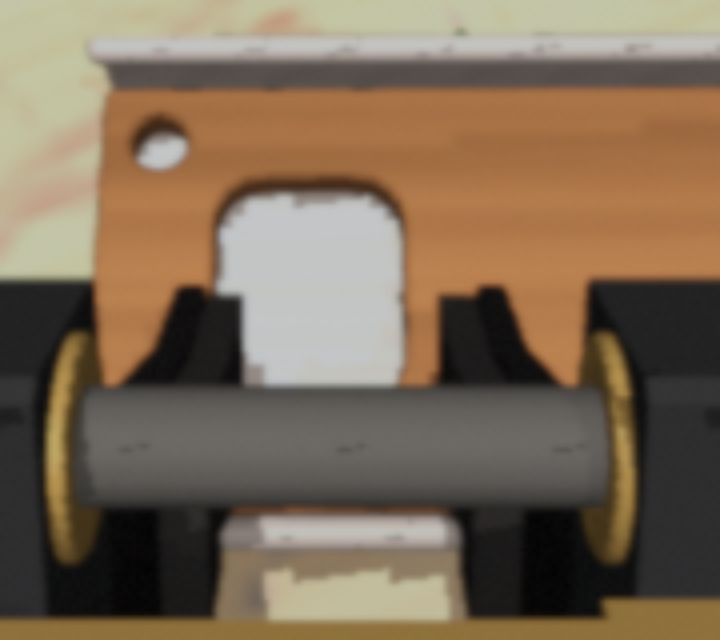

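```bash
for i in 1 2 3 4; do python3 -m pendant '[[26,[0.8,-0.6,0],[0,0,0]],[26,[1.6,-1.1,0],[0,0,0]],[26,[1.6,-1.1,0],[0,0,0]]]' 40 | egrep 'pos|force'; done
```

```text
tool_pos: [0.4844, 0.2747, 0.0154]
force: [-0.3, -0.3, 1.1]
tool_pos: [0.4845, 0.2747, 0.0135]
force: [0.9, 0.2, 0.4]
tool_pos: [0.4847, 0.2749, 0.0126]
force: [-3.6, -2.6, 6.0]
tool_pos: [0.4849, 0.275, 0.0122]
force: [-8.0, -9.2, 18.6]
```

```bash
python3 -m pendant '[[26,[-1.6,1.1,0],[0,0,0]],[26,[-1.6,1.1,0],[0,0,0]]]' 40; python3 - <<'E'
from h import *
d=optics.read_camera("side");x0,y0=190,130
cv2.imwrite("pics/n.png",cv2.resize(d["image"][y0:y0+70,x0:x0+90],None,fx=8,fy=8,interpolation=cv2.INTER_CUBIC))
d=optics.read_camera("wrist");cv2.imwrite("pics/n2.png",cv2.resize(d["image"][170:330,190:370],None,fx=4,fy=4))
E
```

```text
time_s: 10.3
tool_pos: [0.4849, 0.2749, 0.0127]
tool_rot: [89.9, 54.9, 81.8]
force: [-1.8, -1.6, 6.1]
grip_width: 0.0258
```

View pics/n.png

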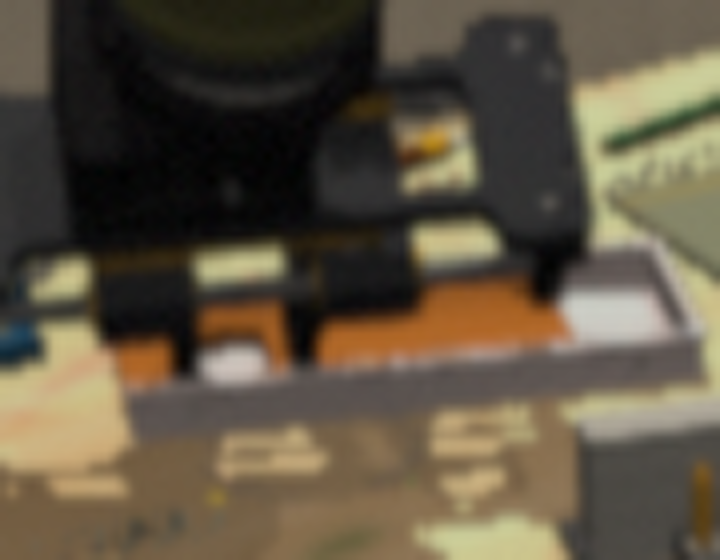

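View pics/n2.png

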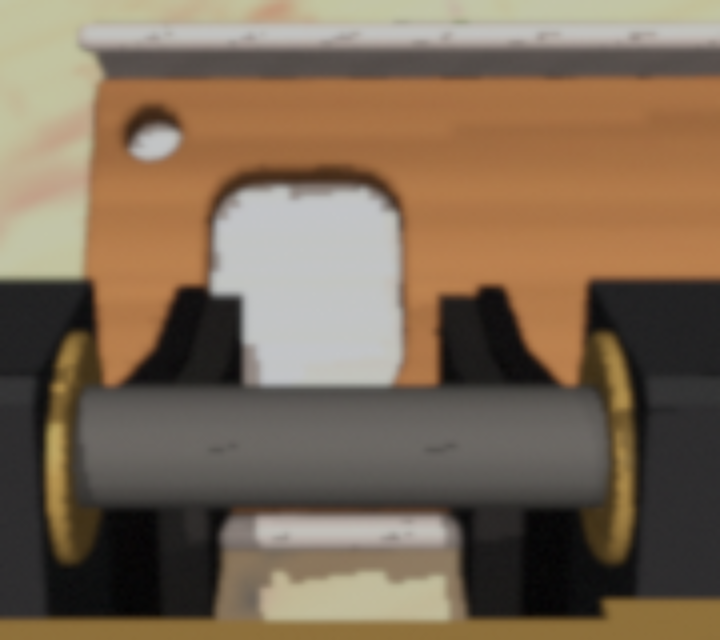

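```bash
python3 - <<'E'
from h import *
for n in ["wrist","side","top"]:
    d=optics.read_camera(n); o=telemetry.get_obs(); M=toolR(o)
    P,px=depthpts(d,np.ones((420,560),bool)); t=(P-o["tool_pos"])@M*1000
    k=(abs(t[:,2])>11)&(abs(t[:,2])<40)&(abs(t[:,1])<25)&(t[:,0]>-60)&(t[:,0]<25)&(P[:,2]>.0135)&(P[:,1]<.31)
    print(n,k.sum())
    for x in range(-60,25,5):
        for s in (-1,1):
            q=t[k&(t[:,0]>=x)&(t[:,0]<x+5)&(np.sign(t[:,2])==s)]
            if len(q)>2: print(x,s,len(q),"y",np.percentile(q[:,1],[5,50,95]).round(1),"z",np.percentile(q[:,2],[5,50,95]).round(1))
E
```

```text
wrist 2211
-60 -1 60 y [-4.   1.8  6.8] z [-17.3 -17.2 -17. ]
-60 1 64 y [-3.3  1.6  7.5] z [18.2 18.4 18.5]
-55 -1 381 y [-6.2 -0.5  5. ] z [-17.1 -14.7 -12.4]
-55 1 383 y [-6.2 -0.6  4.8] z [13.6 15.9 18.3]
-50 -1 33 y [-9.3 -3.7  1.2] z [-12.5 -12.4 -12.3]
-50 1 30 y [-8.6 -3.8  1.2] z [13.5 13.6 13.7]
-45 -1 20 y [-9.2 -4.6 -1.6] z [-12.5 -12.4 -12.3]
-45 1 21 y [-9.2 -4.5 -1.1] z [13.5 13.6 13.7]
-40 -1 22 y [11.  11.3 11.7] z [-22.8 -20.6 -18.1]
-40 1 20 y [10.9 11.3 11.6] z [19.2 21.8 23.9]
-35 -1 87 y [-6.8 10.6 11.5] z [-21.7 -18.  -13.1]
-35 1 92 y [-7.6 10.8 11.5] z [14.3 19.2 23.3]
-30 -1 106 y [-4.2 10.  11.5] z [-21.  -16.7 -12.4]
-30 1 105 y [ 7.2 10.  11.4] z [13.7 17.8 22.4]
-25 -1 96 y [-16.6  10.   11.4] z [-20.7 -16.1 -12.3]
-25 1 88 y [-16.5   9.9  11.5] z [13.6 17.9 22. ]
-20 -1 128 y [-19.1   9.5  11.3] z [-20.2 -13.9 -11.6]
-20 1 146 y [-18.5   6.8  11.4] z [11.2 14.7 21.4]
-15 -1 77 y [ 3.6  9.9 11.4] z [-20.6 -15.9 -12.3]
-15 1 79 y [ 3.9  9.9 11.4] z [13.6 17.1 21.9]
-10 -1 81 y [ 1.1  9.8 11.5] z [-20.4 -14.9 -12.3]
-10 1 77 y [ 0.9  9.9 11.5] z [13.6 16.7
[... 248 characters left out ...]
 18.6]
-40 1 4 y [-12.4 -10.8 -10.3] z [12.7 17.  19.4]
-35 1 5 y [-11.1 -10.4   4.1] z [12.4 12.7 16.7]
-30 1 7 y [-12.5 -11.5 -10.4] z [13.1 17.1 21.2]
-25 -1 5 y [-11.  -10.3  -8.8] z [-20.3 -18.2 -16. ]
-25 1 5 y [-12.6 -11.4   0.1] z [12.6 17.3 19.7]
-20 -1 22 y [-21.9 -19.2  -9.6] z [-36.1 -24.4 -17.3]
-20 1 23 y [-21.2 -19.1  -9. ] z [12.  20.8 37.7]
-15 -1 6 y [-16.3 -10.8  -7.7] z [-21.9 -17.4 -15. ]
-15 1 5 y [-15.2 -12.3  -0. ] z [12.  12.8 19.2]
-10 1 3 y [-10.   -9.1   0.8] z [12.1 13.  15. ]
top 23
-55 -1 3 y [8.2 8.9 9.3] z [-17.7 -16.  -15.7]
-55 1 3 y [8.8 9.1 9.3] z [12.5 14.3 16. ]
-15 1 3 y [ 8.6 10.4 10.5] z [13.2 15.4 17. ]
-10 -1 3 y [8.4 8.7 9.7] z [-18.2 -16.4 -14.6]
```

```bash
cat >> h.py <<'E'
def tips(names=("wrist","side"),zlo=10,zmin=.02):
    for n in names:
        d=optics.read_camera(n); o=telemetry.get_obs(); M=toolR(o); w=o["grip_width"]*500
        P,px=depthpts(d,np.ones((420,560),bool)); t=(P-o["tool_pos"])@M*1000
        for s in (-1,1):
            q=t[(s*t[:,2]>w-3)&(s*t[:,2]<w+16)&(abs(t[:,1])<14)&(t[:,0]>-60)&(t[:,0]<30)&(P[:,2]>zmin)]
            print(n,"w",round(2*w,1),"side",s,len(q),"max x",np.sort(q[:,0])[-6:].round(1) if len(q) else None, "y",np.percentile(q[:,1],[2,98]).round(1) if len(q) else None)
E
python3 -m pendant '[[26,[-30,0,0],[0,0,0]],[26,[-60,0,0],[0,0,0]],[26,[-75,0,0],[0,0,0]],[26,[-75,0,0],[0,0,0]]]' 40
python3 -c "
from h import *
tips()"
python3 -m pendant '[[87,[0,0,0],[0,0,0]],[87,[0,0,0],[0,0,0]],[87,[0,0,0],[0,0,0]],[87,[0,0,0],[0,0,0]],[87,[0,0,0],[0,0,0]],[87,[0,0,0],[0,0,0]]]' 40
python3 -c "
from h import *
tips()
d=optics.read_camera('side');cv2.imwrite('pics/o.png',cv2.resize(d['image'][60:200,130:290],None,fx=4,fy=4))
o=telemetry.get_obs();M=toolR(o);print(proj(d,[o['tool_pos'],o['tool_pos']+.017*M[:,0]])-[130,60],o['tool_pos'])
"
```

```text
time_s: 10.88
tool_pos: [0.4811, 0.2304, 0.0758]
tool_rot: [89.5, 54.9, 81.3]
force: [1.0, -0.3, 0.8]
grip_width: 0.0259
wrist w 25.7 side -1 1022 max x [-6.3 -6.3 -6.2 -6.1 -6.1 -5.7] y [-7.5 11.6]
wrist w 25.7 side 1 1020 max x [-6.6 -6.4 -6.3 -6.3 -6.1 -6. ] y [-7.5 11.5]
side w 25.9 side -1 38 max x [-6.4 -5.5 -4.6 -4.  -4.  -2.1] y [-13.2   2. ]
side w 25.9 side 1 61 max x [-7.2 -6.5 -5.8 -5.7 -3.3 -1.7] y [-12.8   3.9]
time_s: 11.48
tool_pos: [0.4783, 0.2322, 0.0728]
tool_rot: [90.0, 55.0, 81.9]
force: [0.7, 0.1, -0.5]
grip_width: 0.058
wrist w 62.6 side -1 1304 max x [-4.2 -4.2 -3.8 -3.7 -3.7 -3.6] y [-8.4 11.4]
wrist w 62.6 side 1 1335 max x [-4.4 -4.2 -4.2 -4.  -3.8 -3.1] y [-8.3 11.5]
side w 66.3 side -1 39 max x [-7.8 -7.5 -7.2 -6.  -5.2 -4.1] y [-13.5   2.5]
side w 66.3 side 1 63 max x [-5.6 -3.3 -1.7 -0.5  0.1  0.6] y [-12.5   7.7]
[[ 90.11749651  98.00787976]
 [ 90.10831245 101.88005823]] [0.47845719 0.23213785 0.07305662]
```

View pics/o.png

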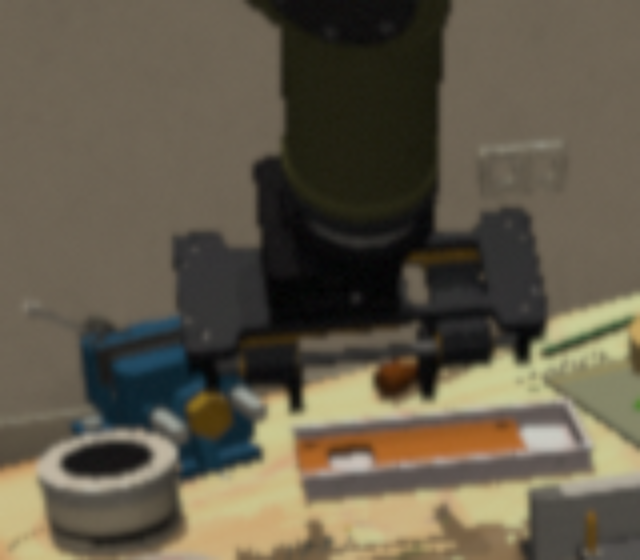

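```bash
python3 - <<'E'
from h import *
for n in ["side","top"]:
    d=optics.read_camera(n); o=telemetry.get_obs(); M=toolR(o)
    P,px=depthpts(d,np.ones((420,560),bool)); t=(P-o["tool_pos"])@M*1000
    for a in range(-110,110,20):
        q=t[(t[:,2]>a)&(t[:,2]<a+20)&(abs(t[:,1])<60)&(t[:,0]>-120)&(t[:,0]<20)&(P[:,2]>.03)]
        if len(q)>5:
            b=q[q[:,0]>np.sort(q[:,0])[-min(len(q),15)]]
            print(n,a,len(q),"max x",np.sort(q[:,0])[-5:].round(0),"y there",np.percentile(b[:,1],[5,95]).round(0),"y all",np.percentile(q[:,1],[2,98]).round(0))
E
```

```text
side -110 96 max x [-105. -102. -100.  -95.  -94.] y there [-39.  26.] y all [-39.  32.]
side -90 374 max x [-78. -75. -75. -74. -74.] y there [-38. -33.] y all [-39.  35.]
side -70 339 max x [-79. -79. -78. -77. -76.] y there [-39. -37.] y all [-40.  24.]
side -50 164 max x [-7. -7. -7. -6. -1.] y there [-13.  -8.] y all [-40.  -7.]
side -30 96 max x [-86. -85. -85. -84. -83.] y there [-34. -29.] y all [-34. -23.]
side -10 91 max x [-86. -85. -85. -84. -84.] y there [-35. -30.] y all [-34. -24.]
side 10 108 max x [-86. -86. -86. -86. -85.] y there [-34.  25.] y all [-34.  18.]
side 30 337 max x [-6. -4. -4. -3.  1.] y there [-12.   0.] y all [-39.  22.]
side 50 344 max x [-80. -80. -80. -79. -77.] y there [-40. -36.] y all [-39.  25.]
side 70 343 max x [-76. -76. -76. -71. -71.] y there [-39. -30.] y all [-39.  34.]
side 90 57 max x [-105. -105. -100.  -99.  -97.] y there [-38.  21.] y all [-38.  32.]
top -110 151 max x [-105. -104. -102. -102. -102.] y there [-25.  37.] y all [-35.  37.]
top -90 560 max x [-78. -76. -76. -76. -75.] y there [32. 37.] y all [-35.  37.]
top -70 457 max x [-80. -80. -80. -79. -76.] y there [37. 38.] y all [-35.  38.]
top -50 164 max x [-10.  -7.  -7.  -5.  -5.] y there [ 3. 10.] y all [ 5. 38.]
top -30 93 max x [-88. -88. -87. -87. -86.] y there [25. 33.] y all [24. 33.]
top -10 86 max x [-88. -88. -87. -87. -87.] y there [26. 33.] y all [23. 33.]
top 10 136 max x [-88. -88. -87. -87. -85.] y there [26. 33.] y all [11. 33.]
top 30 350 max x [-6. -6. -6. -5. -4.] y there [-6. 11.] y all [-26.  38.]
top 50 517 max x [-81. -81. -79. -79. -75.] y there [37. 38.] y all [-36.  38.]
top 70 506 max x [-79. -78. -77. -77. -75.] y there [31. 37.] y all [-35.  37.]
top 90 77 max x [-113. -108. -107. -103.  -96.] y there [-22.  37.] y all [-33.  37.]
```

Both cameras show the true fingertips at about -3.5 mm on the reported tool x (body at -74), i.e. everything sits 20 mm short of the stated reach. I'll use tip = reported TCP - 3.5 mm from now on. Refit the plate and go again.

```bash
python3 - <<'E'
from h import *
d=optics.read_camera("wrist"); im=d["image"]; o=telemetry.get_obs()
print(proj(d,np.c_[HOLES@np.array([[.99,-.139],[.139,.99]]).T*1+[.5199,.2814],np.full(4,.01)]).round())
cv2.imwrite("pics/p.png",im)
E
```

```text
[[235. 202.]
 [250. 256.]
 [376. 165.]
 [382. 218.]]
```

View pics/p.png

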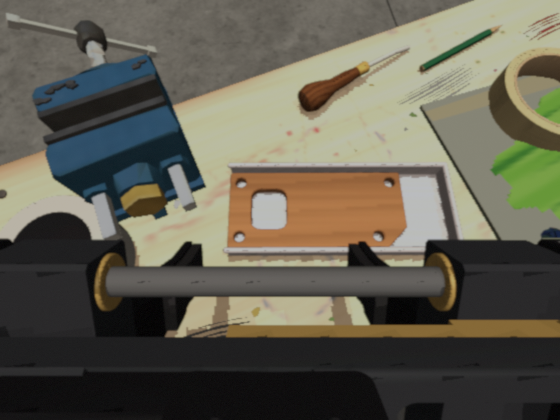

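```bash
python3 - <<'E'
from h import *
d=optics.read_camera("wrist"); im=d["image"]; o=telemetry.get_obs()
uv=refine(im,[(241,183),(239,238),(391,183),(378,237)],6)
P=onplane(d,uv,0.010); Q,t,th,res=rigid(HOLES,P[:,:2]); print("plate",t,th,res)
s=Q@np.array([-.060,0])+t; print(s)
G=frame(th,35); tcp=np.r_[s,.0096]+.0035*G[:,0]
print("tcp",tcp,"pre",goalR(o,tcp-.06*G[:,0],G),"fin",goalR(o,tcp,G))
E
```

```text
plate [0.52005671 0.28139147] -7.784628566680842 [0.11251466 0.32094165 0.32835349 0.06358173]
[0.46060966 0.28951845]
tcp [0.46088158 0.29150747 0.00673297] pre (array([ 26.7,   8. , -25.6]), array([-0.005,  0.004, -0.   ])) fin (array([ 86.7,   8. , -25.8]), array([-0.005,  0.004, -0.   ]))
```

```bash
python3 -m pendant '[[26,[5,8,-15],[0,0,0]],[26,[10,8,-25.7],[-0.005,0.004,0]],[26,[15,8,-25.7],[-0.005,0.004,0]],[26,[20,8,-25.7],[-0.005,0.004,0]],[26,[26,8,-25.7],[-0.005,0.004,0]],[26,[26,8,-25.7],[-0.005,0.004,0]],[26,[35,8,-25.7],[-0.005,0.004,0]],[26,[50,8,-25.7],[-0.005,0.004,0]],[26,[62,8,-25.7],[-0.005,0.004,0]],[26,[72,8,-25.7],[-0.005,0.004,0]]]' 40
python3 -m pendant '[[26,[5,0,0],[0,0,0]],[26,[9,0,0],[0,0,0]],[26,[12,0,0],[0,0,0]],[26,[13.5,0,0],[0,0,0]],[26,[14,0,0],[0,0,0]]]' 40
python3 - <<'E'
from h import *
o=telemetry.get_obs()
d=optics.read_camera("side");cv2.imwrite("pics/q.png",cv2.resize(d["image"][110:220,150:290],None,fx=5,fy=5,interpolation=cv2.INTER_CUBIC))
E
```

```text
time_s: 12.67
tool_pos: [0.46, 0.2836, 0.0176]
tool_rot: [90.1, 55.0, 82.3]
force: [-0.6, 1.4, 0.8]
grip_width: 0.0299
time_s: 13.08
tool_pos: [0.4611, 0.2911, 0.0073]
tool_rot: [90.0, 55.0, 82.2]
force: [-0.3, -0.1, 0.2]
grip_width: 0.026
```

View pics/q.png

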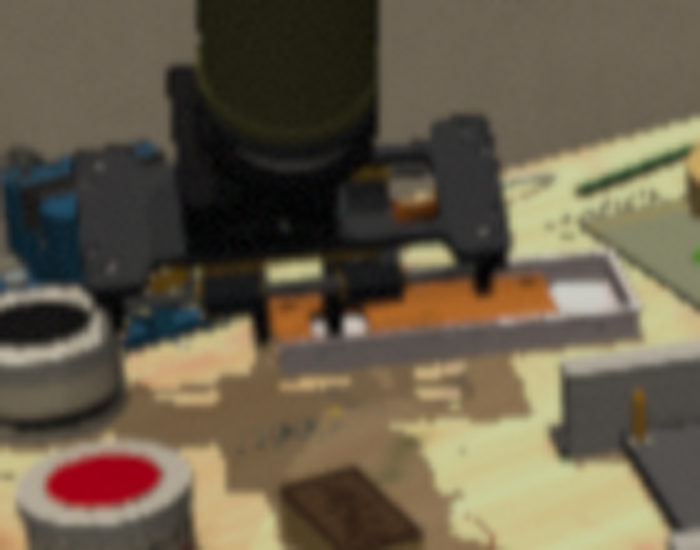

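Side crop: the right finger is in the slot at (337,320), the left one beyond the end at (262,330). Closing.

```bash
python3 -m pendant '[[10,[0,0,0],[0,0,0]],[10,[0,0,0],[0,0,0]],[10,[0,0,0],[0,0,0]],[10,[0,0,0],[0,0,0]],[10,[0,0,0],[0,0,0]]]' 55
python3 -m pendant '[[10,[-1.6,1.1,0],[0,0,0]],[10,[-4,2.9,0],[0,0,0]],[10,[-8,5.7,0],[0,0,0]],[10,[-16.4,11.5,0],[0,0,0]],[10,[-32.8,23,0],[0,0,0]],[10,[-41,28.7,0],[0,0,0]],[10,[-41,28.7,0],[0,0,0]]]' 55
python3 - <<'E'
from h import *
d=optics.read_camera("side");cv2.imwrite("pics/r.png",cv2.resize(d["image"][80:220,140:300],None,fx=4,fy=4,interpolation=cv2.INTER_CUBIC))
d=optics.read_camera("wrist");cv2.imwrite("pics/r2.png",d["image"])
E
```

```text
time_s: 13.55
tool_pos: [0.461, 0.2911, 0.0076]
tool_rot: [90.0, 55.0, 82.2]
force: [-1.1, -1.4, 2.6]
grip_width: 0.0142
time_s: 14.13
tool_pos: [0.4627, 0.2917, 0.0603]
tool_rot: [89.6, 54.8, 81.9]
force: [1.5, -0.0, -0.1]
grip_width: 0.014
```

View pics/r.png

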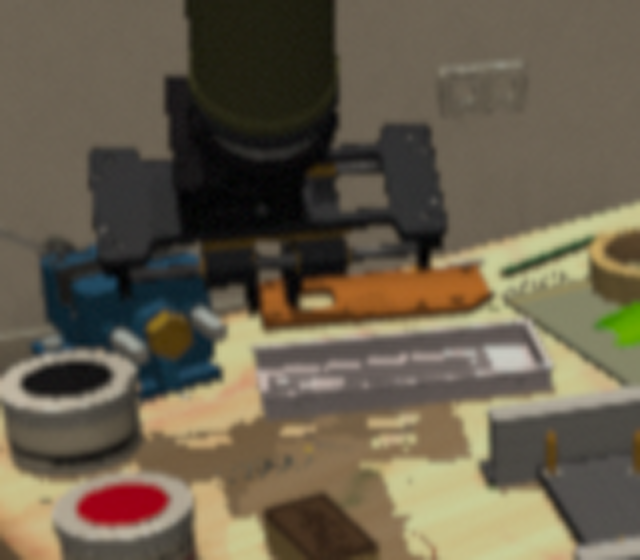

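View pics/r2.png

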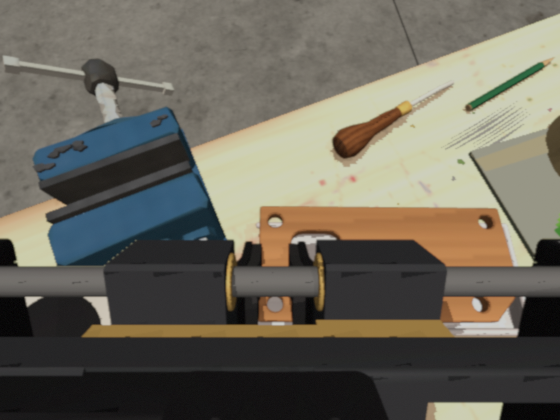

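The plate is out and held (side crop: plate at (375,295) above the empty galley). Carry to the free table area before the bed, turned to the bed's heading, keeping the lean.

```bash
python3 - <<'E'
from h import *
o=telemetry.get_obs(); print(o["qpos"].round(0))
h0=np.radians(-7.8); e=lambda h:np.array([[np.cos(h),-np.sin(h)],[np.sin(h),np.cos(h)]])
off=e(h0).T@(np.array([.461,.2911])-np.array([.52005,.28139])); print("tcp in plate",off)
h1=np.radians(86); tcp=e(h1)@off+[.45,-.06]; print(tcp)
G=frame(86,35)
s,r=goalR(o,[*tcp,.09],G); print(s,r,np.linalg.norm(r)*57.3)
s2,_=goalR(o,o["tool_pos"]+[0,0,.06],G); print(s2)
E
```

```text
[-38.   8.  26. 126. -53.  47.  17.]
tcp in plate [-0.05982146  0.00160616]
[ 0.44422482 -0.1195637 ]
[-261.5 -316.6   38.7] [-1.339  0.939 -0.   ] 93.71032671045384
[-49.1  34.5   0. ]
```

```bash
python3 -m pendant '[[10,[-25,17,0],[0,0,0]],[10,[-49,34,0],[0,0,0]],[10,[-80,-15,5],[-0.165,0.115,0]],[10,[-105,-55,10],[-0.33,0.23,0]],[10,[-130,-95,15],[-0.5,0.35,0]],[10,[-155,-140,20],[-0.66,0.463,0]],[10,[-180,-180,25],[-0.825,0.58,0]],[10,[-205,-220,30],[-0.99,0.695,0]],[10,[-230,-265,35],[-1.155,0.81,0]],[10,[-250,-300,38],[-1.3,0.912,0]]]' 55
python3 - <<'E'
from h import *
o=telemetry.get_obs(); print(o["qpos"].round(0))
print(goalR(o,[.4442,-.1196,.07],frame(86,35)))
d=optics.read_camera("side");cv2.imwrite("pics/s.png",d["image"])
E
```

```text
time_s: 15.07
tool_pos: [0.4482, -0.0422, 0.0936]
tool_rot: [90.2, 54.8, 139.7]
force: [0.5, -0.1, -0.6]
grip_width: 0.0141
[-13.  29.  35.  97. -26.  94.  79.]
(array([ -7.7, -52.2, -61.5]), array([-0.522,  0.364, -0.003]))
```

View pics/s.png

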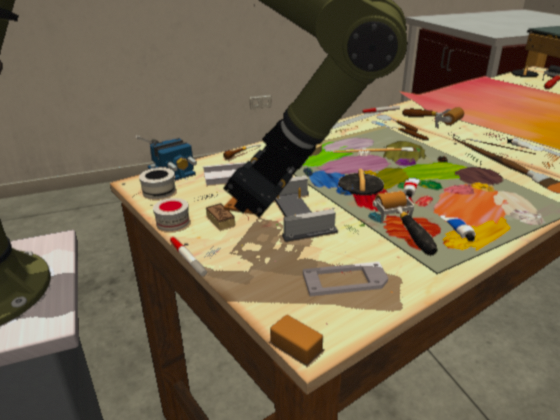

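```bash
python3 -m pendant '[[10,[-3,-15,-20],[-0.16,0.11,0]],[10,[-5,-30,-40],[-0.3,0.21,0]],[10,[-7,-45,-55],[-0.45,0.31,0]],[10,[-7.7,-52,-61],[-0.522,0.364,0]],[10,[-7.7,-52,-61],[-0.522,0.364,0]],[10,[-7.7,-52,-61],[-0.522,0.364,0]]]' 55
python3 - <<'E'
from h import *
o=telemetry.get_obs(); print(o["qpos"].round(0))
print(goalR(o,[.4442,-.1196,.007],frame(86,35)))
d=optics.read_camera("side");cv2.imwrite("pics/t.png",cv2.resize(d["image"][120:330,180:420],None,fx=3,fy=2.8))
d=optics.read_camera("wrist");cv2.imwrite("pics/t2.png",d["image"])
E
```

```text
time_s: 15.62
tool_pos: [0.4449, -0.1132, 0.0698]
tool_rot: [89.6, 54.9, 175.8]
force: [0.5, 1.8, -0.5]
grip_width: 0.0142
[-13.  34.  30.  93.  -9.  92. 106.]
(array([ 51.5, -35.9,  -6.7]), array([ 0.004,  0.002, -0.002]))
```

View pics/t.png

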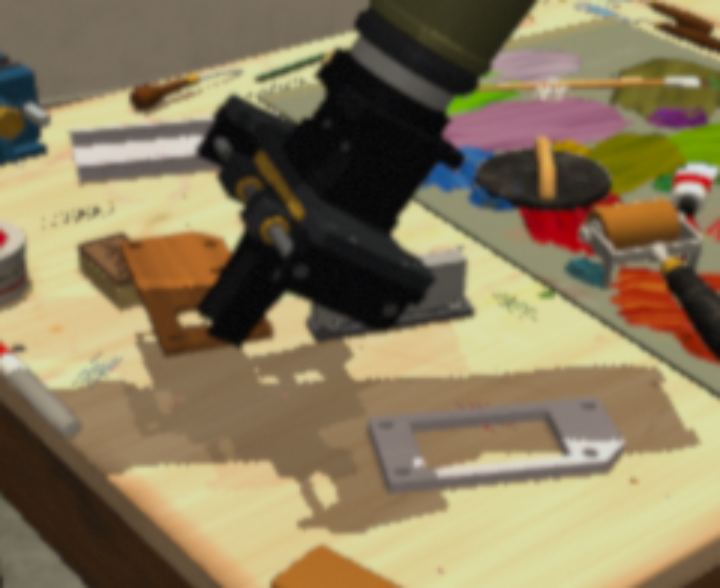

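View pics/t2.png

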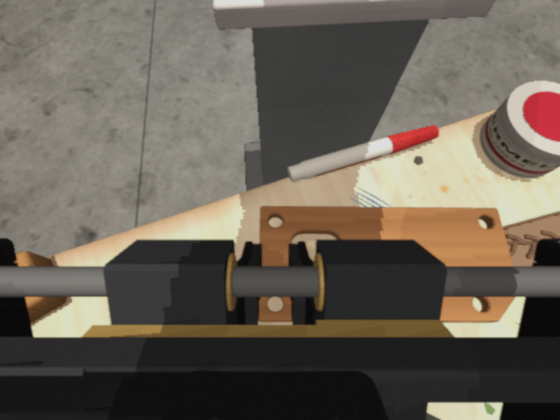

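```bash
python3 -m pendant '[[10,[20,-14,-6.7],[0,0,0]],[10,[35,-24.4,-6.7],[0,0,0]],[10,[43,-30,-6.7],[0,0,0]],[10,[48,-33.5,-6.7],[0,0,0]],[10,[51,-35.5,-6.7],[0,0,0]],[10,[51,-35.5,-6.7],[0,0,0]]]' 55
python3 - <<'E'
from h import *
d=optics.read_camera("side");cv2.imwrite("pics/u.png",cv2.resize(d["image"][160:290,190:350],None,fx=4.5,fy=4.5))
E
```

```text
time_s: 16.22
tool_pos: [0.4435, -0.1234, 0.0092]
tool_rot: [89.9, 54.9, 175.6]
force: [-0.5, -1.2, -0.6]
grip_width: 0.014
```

View pics/u.png

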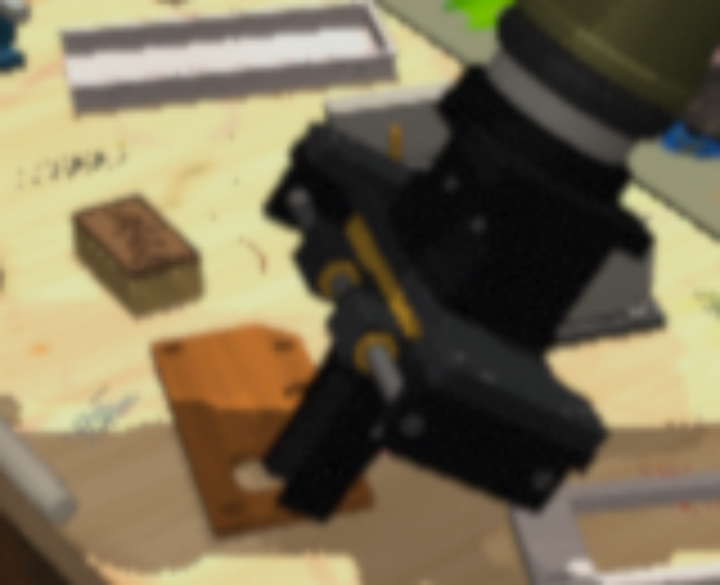

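```bash
python3 -m pendant '[[10,[1,-0.7,0],[0,0,0]],[10,[1.6,-1.1,0],[0,0,0]],[10,[1.6,-1.1,0],[0,0,0]],[26,[1.6,-1.1,0],[0,0,0]],[26,[1.6,-1.1,0],[0,0,0]],[26,[1.6,-1.1,0],[0,0,0]],[26,[-10,-1.1,0],[0,0,0]],[26,[-45,-1,0],[0,0,0]],[60,[-85,-1,0],[0,0,0]],[87,[-110,0,0],[0,0,0]]]' 40
python3 - <<'E'
from h import *
d=optics.read_camera("side");cv2.imwrite("pics/v.png",cv2.resize(d["image"][160:290,190:350],None,fx=4.5,fy=4.5))
o=telemetry.get_obs();print(o["tool_pos"],o["grip_width"],o["qpos"].round())
# go upright above plate for look: tool z heading -4
for h in (-4,176): print(h,goalR(o,[.45,-.06,.20],frame(h)))
E
```

```text
time_s: 17.1
tool_pos: [0.5094, -0.1284, 0.1029]
tool_rot: [89.9, 55.2, 175.7]
force: [0.9, -0.9, 0.3]
grip_width: 0.0331
[ 0.51280114 -0.12900247  0.10586861] 0.0360933899543781 [-11.  38.  30.  80. -10.  99. 106.]
-4 (array([-39.4, 109.1,  64.2]), array([ 1.516, -0.47 , -0.471]))
176 (array([-39.4, 109.1,  64.2]), array([-1.522,  0.472, -0.47 ]))
```

View pics/v.png

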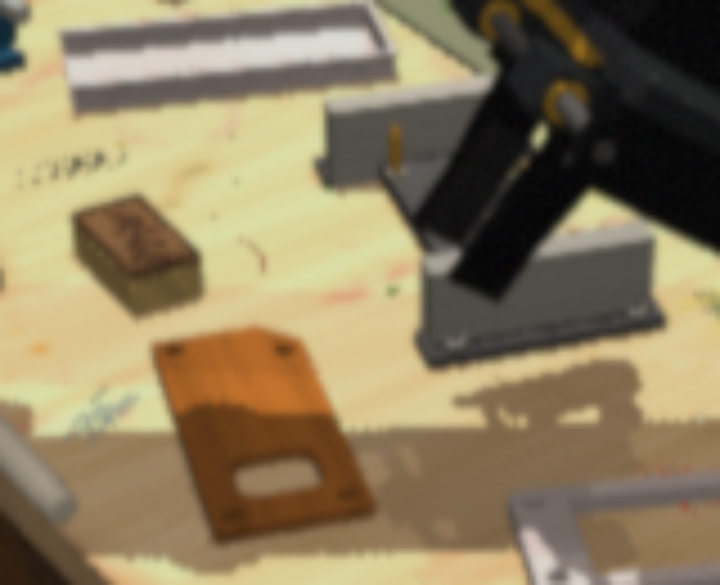

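The plate lies flat on the table, slot at (278,478), clipped corner toward the back. Now the wrist view of the bed.

```bash
python3 - <<'E'
from h import *
o=telemetry.get_obs()
print(o["tool_pos"],goalR(o,[.593,-.06,.21],frame(-4)))
E

```

```text
[ 0.51280114 -0.12900247  0.10586861] (array([-128.3,   -2.9,   74.6]), array([ 1.516, -0.47 , -0.471]))
```

```bash
python3 -m pendant '[[87,[-40,0,10],[0.11,-0.035,-0.035]],[87,[-80,-1,25],[0.22,-0.07,-0.07]],[87,[-110,-2,45],[0.33,-0.1,-0.1]],[87,[-128,-3,74],[0.45,-0.14,-0.14]],[87,[-128,-3,74],[0.6,-0.185,-0.185]],[87,[-128,-3,74],[0.7,-0.217,-0.217]],[87,[-128,-3,74],[0.8,-0.25,-0.25]],[87,[-128,-3,74],[0.9,-0.28,-0.28]],[87,[-128,-3,74],[1,-0.31,-0.31]],[87,[-128,-3,74],[1.1,-0.34,-0.34]]]' 40
python3 -m pendant '[[87,[0,0,0],[0,0,0]]]'
python3 - <<'E'
from h import *
o=telemetry.get_obs()
print(o["tool_pos"],goalR(o,[.593,-.06,.21],frame(-4)))
E

```

```text
time_s: 17.98
tool_pos: [0.588, -0.0607, 0.2037]
tool_rot: [124.6, 79.1, 144.0]
force: [-0.1, -0.9, -0.2]
grip_width: 0.0866
time_s: 18.07
tool_pos: [0.5875, -0.0596, 0.2044]
tool_rot: [124.1, 79.0, 143.8]
force: [0.2, -0.3, -0.2]
grip_width: 0.0864
[ 0.58747803 -0.05963431  0.20440421] (array([-6.4, -1.3,  4.4]), array([ 0.412, -0.138, -0.134]))
```

```bash
python3 -m pendant '[[87,[-6,-1,4],[0.1,-0.035,-0.035]],[87,[-6,-1,4],[0.2,-0.07,-0.07]],[87,[-6,-1,4],[0.3,-0.1,-0.1]],[87,[-6,-1,4],[0.412,-0.138,-0.134]],[87,[-6,-1,4],[0.412,-0.138,-0.134]],[87,[-6,-1,4],[0.412,-0.138,-0.134]]]' 40
python3 - <<'E'
from h import *
d=optics.read_camera("wrist");cv2.imwrite("pics/w.png",d["image"]);o=telemetry.get_obs();print(o["tool_pos"])
for l in ["register_bed","bearer"]: print(l,[(round(r["confidence"],2),np.array(r["centre"])*[420,560]) for r in models.landmark_of("wrist",l)])
b=np.radians(86.3);Q=np.array([[np.cos(b),-np.sin(b)],[np.sin(b),np.cos(b)]])
print(proj(d,np.c_[HOLES@Q.T+[.593,.048],np.full(4,.038)]).round(),proj(d,np.c_[HOLES@Q.T+[.593,.048],np.full(4,.012)]).round())
E

```

```text
time_s: 18.57
tool_pos: [0.593, -0.0592, 0.2085]
tool_rot: [173.2, 89.8, 169.7]
force: [0.7, 0.2, -0.6]
grip_width: 0.0866
[ 0.59319177 -0.05994959  0.20837226]
register_bed [(0.88, array([ 95.592, 271.32 ]))]
bearer []
[[246. 153.]
 [290. 153.]
 [243.  21.]
 [292.  37.]] [[248. 151.]
 [289. 151.]
 [246.  29.]
 [291.  44.]]
```

View pics/w.png

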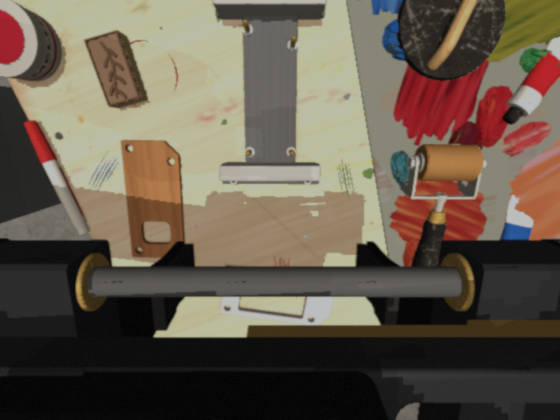

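Pins at (248,27), (293,43), (250,153), (291,153): the set-in pin is far-right, so bed +x is world +y, confirmed. The plate is on the left, slot at (157,232). Zooming on the pins.

```bash
python3 - <<'E'
from h import *
d=optics.read_camera("wrist");im=d["image"]
t=[cv2.resize(im[v-16:v+16,u-16:u+16],(300,300),interpolation=cv2.INTER_CUBIC) for u,v in [(248,27),(293,43),(250,152),(291,152)]]
g=np.vstack([np.hstack(t[:2]),np.hstack(t[2:])]);cv2.imwrite("pics/x.png",g)
d=optics.read_camera("top");im=d["image"]
b=np.radians(86.3);Q=np.array([[np.cos(b),-np.sin(b)],[np.sin(b),np.cos(b)]])
print(proj(d,np.c_[HOLES@Q.T+[.593,.048],np.full(4,.038)]).round())
cv2.imwrite("pics/x2.png",cv2.resize(im[170:230,220:325],None,fx=7,fy=7,interpolation=cv2.INTER_CUBIC))
E

```

```text
[[298. 212.]
 [300. 190.]
 [240. 208.]
 [248. 186.]]
```

View pics/x.png

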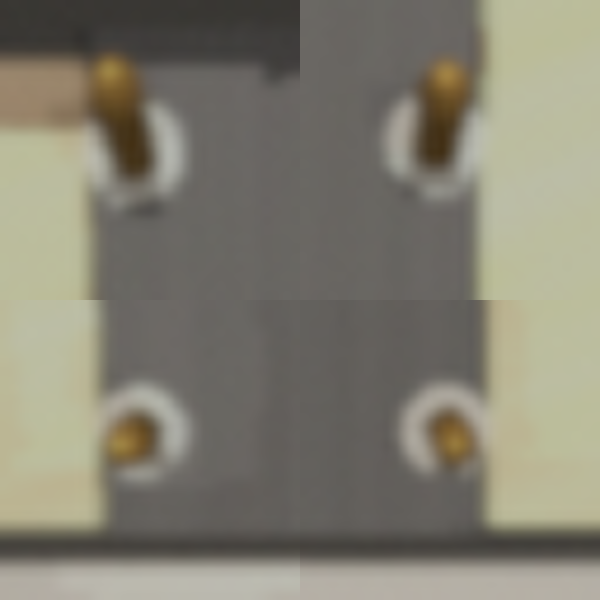

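View pics/x2.png

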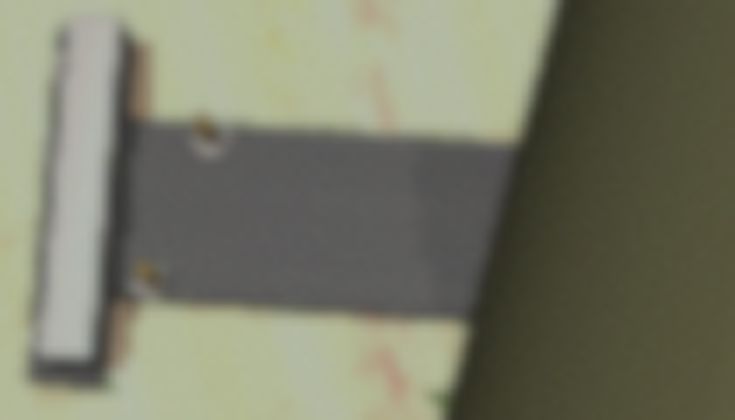

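```bash
python3 - <<'E'
from h import *
d=optics.read_camera("wrist")
base=[(249,149.4),(289.6,149.4),(246.2,27),(290.6,42)]
tip=[(247.4,150.4),(291,150.4),(243.4,18.2),(292.3,34.8)]
for uv,z in ((base,.0125),(tip,.0375)):
    P=onplane(d,uv,z); Q,t,th,res=rigid(HOLES,P[:,:2]); print("bed z",z,t,th,res)
m=np.zeros((420,560),bool);m[60:130,255:285]=1;P,_=depthpts(d,m);print("web z",np.median(P[:,2]))
m=np.zeros((420,560),bool);m[167:178,230:310]=1;P,_=depthpts(d,m);print("bearer z",np.median(P[:,2]), P[P[:,2]>.04][:,:2].mean(0))
# plate
uv=refine(d["image"],[(130,148),(173,161),(139,250)],4);print(uv.round(1))
P=onplane(d,uv,.008);Q,t,th,res=rigid(HOLES[[2,3,0]],P[:,:2]);print("plate",t,th,res)
m=np.zeros((420,560),bool);m[170:200,140:170]=1;P,_=depthpts(d,m);print("plate z",np.median(P[:,2]))
dt=optics.read_camera("top")
tt=[(220+206/7-.5,170+125/7-.5),(220+146/7-.5,170+268/7-.5)]
P=onplane(dt,tt,.0375);print("top-cam pins (47,-23),(61,23):",P[:,:2])
Qb=np.array([[np.cos(np.radians(86.5)),-np.sin(np.radians(86.5))],[np.sin(np.radians(86.5)),np.cos(np.radians(86.5))]])
E

```

```text
bed z 0.0125 [0.59463868 0.04735274] 86.19712162758822 [0.64276524 0.55889094 0.52488145 0.53915037]
bed z 0.0375 [0.59485366 0.04764475] 86.34027559747214 [0.70757481 0.52940401 0.12060193 0.40759003]
web z 0.01249276028309182
bearer z 0.04436482926448454 [ 0.58985519 -0.03432026]
[[128.8 146.9]
 [170.6 159.7]
 [138.8 248.6]]
plate [ 0.45197249 -0.06219307] 85.31913957877916 [0.59410851 0.12489206 0.66764711]
plate z 0.008243048550718945
top-cam pins (47,-23),(61,23): [[0.61699604 0.09224594]
 [0.57362127 0.10928604]]
```

```bash
python3 - <<'E'
from h import *
o=telemetry.get_obs()
print(goalR(o,[.452,-.15,.15],frame(-4.5)))
E
python3 -m pendant '[[87,[20,-30,-41],[0,0,0]],[87,[40,-60,-82],[0,0,0]],[87,[58,-90,-123],[0,0,0]],[87,[58,-95,-141],[0,0,0]],[87,[58,-95,-141],[0,0,0]],[87,[58,-95,-141],[0,0,0]]]' 40
python3 - <<'E'
from h import *
d=optics.read_camera("wrist");cv2.imwrite("pics/y.png",d["image"]);o=telemetry.get_obs();print(o["tool_pos"])
a=np.radians(85.3);Q=np.array([[np.cos(a),-np.sin(a)],[np.sin(a),np.cos(a)]])
print(proj(d,np.c_[HOLES@Q.T+[.452,-.0622],np.full(4,.008)]).round())
E
```

```text
(array([  58.4,  -98.2, -134.5]), array([ 0.01 , -0.003,  0.001]))
time_s: 19.42
tool_pos: [0.4418, -0.1475, 0.1492]
tool_rot: [151.1, 89.7, 146.9]
force: [0.2, 0.2, -0.0]
grip_width: 0.0871
[ 0.44459912 -0.14617049  0.15026977]
[[254. 177.]
 [302. 178.]
 [253.  37.]
 [306.  55.]]
```

View pics/y.png

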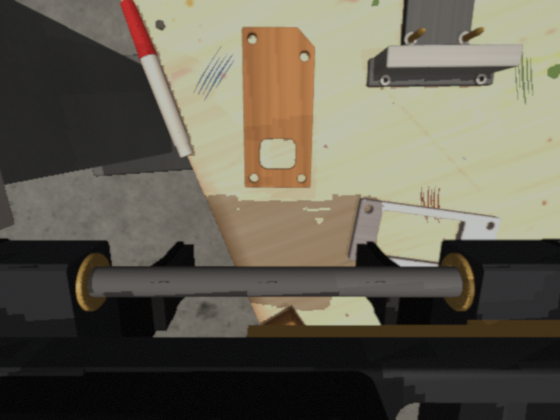

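```bash
python3 - <<'E'
from h import *
d=optics.read_camera("wrist");o=telemetry.get_obs();M=toolR(o)
uv=refine(d["image"],[(254,178),(301,178),(252,39),(304,57)],5);print(uv.round(1))
P=onplane(d,uv,.008);Q,t,th,res=rigid(HOLES,P[:,:2]);print("plate",t,th,res,o["tool_pos"])
g=Q@np.array([.003,0])+t; G=frame(th-90)
print(g,goalR(o,[*g,.06],G),goalR(o,[*g,.0065],G))
tips(("wrist",),zmin=.05)
E
```

```text
[[250.6 178.4]
 [297.4 179. ]
 [248.7  39.9]
 [300.8  57.5]]
plate [ 0.45075812 -0.06236087] 85.50417622442542 [0.61354609 0.4316691  0.40665927 0.24006473] [ 0.44617688 -0.14550059  0.1508624 ]
[ 0.45099328 -0.0593701 ] (array([90.9, 86.2, -1. ]), array([ 0.01 , -0.001, -0.001])) (array([144.4,  86.1,  -1. ]), array([ 0.01 , -0.001, -0.001]))
wrist w 87.2 side -1 1786 max x [-3.7 -3.6 -3.6 -3.3 -2.8 -2.5] y [-9.9 10.9]
wrist w 87.2 side 1 1601 max x [-4.  -4.  -3.9 -3.9 -3.7 -3.7] y [-9.3 10.7]
```

```bash
python3 -m pendant '[[87,[30,40,0],[0.01,0,0]],[87,[65,80,-1],[0.01,0,0]],[87,[100,86,-1],[0.01,0,0]],[87,[130,86,-1],[0.01,0,0]],[87,[142,86,-1],[0.01,0,0]],[87,[146,86,-1],[0.01,0,0]],[87,[146,86,-1],[0.01,0,0]],[87,[146,86,-1],[0.01,0,0]]]' 40
python3 - <<'E'
from h import *
o=telemetry.get_obs()
g=[.4510,-.0594]; print(o["tool_pos"],goalR(o,[*g,-.0015],frame(-4.5)))
d=optics.read_camera("side");cv2.imwrite("pics/z.png",cv2.resize(d["image"][160:290,190:350],None,fx=4.5,fy=4.5))
E
```

```text
time_s: 20.23
tool_pos: [0.4519, -0.0602, 0.0052]
tool_rot: [-109.4, 89.9, -113.9]
force: [0.7, -0.1, 0.7]
grip_width: 0.087
[ 0.45190196 -0.06018248  0.0051966 ] (array([ 6.7,  0.7, -1. ]), array([ 0.001, -0.001,  0.002]))
```

View pics/z.png

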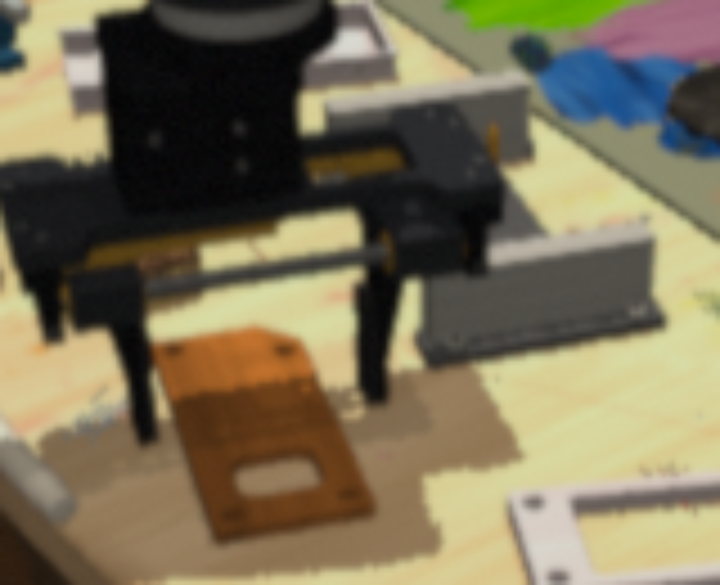

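```bash
python3 -m pendant '[[87,[3,0.5,0],[0,0,0]],[87,[5,0.7,-1],[0,0,0]],[87,[6.5,0.7,-1],[0,0,0]],[87,[6.5,0.7,-1],[0,0,0]]]' 30
python3 -m pendant '[[70,[0,0,0],[0,0,0]],[50,[0,0,0],[0,0,0]],[50,[0,0,0],[0,0,0]],[50,[0,0,0],[0,0,0]],[50,[0,0,0],[0,0,0]]]' 30
```

```text
time_s: 20.62
tool_pos: [0.4493, -0.0589, -0.0021]
tool_rot: [-172.7, 89.9, -177.2]
force: [0.7, 0.7, -0.3]
grip_width: 0.0868
time_s: 21.03
tool_pos: [0.4493, -0.0591, -0.0021]
tool_rot: [-156.4, 89.9, -160.8]
force: [-0.4, 0.2, 0.4]
grip_width: 0.0635
```

```bash
python3 -m pendant '[[50,[0,0,0],[0,0,0]],[50,[-8,0,0],[0,0,0]],[50,[-25,0,0],[0,0,0]],[50,[-55,0,0],[0,0,0]],[50,[-85,0,0],[0,0,0]],[50,[-85,0,0],[0,0,0]],[50,[-85,0,0],[0,0,0]]]' 45
python3 - <<'E'
from h import *
d=optics.read_camera("wrist");cv2.imwrite("pics/aa.png",d["image"])
d=optics.read_camera("side");cv2.imwrite("pics/aa2.png",cv2.resize(d["image"][120:280,190:370],None,fx=4,fy=3.7))
o=telemetry.get_obs(); print(o["tool_pos"],o["grip_width"],goalR(o,[.5950,.0508,.083],frame(-3.7)))
E
```

```text
time_s: 21.62
tool_pos: [0.4509, -0.0586, 0.0845]
tool_rot: [51.0, 89.9, 46.6]
force: [0.1, 0.4, -1.3]
grip_width: 0.0632
[ 0.44875521 -0.05872723  0.08230802] 0.06335370108856207 (array([ -1.2, 120.6, 137.3]), array([-0.013, -0.003,  0.001]))
```

View pics/aa2.png

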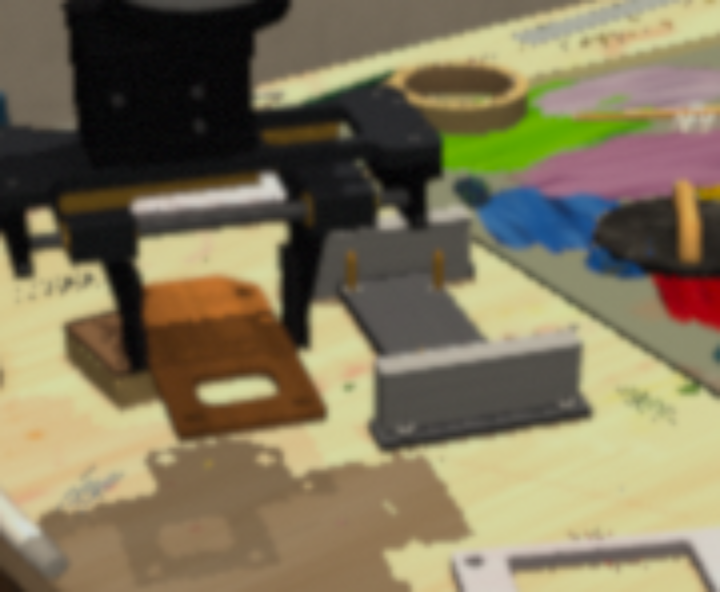

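View pics/aa.png

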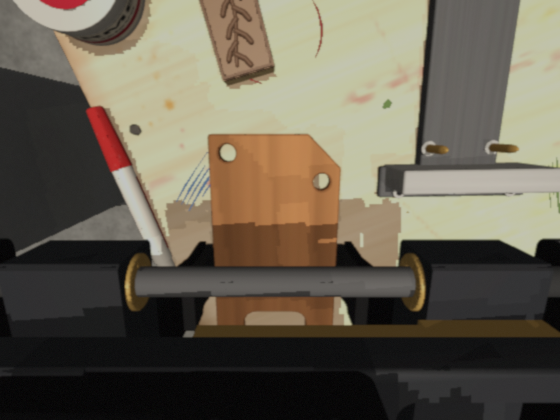

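```bash
cat >> h.py <<'E'
def held(d,uvs,holes,h):
    """plate pose from two far holes; h= top height above reported TCP (m), tool upright. returns origin in tool (y,z) mm & heading rel"""
    o=telemetry.get_obs()
    P=onplane(d,uvs,o["tool_pos"][2]+h); Q,t,th,res=rigid(holes,P[:,:2]); return Q,t,th,res,o
E
python3 - <<'E'
from h import *
d=optics.read_camera("wrist"); uv=refine(d["image"],[(227,152),(321,181)],7);print(uv)
Q,t,th,res,o=held(d,uv,HOLES[[2,3]],.0101)
print("plate",t,th,res,"tcp",o["tool_pos"],"jaw head",np.degrees(np.arctan2(*toolR(o)[[1,0],2])))
off=Q.T@(o["tool_pos"][:2]-t); print("tcp in plate",off*1000)
a=np.radians(86.3);Qb=np.array([[np.cos(a),-np.sin(a)],[np.sin(a),np.cos(a)]])
g=Qb@off+[.5948,.0475]; print(g)
m=np.zeros((420,560),bool);m[180:215,230:300]=1;P,_=depthpts(d,m);print("plate top z - tcp z",np.median(P[:,2])-o["tool_pos"][2])
G=toolR(o); 
rot=R.from_euler("z",86.3-th,degrees=True).as_matrix()@G
print(goalR(o,[*g,.082],rot))
E
```

```text
[[227.47846127 152.28874319]
 [323.47699453 179.87542872]]
plate [ 0.45070997 -0.06197324] 86.4702522748839 [0.15851962 0.15851962] tcp [ 0.44835144 -0.05892673  0.08185617] jaw head -4.467477486384827
tcp in plate [2.89553216 2.54162203]
[0.59245053 0.05055351]
plate top z - tcp z 0.010979293363100273
(array([ -0.9, 120.4, 135.1]), array([0.003, 0.   , 0.   ]))
```

```bash
python3 - <<'E'
from h import *
d=optics.read_camera("wrist");im=d["image"]
t=[cv2.resize(im[v-16:v+16,u-16:u+16],(320,320),interpolation=cv2.INTER_CUBIC) for u,v in [(227,152),(321,181)]]
cv2.imwrite("pics/ab.png",np.hstack(t))
E
```

```text
(no output)
```

View pics/ab.png

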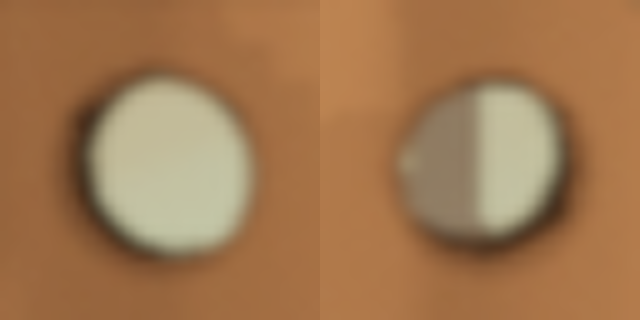

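```bash
python3 - <<'E'
from h import *
d=optics.read_camera("wrist"); uv=[(226.8,152),(321.1,180.7)]
for h in (.0101,.011):
    Q,t,th,res,o=held(d,uv,HOLES[[2,3]],h)
    print("plate",t,th,res,"tcp",o["tool_pos"],"jaw+90",90+np.degrees(np.arctan2(*toolR(o)[[1,0],2])))
    off=Q.T@(o["tool_pos"][:2]-t); print("tcp in plate",off*1000)
off=np.array([.0029,.0018])
a=np.radians(86.3);Qb=np.array([[np.cos(a),-np.sin(a)],[np.sin(a),np.cos(a)]])
g=Qb@off+[.5948,.0475]; print(g, goalR(o,[*g,.082],frame(-3.7)))
tips(("wrist",),zmin=.1)
# finger inner faces in tool z
P,px=depthpts(d,np.ones((420,560),bool)); t=(P-o["tool_pos"])@toolR(o)*1000
for s in (-1,1):
    q=t[(abs(t[:,1])<9)&(t[:,0]>-45)&(t[:,0]<-14)&(s*t[:,2]>25)&(s*t[:,2]<45)]; print(s,len(q),np.percentile(q[:,2],[2,50,98]).round(1))
E
```

```text
plate [ 0.44863526 -0.06221292] 85.56339098495592 [0.24434426 0.24434426] tcp [ 0.44833116 -0.05916376  0.08168883] jaw+90 85.51970916824934
tcp in plate [3.01649058 0.53905078]
plate [ 0.44864752 -0.0621168 ] 85.56339098495593 [0.38158585 0.38158585] tcp [ 0.44833116 -0.05916376  0.08168883] jaw+90 85.51970916824934
tcp in plate [2.91971242 0.54384015]
[0.5931909  0.05051011] (array([ -1.2, 120.7, 135.8]), array([-0.014, -0.005,  0.002]))
wrist w 63.2 side -1 1250 max x [-18.4 -18.2 -18.2 -18.2 -18.2 -18.1] y [-9.6 11.2]
wrist w 63.2 side 1 1098 max x [-18.7 -18.6 -18.6 -18.6 -18.5 -18.5] y [-9.  11.1]
-1 150 [-32.1 -31.2 -30.9]
1 151 [31.8 32.1 34.6]
```

```bash
python3 - <<'E'
from h import *
o=telemetry.get_obs();print(goalR(o,[.59445,.0505,.082],frame(-3.7)))
E
python3 -m pendant '[[50,[-1,30,34],[0,0,0]],[50,[-1,60,68],[0,0,0]],[50,[-1,90,102],[-0.014,0,0]],[50,[-1,112,127],[-0.014,-0.005,0.002]],[50,[-1,120.7,137],[-0.014,-0.005,0.002]],[50,[-1,120.7,137],[-0.014,-0.005,0.002]],[50,[-1,120.7,137],[-0.014,-0.005,0.002]],[50,[-1,120.7,137],[-0.014,-0.005,0.002]]]' 45
python3 - <<'E'
from h import *
o=telemetry.get_obs();print(o["tool_pos"],goalR(o,[.59445,.0505,.05],frame(-3.7)))
d=optics.read_camera("wrist");cv2.imwrite("pics/ac.png",d["image"])
E
```

```text
(array([ -1.1, 120.8, 137. ]), array([-0.014, -0.005,  0.002]))
time_s: 22.58
tool_pos: [0.5942, 0.0492, 0.0823]
tool_rot: [-69.7, 90.0, -73.5]
force: [0.9, 0.3, -0.7]
grip_width: 0.0629
[0.59423659 0.0491617  0.0823022 ] (array([32.3,  1.4,  0.1]), array([-0.001,  0.   ,  0.001]))
```

View pics/ac.png

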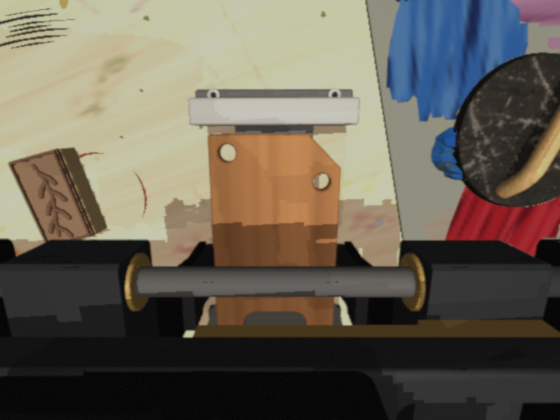

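```bash
python3 - <<'E'
from h import *
d=optics.read_camera("wrist");o=telemetry.get_obs();im=d["image"]
x=cv2.resize(im[80:190,180:370],None,fx=4,fy=4,interpolation=cv2.INTER_CUBIC);cv2.imwrite("pics/ad.png",x)
g=cv2.cvtColor(im,cv2.COLOR_BGR2GRAY).astype(int)
print(g[112,184:196],g[112,352:364]); print(g[88:132,240]);print(g[88:132,310])
E
```

```text
[189 189 190 186 173 167 176 182 183 183 183 183] [195 195 194 195 192 182 174 185 193 195 195 195]
[184 137  98 100 105 107 104 102  99 114 160 183 191 192 193 193 194 194
 194 194 194 194 194 194 194 195 195 194 194 193 192 190 185 182 175 154
 118  78  62  61  62  61  61  73]
[180 130  99 104 104 102 102 103 109 135 169 187 192 193 193 194 194 194
 193 194 194 194 194 195 196 198 197 197 195 195 194 194 193 191 181 156
 104  71  70  70  70  70  69  63]
```

View pics/ad.png

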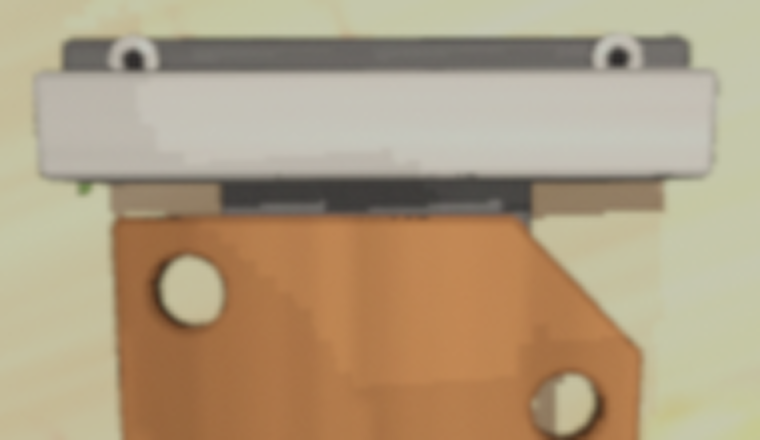

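```bash
python3 - <<'E'
from h import *
d=optics.read_camera("wrist");o=telemetry.get_obs()
E_=onplane(d,[(188.7,111),(358.3,111),(240,123.9),(310,123.5),(240,97.8),(310,97.2)],.0443)[:,:2]
c=(E_[0]+E_[1])/2; print("len",np.linalg.norm(E_[0]-E_[1])*1000)
a=np.radians(86.3);Qb=np.array([[np.cos(a),-np.sin(a)],[np.sin(a),np.cos(a)]])
for nm,p in [("endmid",c),("in",(E_[2]+E_[3])/2),("out",(E_[4]+E_[5])/2)]: print(nm,Qb.T@(p-[.5948,.0475])*1000)
print("heading from in edge",np.degrees(np.arctan2(*(E_[2]-E_[3])[::-1]))-90)
W=onplane(d,[(180+220/4-.5,128),(180+531/4-.5,128)],.0125)[:,:2]; print("web",Qb.T@(W[0]-[.5948,.0475])*1000,Qb.T@(W[1]-[.5948,.0475])*1000)
Q,t,th,res,o=held(d,[(180+190/4-.5,80+290/4-.5),(180+567/4-.5,80+404/4-.5)],HOLES[[2,3]],.0105); print("plate in bed",Qb.T@(t-[.5948,.0475])*1000,th,o["tool_pos"])
E
```

```text
len 103.26609349724013
endmid [80.98593896  0.37148869]
in [73.53434955 -0.49862658]
out [88.75152792 -0.53406774]
heading from in edge 86.46709484247185
web [71.38245742 28.25511305] [ 71.23772827 -27.11709872]
plate in bed [-1.40275819 -0.1605378 ] 86.32269044604945 [0.59454062 0.04948508 0.08328325]
```

```bash
python3 - <<'E'
from h import *
o=telemetry.get_obs();print(o["tool_pos"],goalR(o,[.5941,.0509,.045],frame(-3.6)))
E
python3 -m pendant '[[50,[15,1.3,-0.4],[0,0,0]],[50,[30,1.3,-0.4],[0,0,0]],[50,[37,1.3,-0.4],[0,0,0]],[50,[37,1.3,-0.4],[0,0,0]],[50,[37,1.3,-0.4],[0,0,0]]]' 45
python3 - <<'E'
from h import *
o=telemetry.get_obs();print(o["tool_pos"],goalR(o,[.5941,.0509,.014],frame(-3.6)))
d=optics.read_camera("wrist");cv2.imwrite("pics/ae.png",cv2.resize(d["image"][80:240,180:370],None,fx=4,fy=3.7,interpolation=cv2.INTER_CUBIC))
d=optics.read_camera("side");cv2.imwrite("pics/ae2.png",cv2.resize(d["image"][150:270,230:370],None,fx=5,fy=5,interpolation=cv2.INTER_CUBIC))
E
```

```text
[0.59454062 0.04948508 0.08328325] (array([38.3,  1.3, -0.6]), array([-0.003,  0.002, -0.001]))
time_s: 23.15
tool_pos: [0.5949, 0.0516, 0.0465]
tool_rot: [26.2, 89.9, 22.5]
force: [0.2, -0.2, -0.1]
grip_width: 0.0634
[0.5948725  0.05160307 0.04653099] (array([32.5, -0.8, -0.8]), array([-0.002,  0.002, -0.001]))
```

View pics/ae.png

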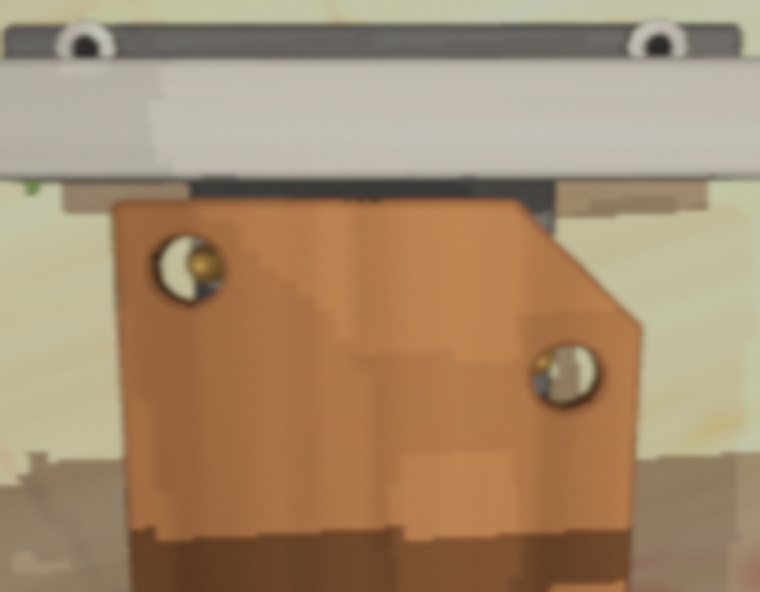

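View pics/ae2.png

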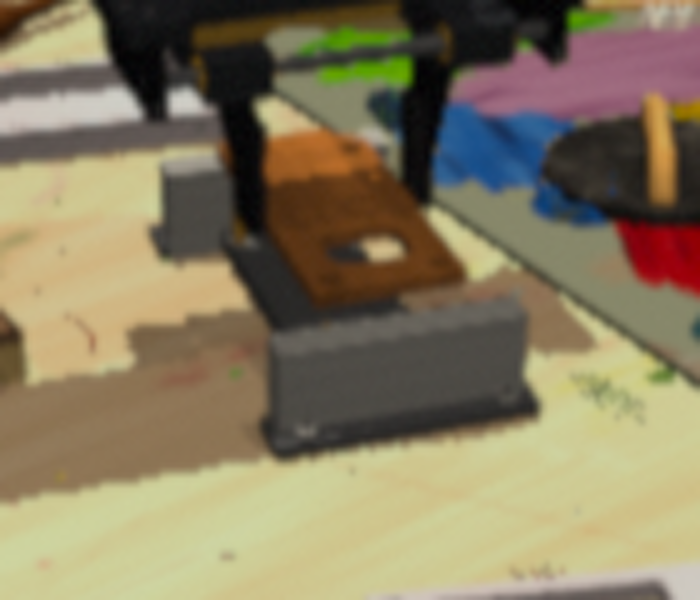

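```bash
python3 - <<'E'
from h import *
d=optics.read_camera("wrist");o=telemetry.get_obs();zt=o["tool_pos"][2]+.0105
H=onplane(d,[(226.5,152.5),(321,180.9)],zt)[:,:2]; Pn=onplane(d,[(230.5,150.6),(180+541/4-.5,80+364/3.7-.5)],.0375)[:,:2]
print("pin-hole mm",(Pn-H)*1000, o["tool_pos"])
c=(onplane(d,[(273,124)],.0443))[0]
# predicted aligned pin px for hole
print(proj(d,np.c_[H,[.0375]*2]))
E
```

```text
pin-hole mm [[-0.73360694 -0.19613904]
 [-0.55029324 -1.32353797]] [0.59585201 0.05187896 0.04733621]
[[231.82150488 150.13893805]
 [315.6670558  175.41701909]]
```

```bash
python3 -m pendant '[[50,[0,-0.7,-0.9],[0,0,0]],[50,[4,-0.7,-0.9],[0,0,0]],[50,[8,-0.7,-0.9],[0,0,0]],[50,[11,-0.7,-0.9],[0,0,0]],[50,[13,-0.7,-0.9],[0,0,0]],[50,[13,-0.7,-0.9],[0,0,0]]]' 45
python3 - <<'E'
from h import *
o=telemetry.get_obs();print(o["tool_pos"],o["force"])
d=optics.read_camera("wrist");cv2.imwrite("pics/af.png",cv2.resize(d["image"][80:240,180:370],None,fx=4,fy=3.7,interpolation=cv2.INTER_CUBIC))
E
```

```text
time_s: 23.8
tool_pos: [0.5938, 0.0514, 0.0326]
tool_rot: [22.8, 89.9, 19.2]
force: [0.2, -0.1, -1.2]
grip_width: 0.0632
[0.59379125 0.05138215 0.03258914] [ 0.15694348 -0.10299325 -1.18631021]
```

View pics/af.png

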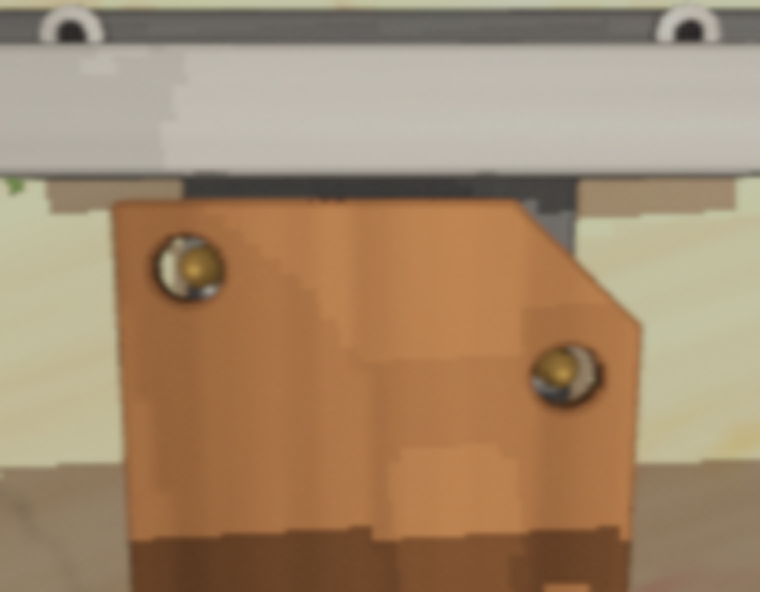

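```bash
python3 -m pendant '[[50,[4,0,0],[0,0,0]],[50,[8,0,0],[0,0,0]],[50,[12,0,0],[0,0,0]],[50,[16,0,0],[0,0,0]],[50,[19,0,0],[0,0,0]],[50,[21,0,0],[0,0,0]],[50,[21,0,0],[0,0,0]]]' 45
python3 - <<'E'
from h import *
o=telemetry.get_obs();print(o["tool_pos"],o["force"])
d=optics.read_camera("wrist");cv2.imwrite("pics/ag.png",cv2.resize(d["image"][80:240,180:370],None,fx=4,fy=3.7,interpolation=cv2.INTER_CUBIC))
E
```

```text
time_s: 24.43
tool_pos: [0.5939, 0.0514, 0.0117]
tool_rot: [22.8, 89.9, 19.2]
force: [0.3, 1.2, -1.0]
grip_width: 0.0633
[0.59394012 0.05137274 0.01173412] [ 0.28934266  1.18843428 -0.95082963]
```

View pics/ag.png

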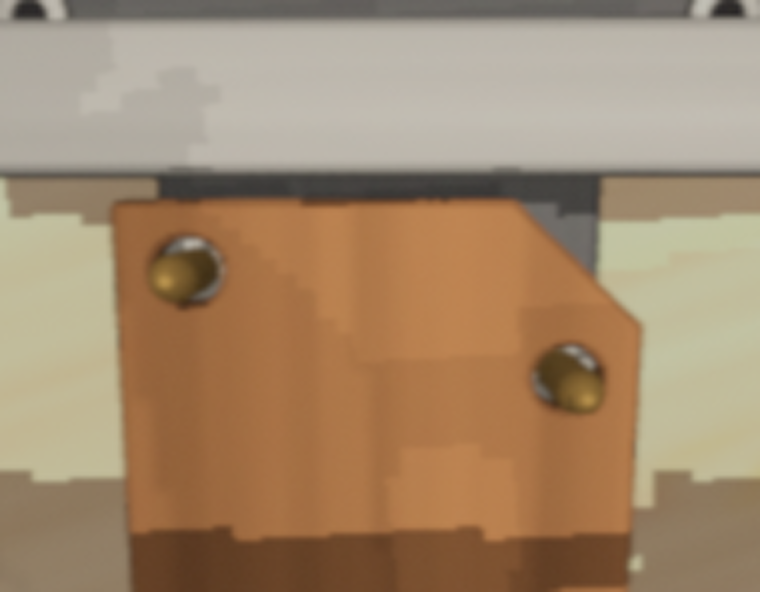

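```bash
python3 -m pendant '[[50,[1,0,0],[0,0,0]],[50,[2,0,0],[0,0,0]],[50,[2,0,0],[0,0,0]],[80,[2,0,0],[0,0,0]],[87,[2,0,0],[0,0,0]],[87,[2,0,0],[0,0,0]],[87,[-15,0,0],[0,0,0]],[87,[-55,0,0],[0,0,0]],[87,[-95,0,0],[0,0,0]],[87,[-110,0,0],[0,0,0]]]' 45
python3 - <<'E'
from h import *
o=telemetry.get_obs();print(o["tool_pos"],o["qpos"].round(),goalR(o,[.523,-.178,.19],frame(-100)))
d=optics.read_camera("side");cv2.imwrite("pics/ah.png",cv2.resize(d["image"][150:270,230:370],None,fx=5,fy=5,interpolation=cv2.INTER_CUBIC))
E
```

```text
time_s: 25.32
tool_pos: [0.597, 0.0508, 0.1277]
tool_rot: [17.0, 89.4, 13.3]
force: [0.9, 0.2, 0.4]
grip_width: 0.0866
[0.59697763 0.05083038 0.12772644] [-48.  20.  50.  99. -17.  68.   2.] (array([ -63.5, -233. ,  -58.4]), array([ 1.681,  0.005, -0.01 ]))
```

View pics/ah.png

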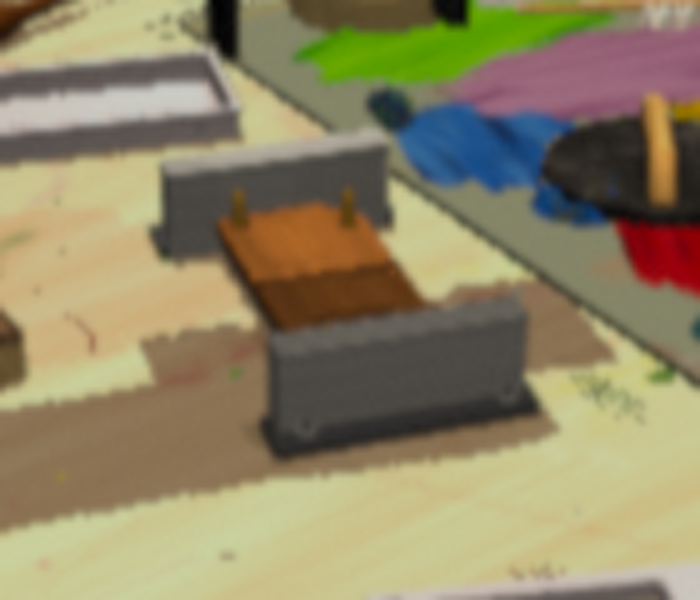

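The packing plate is seated over the pins (pins at (238,205), (347,205)). Now to the chase.

```bash
python3 -m pendant '[[87,[-30,-10,-5],[0.12,0,0]],[87,[-50,-40,-15],[0.24,0,0]],[87,[-63,-75,-25],[0.36,0,0]],[87,[-63,-110,-35],[0.48,0,0]],[87,[-63,-145,-45],[0.6,0,0]],[87,[-63,-180,-52],[0.72,0,0]],[87,[-63,-210,-58],[0.84,0,0]],[87,[-63,-233,-58],[0.96,0,0]],[87,[-63,-233,-58],[1.08,0,0]],[87,[-63,-233,-58],[1.2,0,0]]]' 45
python3 -m pendant '[[87,[0,0,0],[0.12,0,0]],[87,[0,0,0],[0.24,0,0]],[87,[0,0,0],[0.36,0,0]],[87,[0,0,0],[0.48,0,0]],[87,[0,0,0],[0.48,0,0]],[87,[0,0,0],[0.48,0,0]]]' 45
python3 - <<'E'
from h import *
o=telemetry.get_obs();print(o["tool_pos"],o["qpos"].round(),goalR(o,[.523,-.178,.19],frame(-100)))
d=optics.read_camera("wrist");cv2.imwrite("pics/ai.png",d["image"])
E
```

```text
time_s: 26.2
tool_pos: [0.5203, -0.18, 0.185]
tool_rot: [86.3, 89.8, 13.3]
force: [0.3, 0.4, -0.8]
grip_width: 0.087
time_s: 26.7
tool_pos: [0.521, -0.1775, 0.1848]
tool_rot: [121.5, 89.8, 21.8]
force: [-0.1, -0.1, -0.2]
grip_width: 0.0869
[ 0.52101166 -0.17753958  0.18482204] [-44.  14.  69. 102. -14.  73. -71.] (array([-5.2,  2. ,  0.1]), array([ 0.005, -0.001, -0.002]))
```

View pics/ai.png

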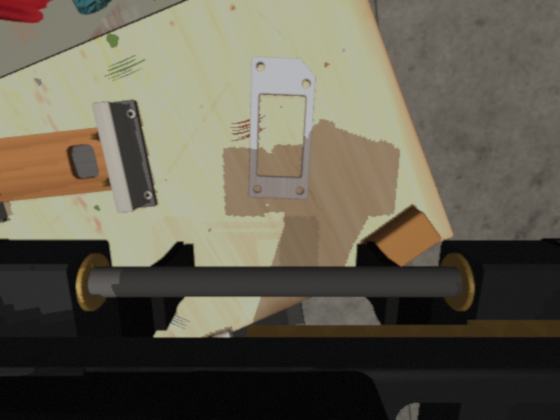

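```bash
python3 - <<'E'
from h import *
d=optics.read_camera("wrist");o=telemetry.get_obs()
H4=[(257,188),(299,190),(261,67),(306,83)]
uv=refine(d["image"],H4,5);print(uv.round(1))
P=onplane(d,uv,.010);Q,t,th,res=rigid(HOLES,P[:,:2]);print("chase",t,th,res,o["tool_pos"],o["qpos"])
P=onplane(d,H4,.010);print(rigid(HOLES,P[:,:2])[1:])
m=np.zeros((420,560),bool);m[72:90,272:292]=1;P,_=depthpts(d,m);print("chase z",np.median(P[:,2]))
t_=optics.read_camera("top");u2=proj(t_,np.c_[HOLES@Q.T+t,[.01]*4]).round(1);print(u2)
print(rigid(HOLES,onplane(t_,refine(t_["image"],u2,3),.01)[:,:2])[1:])
g=Q@np.array([-.001,0])+t; print(g,goalR(o,[*g,.07],frame(th-90)),goalR(o,[*g,-.0010],frame(th-90)))
x=cv2.resize(d["image"][50:205,235:330],None,fx=4,fy=4,interpolation=cv2.INTER_CUBIC)
for u,v in uv: cv2.circle(x,(int((u-235+.5)*4),int((v-50+.5)*4)),3,(0,255,0),-1)
cv2.imwrite("pics/aj.png",x)
E
```

```text
[[256.5 190.9]
 [301.  191.9]
 [259.1  63.6]
 [307.1  80.6]]
chase [ 0.58798695 -0.19521851] -11.656007771852376 [2.58937845 2.00773813 2.27371477 2.31247147] [ 0.5210872  -0.17753176  0.1848883 ] [-43.64930227  14.20749339  68.91961262 102.05060834 -13.96539199
  73.11439814 -70.99477125]
(array([ 0.58799797, -0.19506617]), np.float64(-12.350292962822072), array([0.64291723, 0.6453568 , 1.24630548, 0.37284838]))
chase z 0.01053615396479718
[[368.8 229.5]
 [390.5 234. ]
 [378.9 174.3]
 [399.1 184.8]]
(array([ 0.59016085, -0.19729756]), np.float64(-8.805033698960559), array([6.31503581, 4.28410788, 2.85934128, 5.58826347]))
[ 0.58700757 -0.19501647] (array([115. ,  67.7,   6.2]), array([ 0.033, -0.001, -0.002])) (array([186. ,  67.5,   6.3]), array([ 0.033, -0.001, -0.002]))
```

View pics/aj.png

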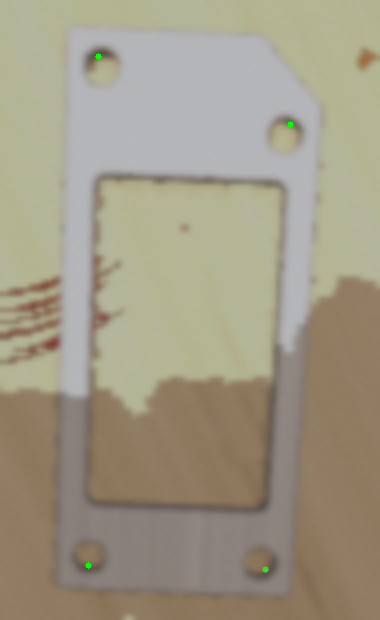

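```bash
python3 - <<'E'
from h import *
d=optics.read_camera("wrist");o=telemetry.get_obs()
uv=np.array([(88,556),(261,562),(101,66),(285,133)])/4-.5+[235,50]
P=onplane(d,uv,.010);Q,t,th,res=rigid(HOLES,P[:,:2]);print("chase",t,th,res)
g=Q@np.array([0,0])+t; print(g,goalR(o,[*g,.06],frame(th-90)))
E
```

```text
chase [ 0.58823972 -0.1948447 ] -12.002612225465139 [0.31277093 0.26192002 0.24150123 0.10876885]
[ 0.58823972 -0.1948447 ] (array([125.1,  68.8,   5.8]), array([ 0.038, -0.001, -0.002]))
```

```bash
python3 -m pendant '[[87,[30,35,3],[0.02,0,0]],[87,[65,68.8,5.8],[0.038,0,0]],[87,[100,68.8,5.8],[0.038,0,0]],[87,[125,68.8,5.8],[0.038,0,0]],[87,[125,68.8,5.8],[0.038,0,0]],[87,[125,68.8,5.8],[0.038,0,0]],[87,[125,68.8,5.8],[0.038,0,0]]]' 45
python3 - <<'E'
from h import *
o=telemetry.get_obs();print(o["tool_pos"],o["qpos"],goalR(o,[.5882,-.1948,-.001],frame(-102)))
d=optics.read_camera("side");cv2.imwrite("pics/ak.png",cv2.resize(d["image"][180:330,260:440],None,fx=4,fy=4))
E
```

```text
time_s: 27.48
tool_pos: [0.589, -0.1959, 0.062]
tool_rot: [101.3, 89.7, -0.8]
force: [-0.2, -0.5, 0.3]
grip_width: 0.0868
[ 0.5890103  -0.19585041  0.0619961 ] [-28.2147384   32.3959191   57.90259132  99.40836024 -30.174631
  65.02066007 -63.25342744] (array([63. , -1.3, -0.8]), array([-0.002, -0.001, -0.005]))
```

View pics/ak.png

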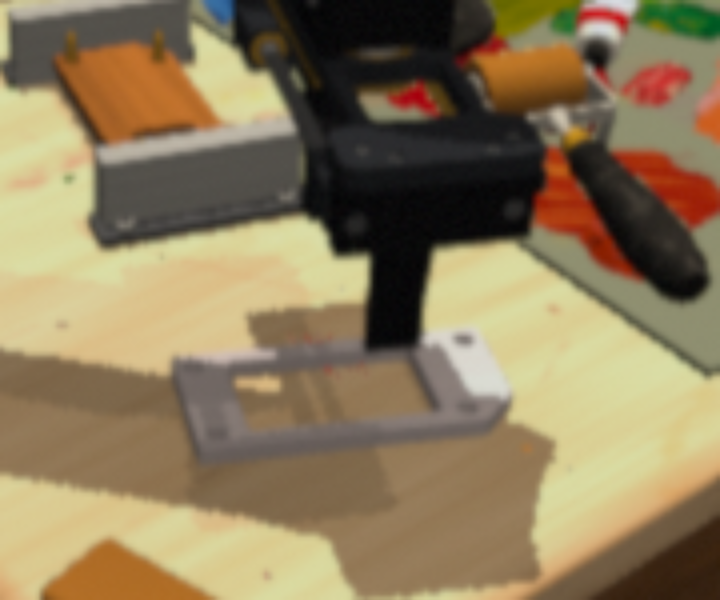

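```bash
python3 -m pendant '[[87,[20,-1,-0.8],[0,0,0]],[87,[40,-1.3,-0.8],[0,0,0]],[87,[54,-1.3,-0.8],[0,0,0]],[87,[60,-1.3,-0.8],[0,0,0]],[87,[62.5,-1.3,-0.8],[0,0,0]],[87,[62.5,-1.3,-0.8],[0,0,0]],[70,[62.5,-1.3,-0.8],[0,0,0]],[50,[62.5,-1.3,-0.8],[0,0,0]],[50,[62.5,-1.3,-0.8],[0,0,0]],[50,[62.5,-1.3,-0.8],[0,0,0]]]' 40
python3 -m pendant '[[50,[0,0,0],[0,0,0]],[50,[0,0,0],[0,0,0]]]' 55

```

```text
time_s: 28.37
tool_pos: [0.5877, -0.1941, -0.0018]
tool_rot: [113.2, 89.8, 11.1]
force: [-0.1, -0.0, 0.5]
grip_width: 0.068
time_s: 28.53
tool_pos: [0.5876, -0.1941, -0.0019]
tool_rot: [113.2, 89.8, 11.1]
force: [-0.2, -0.8, 1.9]
grip_width: 0.0632
```

```bash
python3 -m pendant '[[50,[0,0,0],[0,0,0]],[50,[-8,0,0],[0,0,0]],[50,[-25,0,0],[0,0,0]],[50,[-60,0,0],[0,0,0]],[50,[-95,0,0],[0,0,0]],[50,[-95,0,0],[0,0,0]],[50,[-95,0,0],[0,0,0]]]' 55
python3 - <<'E'
from h import *
d=optics.read_camera("wrist");cv2.imwrite("pics/al.png",d["image"])
o=telemetry.get_obs(); print(o["tool_pos"],o["qpos"].round(),goalR(o,[.5944,.0475,.092],frame(-3.6)))
cv2.imwrite("pics/al2.png",cv2.resize(d["image"][110:240,190:360],None,fx=4.5,fy=4.5,interpolation=cv2.INTER_CUBIC))
E
```

```text
time_s: 29.12
tool_pos: [0.5883, -0.1944, 0.0948]
tool_rot: [107.5, 89.6, 5.4]
force: [-0.3, -0.9, -1.3]
grip_width: 0.063
[ 0.58713915 -0.19359341  0.09294885] [-30.  30.  60.  98. -28.  68. -65.] (array([   1.4,  -43.4, -237.3]), array([-1.719e+00,  1.000e-03, -4.000e-03]))
```

View pics/al2.png

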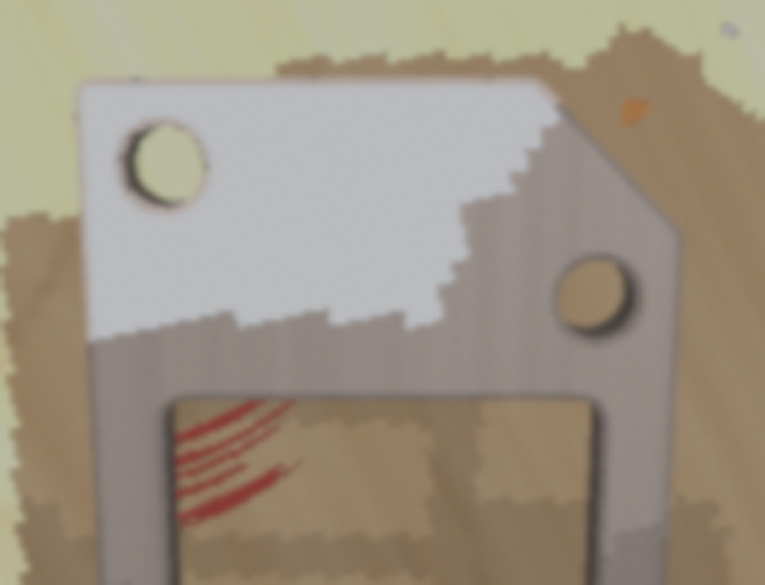

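```bash
python3 - <<'E'
from h import *
d=optics.read_camera("wrist"); uv=[(225.8,146.2),(322.2,175.5)]
Q,t,th,res,o=held(d,uv,HOLES[[2,3]],.0119)
print("chase",t,th,res,"jaw+90",90+np.degrees(np.arctan2(*toolR(o)[[1,0],2])))
off=Q.T@(o["tool_pos"][:2]-t); print("tcp in chase",off*1000)
a=np.radians(86.35);Qb=np.array([[np.cos(a),-np.sin(a)],[np.sin(a),np.cos(a)]])
g=Qb@off+[.5944,.0475]; print(g,goalR(o,[*g,.095],frame(-3.65)))
E
```

```text
chase [ 0.58754478 -0.19387201] -11.963088372445535 [0.11287925 0.11287925] jaw+90 -12.082562578472889
tcp in chase [-1.26763707  0.34962218]
[0.59397039 0.04625719] (array([  -2.7,  -42.7, -235.8]), array([-1.718e+00, -1.000e-03, -2.000e-03]))
```

```bash
python3 -m pendant '[[50,[-3,-4,-24],[-0.12,0,0]],[50,[-3,-8,-48],[-0.24,0,0]],[50,[-3,-13,-72],[-0.36,0,0]],[50,[-3,-17,-96],[-0.48,0,0]],[50,[-3,-22,-120],[-0.6,0,0]],[50,[-3,-26,-144],[-0.72,0,0]],[50,[-3,-30,-168],[-0.84,0,0]],[50,[-3,-34,-192],[-0.96,0,0]],[50,[-3,-38,-216],[-1.08,0,0]],[50,[-3,-42.7,-236],[-1.2,0,0]]]' 55
python3 - <<'E'
from h import *
o=telemetry.get_obs(); print(o["tool_pos"],o["qpos"].round(),goalR(o,[.5939,.047,.09],frame(-3.65)))
E
```

```text
time_s: 30.05
tool_pos: [0.5933, 0.0481, 0.0939]
tool_rot: [168.9, 89.9, 136.0]
force: [0.7, 0.4, -1.6]
grip_width: 0.0634
[0.59330333 0.04811011 0.09385857] [-44.  21.  44. 101. -16.  64. -27.] (array([ 3.9, -0.6,  1.1]), array([-0.511, -0.001, -0.   ]))
```

```bash
python3 -m pendant '[[50,[0,-0.6,1],[-0.12,0,0]],[50,[0,-0.6,1],[-0.24,0,0]],[50,[0,-0.6,1],[-0.36,0,0]],[50,[5,-0.6,1],[-0.48,0,0]],[50,[15,-0.6,1],[-0.511,0,0]],[50,[25,-0.6,1],[-0.511,0,0]],[50,[25,-0.6,1],[-0.511,0,0]],[50,[25,-0.6,1],[-0.511,0,0]]]' 55
python3 - <<'E'
from h import *
d=optics.read_camera("wrist");cv2.imwrite("pics/am.png",cv2.resize(d["image"][80:240,180:370],None,fx=4,fy=3.7,interpolation=cv2.INTER_CUBIC))
o=telemetry.get_obs(); print(o["tool_pos"],goalR(o,[.5939,.047,.045],frame(-3.65)))
E
```

```text
time_s: 30.72
tool_pos: [0.5939, 0.0445, 0.0691]
tool_rot: [-168.7, 89.9, -172.8]
force: [-0.6, 0.2, -1.5]
grip_width: 0.0633
[0.59465918 0.04453225 0.0699858 ] (array([25. ,  2.4, -1. ]), array([-0.008,  0.001, -0.   ]))
```

View pics/am.png

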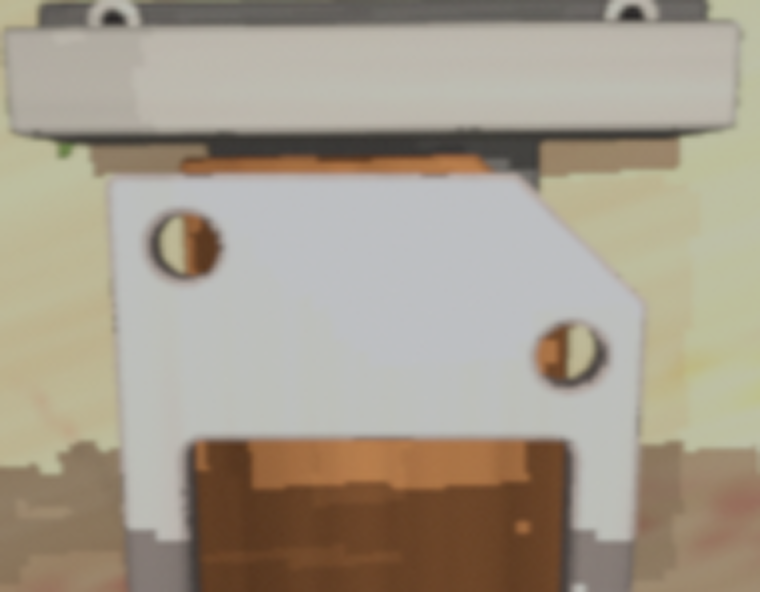

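```bash
python3 -m pendant '[[50,[8,1.5,-0.7],[-0.008,0,0]],[50,[18,2.4,-0.8],[-0.008,0,0]],[50,[24,2.4,-0.8],[-0.008,0,0]],[50,[24,2.4,-0.8],[-0.008,0,0]],[50,[24,2.4,-0.8],[-0.008,0,0]]]' 55
python3 - <<'E'
from h import *
d=optics.read_camera("wrist");cv2.imwrite("pics/an.png",cv2.resize(d["image"][80:240,180:370],None,fx=4,fy=3.7,interpolation=cv2.INTER_CUBIC))
o=telemetry.get_obs(); print(o["tool_pos"],goalR(o,[.5939,.047,.045],frame(-3.65)))
E
```

```text
time_s: 31.18
tool_pos: [0.5942, 0.0471, 0.0461]
tool_rot: [20.0, 89.9, 16.4]
force: [0.7, -0.7, -1.1]
grip_width: 0.063
[0.59467612 0.04702977 0.04665506] (array([ 1.7, -0.1, -0.8]), array([ 0.001,  0.002, -0.001]))
```

View pics/an.png

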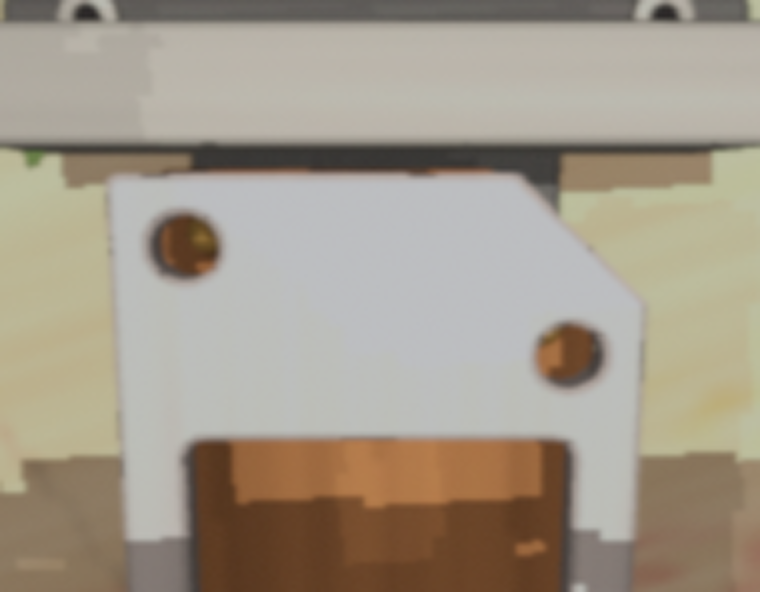

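```bash
python3 - <<'E'
from h import *
d=optics.read_camera("wrist");o=telemetry.get_obs();zt=o["tool_pos"][2]+.0119
f=lambda x,y:(180+x/4-.5,80+y/3.7-.5)
H=onplane(d,[f(185,245),f(570,354)],zt)[:,:2]
pr=proj(d,np.c_[H,[.0375]*2]); print("aligned tip zoom px",[((u-180+.5)*4,(v-80+.5)*3.7) for u,v in pr])
Pn=onplane(d,[f(205,240),f(549,337)],.0375)[:,:2]; print((Pn-H)*1000)
im=d["image"];t=[cv2.resize(im[v-12:v+12,u-12:u+12],(360,360),interpolation=cv2.INTER_CUBIC) for u,v in [(226,146),(322,175)]]
cv2.imwrite("pics/ao.png",np.hstack(t))
E
```

```text
aligned tip zoom px [(np.float64(208.2275374501902), np.float64(238.6400994460009)), (np.float64(547.1335697353443), np.float64(334.85299007900477))]
[[-0.44847874 -0.16346022]
 [ 0.24375851 -0.33198304]]
```

View pics/ao.png

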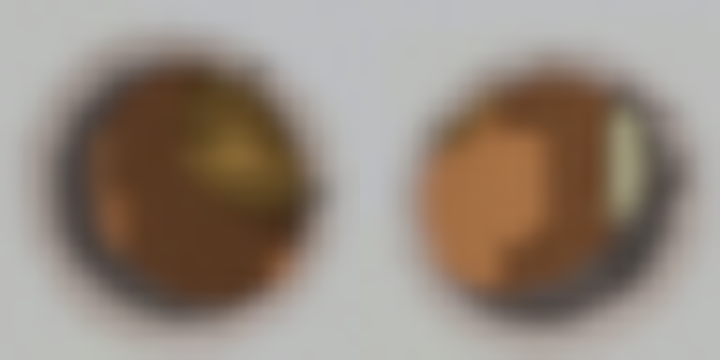

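```bash
python3 -m pendant '[[50,[4,-0.2,-0.4],[0,0,0]],[50,[8,-0.2,-0.4],[0,0,0]],[50,[11,-0.2,-0.4],[0,0,0]],[50,[12,-0.2,-0.4],[0,0,0]],[50,[12,-0.2,-0.4],[0,0,0]]]' 55
python3 - <<'E'
from h import *
d=optics.read_camera("wrist");cv2.imwrite("pics/ap.png",cv2.resize(d["image"][80:240,180:370],None,fx=4,fy=3.7,interpolation=cv2.INTER_CUBIC))
E
```

```text
time_s: 31.7
tool_pos: [0.594, 0.0469, 0.0344]
tool_rot: [23.8, 89.9, 20.2]
force: [0.7, -0.4, -1.7]
grip_width: 0.0633
```

View pics/ap.png

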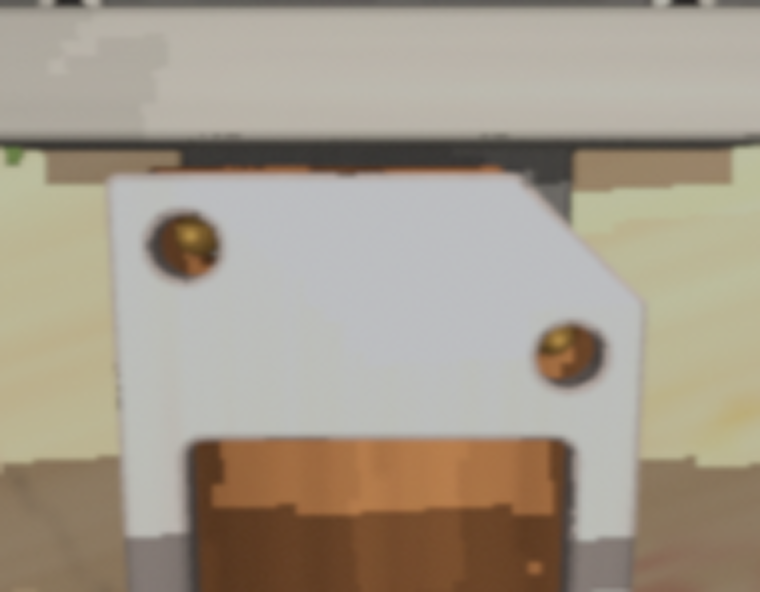

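```bash
python3 - <<'E'
from h import *
d=optics.read_camera("wrist");o=telemetry.get_obs();zt=o["tool_pos"][2]+.0119
f=lambda x,y:(180+x/4-.5,80+y/3.7-.5)
H=onplane(d,[f(185,245),f(570,354)],zt)[:,:2]
Pn=onplane(d,[f(196,236),f(560,342)],.0375)[:,:2]; print((Pn-H)*1000,o["tool_pos"])
E
```

```text
[[0.11043817 0.79231474]
 [0.08312676 0.43054362]] [0.59440657 0.04695504 0.0348333 ]
```

Off by only (0.1, 0.6) mm; correct and lower.

```bash
python3 -m pendant '[[50,[3,0.5,0],[0,0,0]],[50,[6,0.5,0],[0,0,0]],[50,[9,0.5,0],[0,0,0]],[50,[12,0.5,0],[0,0,0]],[50,[14,0.5,0],[0,0,0]],[50,[14,0.5,0],[0,0,0]]]' 55
python3 - <<'E'
from h import *
d=optics.read_camera("wrist");cv2.imwrite("pics/aq.png",cv2.resize(d["image"][80:240,180:370],None,fx=4,fy=3.7,interpolation=cv2.INTER_CUBIC))
E
```

```text
time_s: 32.3
tool_pos: [0.594, 0.0474, 0.0202]
tool_rot: [23.7, 89.9, 20.1]
force: [-0.5, 0.1, -1.6]
grip_width: 0.0633
```

View pics/aq.png

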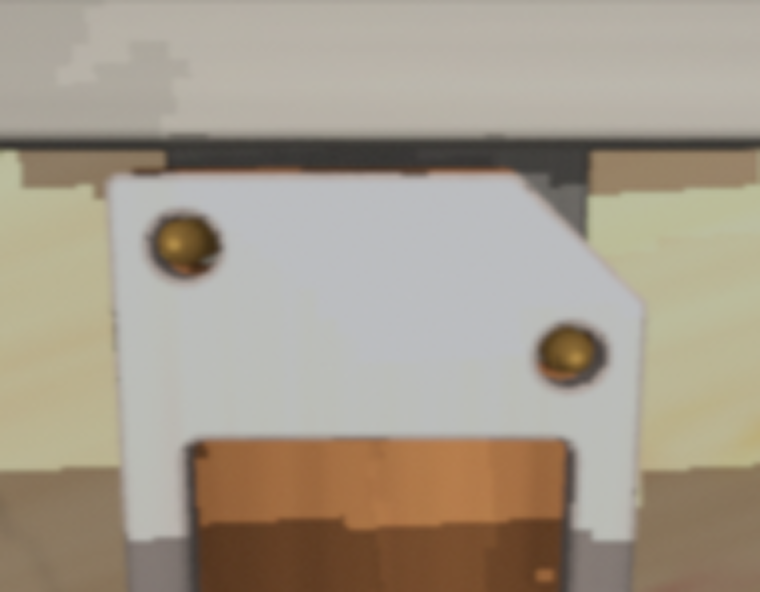

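```bash
python3 -m pendant '[[50,[1.5,0,0],[0,0,0]],[50,[2.5,0,0],[0,0,0]],[50,[2.5,0,0],[0,0,0]],[80,[2.5,0,0],[0,0,0]],[87,[2.5,0,0],[0,0,0]],[87,[2.5,0,0],[0,0,0]],[87,[-15,0,0],[0,0,0]],[87,[-55,0,0],[0,0,0]],[87,[-95,0,0],[0,0,0]],[87,[-125,0,0],[0,0,0]]]' 45
python3 - <<'E'
from h import *
o=telemetry.get_obs();print(o["tool_pos"],o["qpos"].round(),goalR(o,[.447,.012,.17],frame(11.7)))
d=optics.read_camera("side");cv2.imwrite("pics/ar.png",cv2.resize(d["image"][150:270,230:370],None,fx=5,fy=5,interpolation=cv2.INTER_CUBIC))
d=optics.read_camera("wrist");cv2.imwrite("pics/ar2.png",d["image"])
E
```

```text
time_s: 33.18
tool_pos: [0.595, 0.0471, 0.149]
tool_rot: [16.9, 89.7, 13.2]
force: [1.0, 0.2, -0.1]
grip_width: 0.0866
[0.59498618 0.04705659 0.14899523] [-41.  17.  40.  98. -12.  69.  -1.] (array([ -21.8,  -44.4, -145.4]), array([-0.268,  0.005, -0.001]))
```

View pics/ar.png

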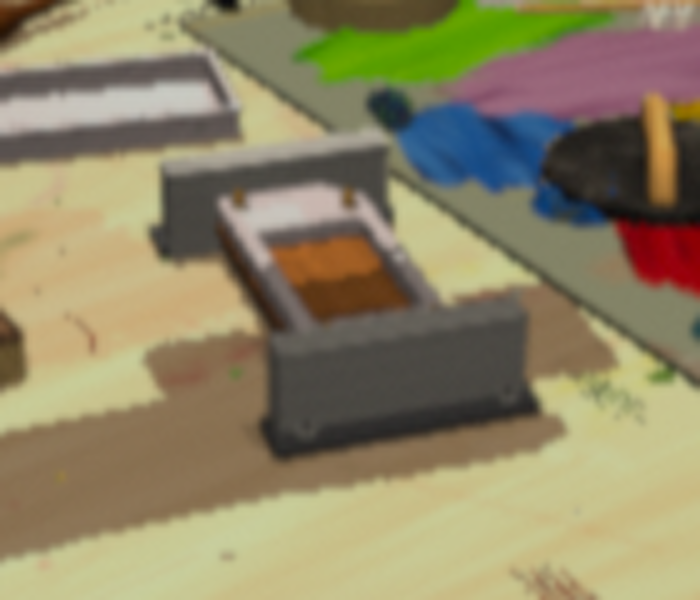

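The chase lies on the packing plate (pins just showing at (238,197), (348,197)). Next, the block.

```bash
python3 -m pendant '[[87,[-22,-12,-41],[-0.12,0,0]],[87,[-22,-24,-82],[-0.24,0,0]],[87,[-22,-36,-120],[-0.268,0,0]],[87,[-22,-44,-145],[-0.268,0.005,0]],[87,[-22,-44,-145],[-0.268,0.005,0]],[87,[-22,-44,-145],[-0.268,0.005,0]],[87,[-22,-44,-145],[-0.268,0.005,0]]]' 45
python3 - <<'E'
from h import *
d=optics.read_camera("wrist");cv2.imwrite("pics/as.png",d["image"]);o=telemetry.get_obs();print(o["tool_pos"])
for l in ["lino_block","chase","lay_corner"]:
  print(l,[(round(r["confidence"],2),(np.array(r["centre"])*[420,560]).round()) for r in models.landmark_of("wrist",l)])
m=models.masks_of("wrist","lino_block")
if m:
  P,_=depthpts(d,m[0]["pixels"]);print(np.percentile(P[:,2],[5,50,95]));top=P[P[:,2]>.019]
  r=cv2.minAreaRect((top[:,:2]*1000).astype(np.float32));print(r)
E
```

```text
time_s: 33.87
tool_pos: [0.4472, 0.013, 0.1676]
tool_rot: [116.0, 89.9, 127.8]
force: [0.2, -0.6, 0.1]
grip_width: 0.0867
[0.44749165 0.01291999 0.16755189]
lino_block [(0.93, array([135., 277.])), (0.59, array([233., 410.]))]
chase []
lay_corner [(0.58, array([172., 472.]))]
[0.02138641 0.0228487  0.02502686]
((436.1443176269531, 79.34498596191406), (35.75872039794922, 65.14928436279297), 10.958037376403809)
```

View pics/as.png

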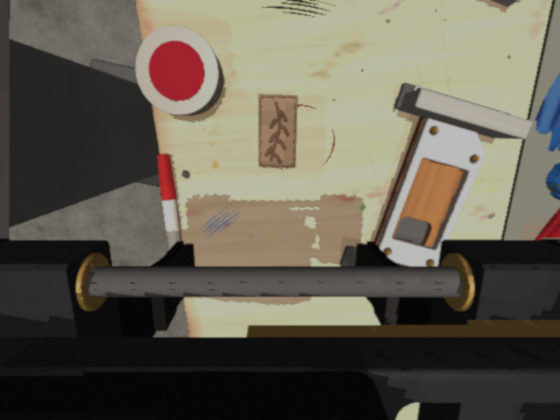

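```bash
python3 - <<'E'
from h import *
d=optics.read_camera("wrist");o=telemetry.get_obs()
c=onplane(d,[(258.7,94),(297.3,95),(297.3,167),(259,167.3)],.024)[:,:2]; print(c.mean(0), np.degrees(np.arctan2(*((c[0]+c[1]-c[2]-c[3])[::-1]))),np.linalg.norm(c[0]-c[1]),np.linalg.norm(c[1]-c[2]))
print(goalR(o,[.4361,.0793,.05],frame(11)))
cv2.imwrite("pics/at.png",cv2.resize(d["image"][80:270,360:540],None,fx=4,fy=3.1,interpolation=cv2.INTER_CUBIC))
E
python3 -m pendant '[[56,[30,35,-10],[0.012,0,0]],[56,[70,66,-23.5],[0.012,0,0]],[56,[100,66,-23.5],[0.012,0,0]],[56,[117,66,-23.5],[0.012,0,0]],[56,[117,66,-23.5],[0.012,0,0]],[56,[117,66,-23.5],[0.012,0,0]],[56,[117,66,-23.5],[0.012,0,0]]]' 40
python3 - <<'E'
from h import *
o=telemetry.get_obs();print(o["tool_pos"],goalR(o,[.4361,.0793,.0085],frame(11)))
E
```

```text
[0.43705753 0.07846499] 101.9430139754388 0.035050574000861895 0.06508329223918764
(array([117.1,  67.6,   3.2]), array([ 0.013, -0.003,  0.   ]))
time_s: 34.75
tool_pos: [0.4115, 0.0723, 0.0519]
tool_rot: [98.5, 90.0, 109.5]
force: [-0.3, -0.3, 0.7]
grip_width: 0.0572
[0.41152769 0.07234872 0.05186824] (array([43.4,  2.1, 25.5]), array([ 0.   , -0.   , -0.001]))
```

View pics/at.png

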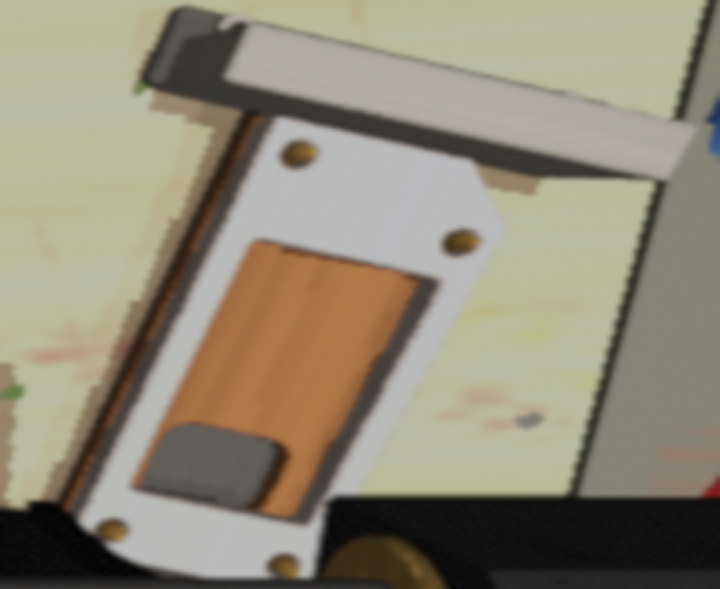

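```bash
python3 -m pendant '[[56,[0,2,12],[0.005,0,0]],[56,[0,1.8,25.8],[0.007,0,0]],[56,[10,1.8,25.8],[0.007,0,0]],[56,[25,1.8,25.8],[0.007,0,0]],[56,[38,1.8,25.8],[0.007,0,0]],[56,[43,1.8,25.8],[0.007,0,0]],[56,[43,1.8,25.8],[0.007,0,0]]]' 30
python3 - <<'E'
from h import *
o=telemetry.get_obs();print(o["tool_pos"],goalR(o,[.4366,.0789,.0085],frame(11.5)))
d=optics.read_camera("side");cv2.imwrite("pics/au.png",cv2.resize(d["image"][160:270,170:310],None,fx=5,fy=5,interpolation=cv2.INTER_CUBIC))
E
```

```text
time_s: 35.33
tool_pos: [0.4339, 0.0786, 0.0069]
tool_rot: [175.0, 89.8, -174.4]
force: [-0.1, -0.2, -0.1]
grip_width: 0.0562
[0.43393874 0.07864397 0.00687373] (array([-1.6, -0.2,  2.7]), array([-0.015, -0.004, -0.   ]))
```

View pics/au.png

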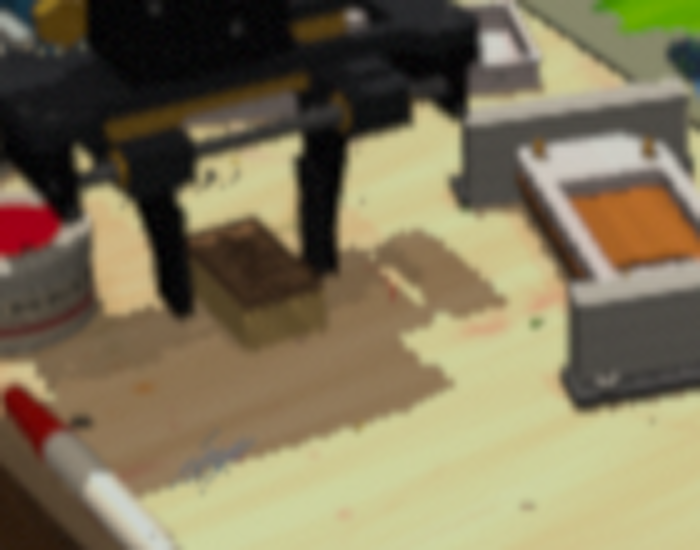

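```bash
python3 -m pendant '[[56,[-2,-0.2,2.5],[-0.015,0,0]],[56,[-2,-0.2,2.5],[-0.015,0,0]],[40,[-2,-0.2,2.5],[-0.015,0,0]],[25,[-2,-0.2,2.5],[-0.015,0,0]],[25,[-2,-0.2,2.5],[-0.015,0,0]],[25,[-2,-0.2,2.5],[-0.015,0,0]],[25,[-2,-0.2,2.5],[-0.015,0,0]]]' 30
python3 -m pendant '[[25,[0,0,0],[0,0,0]],[25,[-10,0,0],[0,0,0]],[25,[-30,0,0],[0,0,0]],[25,[-60,0,0],[0,0,0]],[25,[-80,0,0],[0,0,0]],[25,[-80,0,0],[0,0,0]],[25,[-80,0,0],[0,0,0]]]' 30
python3 - <<'E'
from h import *
d=optics.read_camera("wrist");cv2.imwrite("pics/av.png",cv2.resize(d["image"][60:260,170:430],None,fx=3,fy=3,interpolation=cv2.INTER_CUBIC))
o=telemetry.get_obs();print(o["tool_pos"])
E
```

```text
time_s: 35.97
tool_pos: [0.4372, 0.0795, 0.0096]
tool_rot: [154.9, 89.9, 166.4]
force: [-0.1, 0.1, 1.5]
grip_width: 0.0354
time_s: 36.55
tool_pos: [0.4384, 0.0799, 0.0908]
tool_rot: [69.5, 89.9, 81.1]
force: [-0.0, 0.7, -0.7]
grip_width: 0.0356
[0.43727316 0.07952306 0.08959332]
```

View pics/av.png

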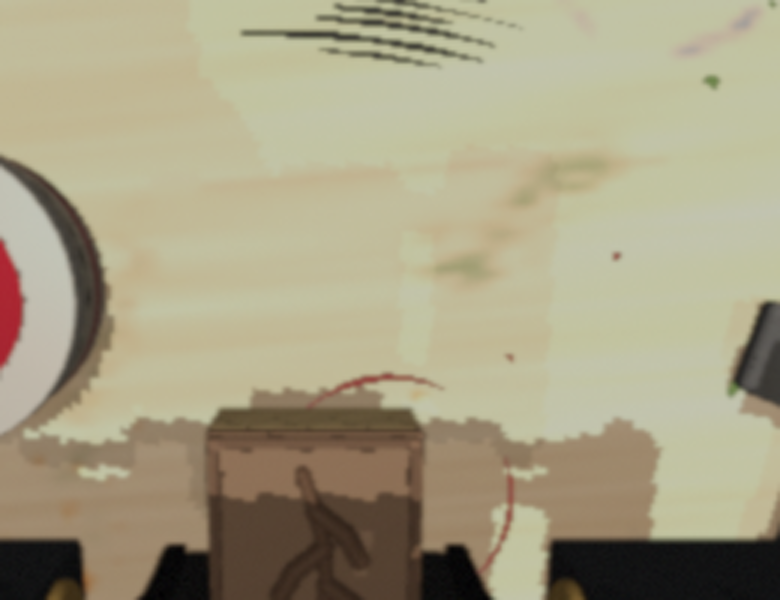

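```bash
python3 - <<'E'
from h import *
d=optics.read_camera("wrist");o=telemetry.get_obs();M=toolR(o)
for v in (438,):
    e=onplane(d,[(170+208/3-.5,60+v/3-.5),(170+422/3-.5,60+v/3-.5)],o["tool_pos"][2]+.0144)
    t=(e-o["tool_pos"])@M*1000; print(t.round(1))
b=onplane(d,[(170+222/3-.5,60+410/3-.5),(170+413/3-.5,60+410/3-.5)],o["tool_pos"][2]-.0096); print(((b-o["tool_pos"])@M*1000).round(1))
E
```

```text
[[-14.3  32.2 -16.3]
 [-14.4  32.2  18.5]]
[[  9.7  32.1 -16.2]
 [  9.6  32.   19.4]]
```

```bash
python3 - <<'E'
from h import *
o=telemetry.get_obs();print(goalR(o,[.5956,.0484,.085],frame(-3.65)))
E
```

```text
(array([  3.3, -62. , 149.6]), array([ 0.265, -0.003, -0.   ]))
```

```bash
python3 -m pendant '[[25,[0,-15,36],[0.1,0,0]],[25,[0,-30,74],[0.2,0,0]],[25,[0,-46,112],[0.265,0,0]],[25,[0,-58,140],[0.265,-0.003,0]],[25,[3,-62,149.6],[0.265,-0.003,0]],[25,[3,-62,149.6],[0.265,-0.003,0]],[25,[3,-62,149.6],[0.265,-0.003,0]],[25,[3,-62,149.6],[0.265,-0.003,0]]]' 30
python3 - <<'E'
from h import *
o=telemetry.get_obs();print(o["tool_pos"],o["qpos"].round(),goalR(o,[.5956,.0484,.042],frame(-3.65)))
d=optics.read_camera("wrist");cv2.imwrite("pics/aw.png",cv2.resize(d["image"][40:260,150:400],None,fx=3,fy=2.7,interpolation=cv2.INTER_CUBIC))
E
```

```text
time_s: 37.32
tool_pos: [0.5945, 0.0487, 0.0848]
tool_rot: [176.4, 89.8, 172.7]
force: [-0.8, -0.4, -1.0]
grip_width: 0.0356
[0.59454369 0.04865573 0.08481082] [-40.  21.  39. 101. -15.  63.   1.] (array([42.8, -0.2,  1.2]), array([-0.   , -0.003, -0.   ]))
```

View pics/aw.png

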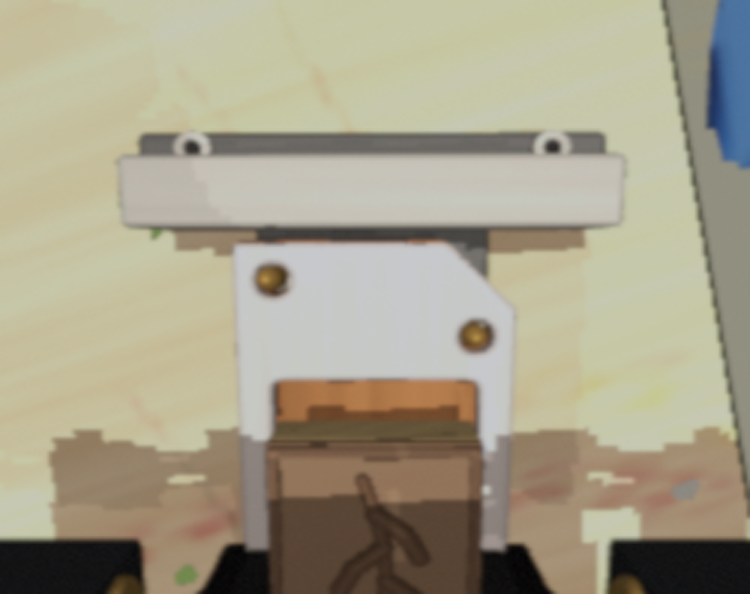

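```bash
python3 - <<'E'
from h import *
d=optics.read_camera("wrist");o=telemetry.get_obs();M=toolR(o)
f=lambda x,y:(150+x/3-.5,40+y/2.7-.5)
C=onplane(d,[f(272,279),f(476,335)],.030)[:,:2];Q,t,th,res=rigid(HOLES[[2,3]],C);print("chase by holes",t,th,res)
e=onplane(d,[f(235,244),f(445,242),f(514,311),f(280,381),f(470,381),f(273,400),f(479,400)],.030)[:,:2]
print("chase frame feature pts (exp (70,32),(70,-16),(54,-32),(36,..),(36,..),(..,24),(..,-24))\n",((e-t)@Q*1000).round(1))
b=onplane(d,[f(272,441),f(482,441)],o["tool_pos"][2]+.0144)[:,:2]; print("block far corners in chase",((b-t)@Q*1000).round(1),"tcp in chase",((o["tool_pos"][:2]-t)@Q*1000).round(1))
print("tool heading",np.degrees(np.arctan2(*M[[1,0],2]))+90,o["tool_pos"])
E
```

```text
chase by holes [0.59521169 0.04780905] 86.50292544811506 [0.06825876 0.06825876]
chase frame feature pts (exp (70,32),(70,-16),(54,-32),(36,..),(36,..),(..,24),(..,-24))
 [[ 69.5  31. ]
 [ 69.8 -15.7]
 [ 52.9 -31.5]
 [ 35.4  22. ]
 [ 35.3 -21.9]
 [ 30.5  23.8]
 [ 30.3 -24.1]]
block far corners in chase [[ 35.   16.5]
 [ 34.9 -17.3]] tcp in chase [1.3 0.3]
tool heading 86.37174800030544 [0.59498642 0.0491156  0.0857116 ]
```

```bash
python3 -m pendant '[[25,[10,-3.2,1.6],[0,0,0]],[25,[25,-3.2,1.6],[0,0,0]],[25,[38,-3.2,1.6],[0,0,0]],[25,[42,-3.2,1.6],[0,0,0]],[25,[42,-3.2,1.6],[0,0,0]],[25,[42,-3.2,1.6],[0,0,0]]]' 30
python3 - <<'E'
from h import *
o=telemetry.get_obs();print(o["tool_pos"],goalR(o,[.597,.0456,.0305],frame(-3.65)))
d=optics.read_camera("wrist");cv2.imwrite("pics/ax.png",cv2.resize(d["image"][40:260,150:400],None,fx=3,fy=2.7,interpolation=cv2.INTER_CUBIC))
d=optics.read_camera("side");cv2.imwrite("pics/ax2.png",cv2.resize(d["image"][150:270,230:370],None,fx=5,fy=5,interpolation=cv2.INTER_CUBIC))
E
```

```text
time_s: 37.92
tool_pos: [0.5976, 0.0453, 0.0439]
tool_rot: [79.4, 90.0, 75.8]
force: [-0.1, -0.9, -0.1]
grip_width: 0.0357
[0.59757243 0.04531423 0.04389657] (array([13.4,  0.2, -0.6]), array([-0.   ,  0.   , -0.001]))
```

View pics/ax.png

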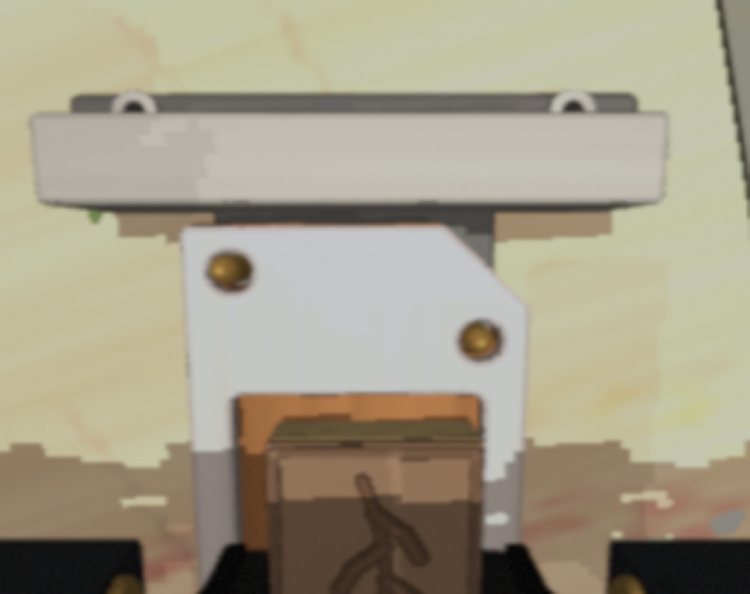

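View pics/ax2.png

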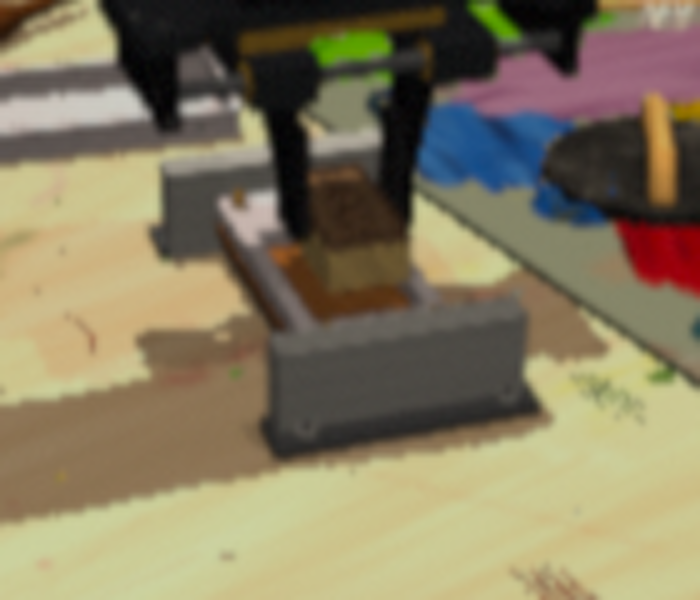

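```bash
cat > m.py <<'E'
from h import *
import sys
def blk(d,o,hl,hr,tl,tr,f,zt):
    C=onplane(d,[f(*hl),f(*hr)],.030)[:,:2];Q,t,th,res=rigid(HOLES[[2,3]],C)
    b=onplane(d,[f(*tl),f(*tr)],zt)[:,:2]
    print("chase",t.round(4),th.round(2),"block far corners in chase",((b-t)@Q*1000).round(1).tolist(),"tcp",((o["tool_pos"][:2]-t)@Q*1000).round(1),"tool",(90+np.degrees(np.arctan2(*toolR(o)[[1,0],2]))).round(2))
E
python3 - <<'E'
from m import *
d=optics.read_camera("wrist");o=telemetry.get_obs()
f=lambda x,y:(150+x/3-.5,40+y/2.7-.5)
blk(d,o,(230,271),(481,340),(269,443),(482,443),f,o["tool_pos"][2]+.0144)
blk(d,o,(230,271),(481,340),(285,421),(481,421),f,o["tool_pos"][2]-.0096)
E
```

```text
chase [0.5958 0.0473] 86.43 block far corners in chase [[31.7, 13.8], [31.6, -20.5]] tcp [-1.8 -2.8] tool 86.34
chase [0.5958 0.0473] 86.43 block far corners in chase [[31.0, 13.4], [30.9, -23.0]] tcp [-1.8 -2.8] tool 86.34
```

```bash
python3 -m pendant '[[25,[4,0,-0.8],[0,0,0]],[25,[8,0,-0.8],[0,0,0]],[25,[11,0,-0.8],[0,0,0]],[25,[13,0,-0.8],[0,0,0]],[25,[14,0,-0.8],[0,0,0]],[25,[14,0,-0.8],[0,0,0]]]' 30
python3 - <<'E'
from m import *
d=optics.read_camera("wrist");cv2.imwrite("pics/ay.png",cv2.resize(d["image"][40:260,150:400],None,fx=3,fy=2.7,interpolation=cv2.INTER_CUBIC))
E
```

```text
time_s: 38.57
tool_pos: [0.5969, 0.0453, 0.0299]
tool_rot: [75.9, 90.0, 72.2]
force: [-0.5, -0.9, -0.9]
grip_width: 0.0354
```

View pics/ay.png

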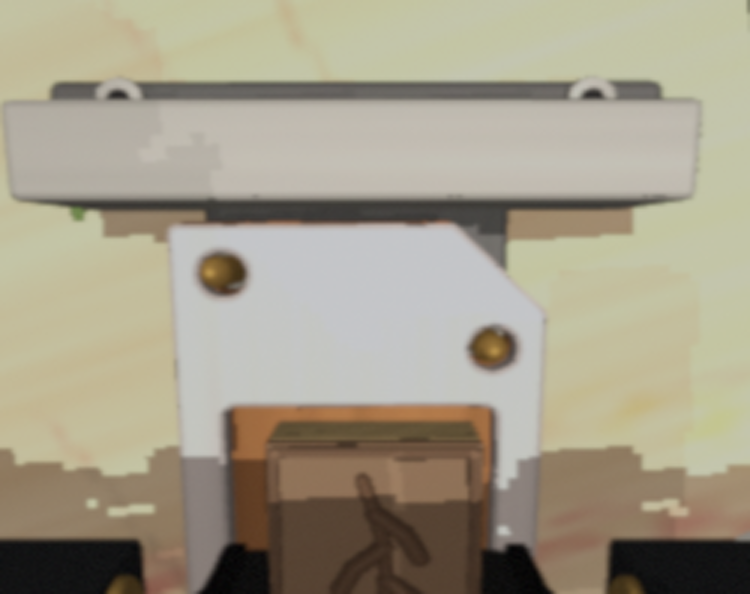

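```bash
python3 -m pendant '[[25,[0,1,0.8],[0,0,0]],[25,[0,2,1.6],[0,0,0]],[25,[0,3,2.2],[0,0,0]],[25,[0,3,2.2],[0,0,0]]]' 30
python3 - <<'E'
from m import *
d=optics.read_camera("wrist");cv2.imwrite("pics/az.png",cv2.resize(d["image"][130:260,190:370],None,fx=4,fy=4,interpolation=cv2.INTER_CUBIC))
E
```

```text
time_s: 38.95
tool_pos: [0.5997, 0.0487, 0.0302]
tool_rot: [46.6, 89.9, 43.0]
force: [-0.4, 0.2, -0.7]
grip_width: 0.0357
```

View pics/az.png

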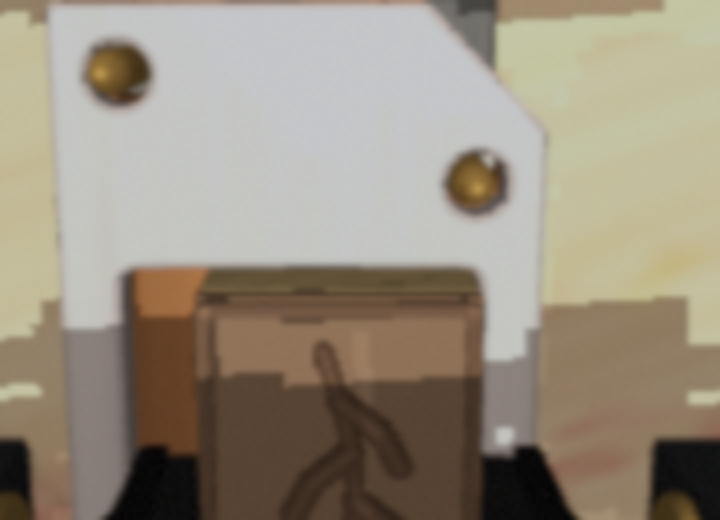

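```bash
python3 -m pendant '[[25,[0.2,0.5,0.4],[0,0,0]],[25,[0.3,1,0.8],[0,0,0]],[25,[0.3,1,0.8],[0,0,0]]]' 30; python3 -m pendant '[[25,[0,0.5,0.4],[0,0,0]],[25,[0,1,0.8],[0,0,0]],[25,[0,1,0.8],[0,0,0]]]' 30
python3 - <<'E'
from m import *
d=optics.read_camera("wrist");cv2.imwrite("pics/ba.png",cv2.resize(d["image"][130:260,190:370],None,fx=4,fy=4,interpolation=cv2.INTER_CUBIC))
E
```

```text
time_s: 39.25
tool_pos: [0.6003, 0.0493, 0.0298]
tool_rot: [52.9, 89.9, 49.3]
force: [0.4, -0.3, -0.6]
grip_width: 0.0356
time_s: 39.5
tool_pos: [0.601, 0.05, 0.0297]
tool_rot: [63.7, 90.0, 60.0]
force: [-1.5, -1.2, -1.2]
grip_width: 0.0356
```

View pics/ba.png

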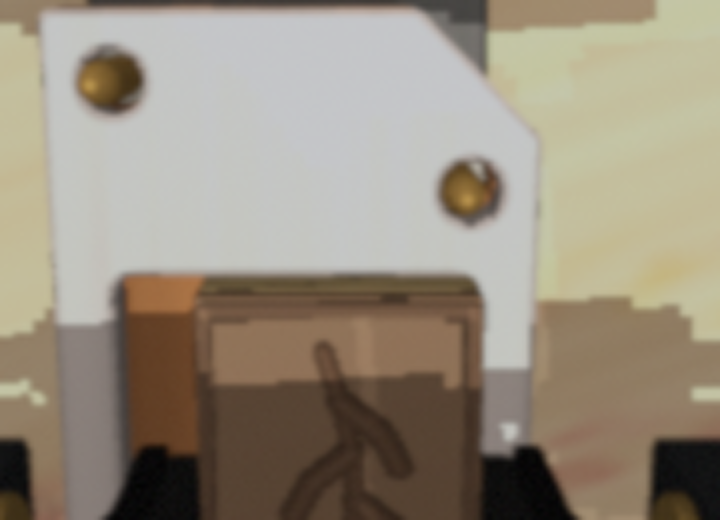

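```bash
for i in 1 2; do python3 -m pendant '[[25,[0,0.4,0.3],[0,0,0]],[25,[0,0.8,0.6],[0,0,0]],[25,[0,0.8,0.6],[0,0,0]]]' 30|egrep 'pos|force'; done
python3 - <<'E'
from m import *
d=optics.read_camera("wrist");cv2.imwrite("pics/bb.png",cv2.resize(d["image"][130:260,190:370],None,fx=4,fy=4,interpolation=cv2.INTER_CUBIC))
E
```

```text
tool_pos: [0.6012, 0.0502, 0.0297]
force: [-2.8, -2.3, 0.3]
tool_pos: [0.6013, 0.0503, 0.0297]
force: [-4.7, -3.7, 3.2]
```

View pics/bb.png

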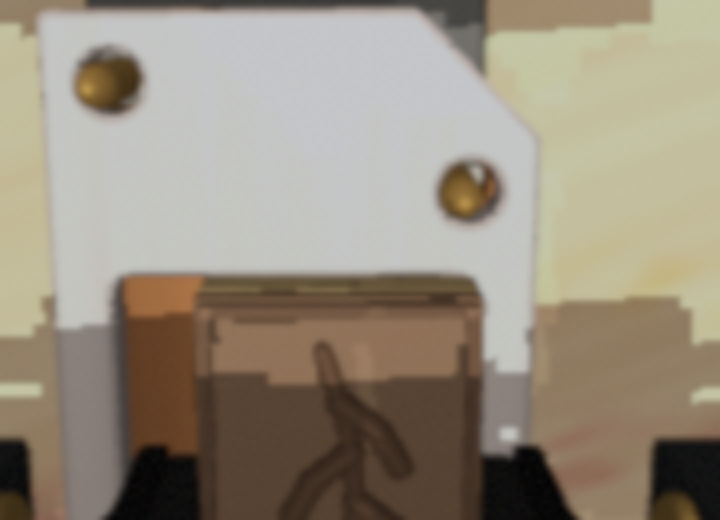

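```bash
python3 -m pendant '[[25,[0.3,0.3,0.3],[0,0,0]],[25,[0.3,0.3,0.3],[0,0,0]],[40,[0.3,0.3,0.3],[0,0,0]],[50,[0.3,0.3,0.3],[0,0,0]],[56,[0.3,0,0],[0,0,0]],[56,[-15,0,0],[0,0,0]],[56,[-50,0,0],[0,0,0]],[30,[-50,0,0],[0,0,0]],[5,[-50,0,0],[0,0,0]]]' 30
python3 - <<'E'
from m import *
d=optics.read_camera("wrist");cv2.imwrite("pics/bc.png",cv2.resize(d["image"][90:280,160:390],None,fx=3.4,fy=3.1,interpolation=cv2.INTER_CUBIC));o=telemetry.get_obs();print(o["tool_pos"])
d=optics.read_camera("side");cv2.imwrite("pics/bc2.png",cv2.resize(d["image"][150:270,230:370],None,fx=5,fy=5,interpolation=cv2.INTER_CUBIC))
E
```

```text
time_s: 40.85
tool_pos: [0.6049, 0.0525, 0.0822]
tool_rot: [25.9, 89.6, 22.2]
force: [0.6, 0.5, -0.4]
grip_width: 0.0483
[0.60346546 0.05245588 0.08067624]
```

View pics/bc.png

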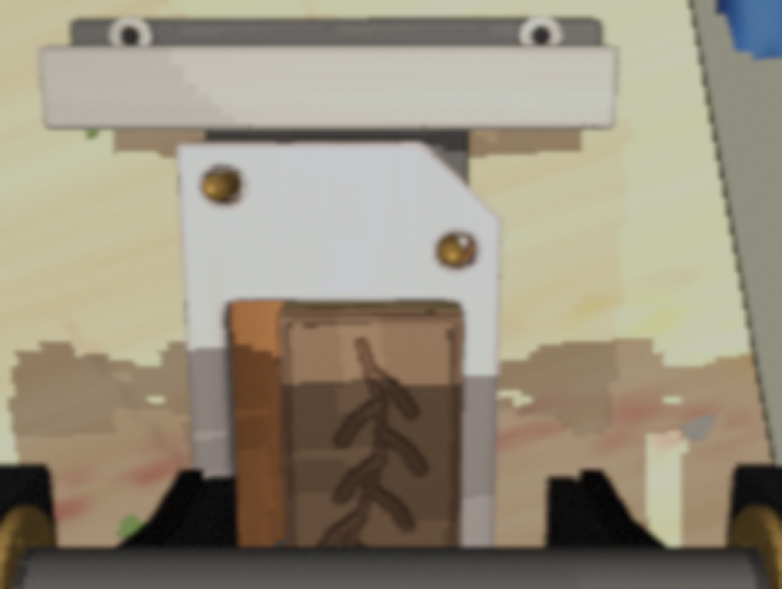

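View pics/bc2.png

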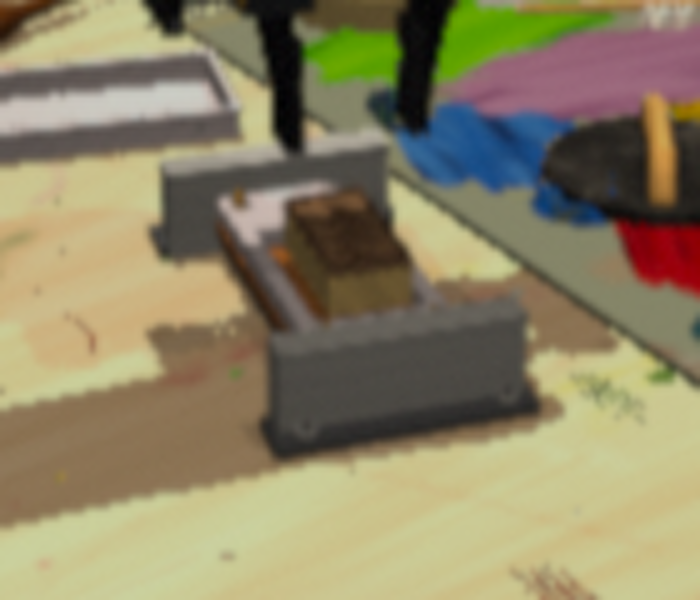

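```bash
python3 - <<'E'
from m import *
d=optics.read_camera("wrist");o=telemetry.get_obs()
f=lambda x,y:(160+x/3.4-.5,90+y/3.1-.5)
H=(221,185),(457,250)
blk(d,o,*H,(281,318),(462,316),f,.044)
C=onplane(d,[f(*H[0]),f(*H[1])],.030)[:,:2];Q,t,th,res=rigid(HOLES[[2,3]],C)
e=onplane(d,[f(232,301),f(455,300),f(228,340),f(464,340),f(181,144),f(499,230),f(422,143)],.030)[:,:2];print(((e-t)@Q*1000).round(1).tolist())
e=onplane(d,[f(281,318),f(462,318),f(285,540),f(461,540)],.044)[:,:2];print("block edges",((e-t)@Q*1000).round(1).tolist())
for nm,c in (("ypush",(3,29)),("xpush",(-52,-6))):
    g=Q@(np.array(c)/1000)+t; print(nm,g,goalR(o,[*g,.06],frame(th-90)),goalR(o,[*g,.031],frame(th-90)))
print(o["grip_width"],o["tool_pos"])
E
```

```text
chase [0.593 0.048] 86.52 block far corners in chase [[34.8, 10.7], [35.1, -23.2]] tcp [ 4.7 -8.7] tool 86.37
[[36.0, 21.8], [36.1, -22.7], [27.3, 23.0], [27.1, -24.6], [69.5, 30.3], [51.3, -31.2], [69.5, -16.0]]
block edges [[34.8, 10.7], [34.7, -23.2], [-14.3, 11.4], [-14.4, -23.6]]
ypush [0.56422224 0.05272304] (array([ 19. ,  -1.8, -37.7]), array([-0.003, -0.   , -0.001])) (array([ 48. ,  -1.9, -37.7]), array([-0.003, -0.   , -0.001]))
xpush [ 0.59582406 -0.00429735] (array([ 19. , -56.7,  -2.5]), array([-0.003, -0.   , -0.001])) (array([ 48. , -56.8,  -2.5]), array([-0.003, -0.   , -0.001]))
0.03825948386798206 [0.60195522 0.05215094 0.07902746]
```

```bash
python3 -m pendant '[[0,[0,-1.8,-20],[0,0,0]],[0,[0,-1.8,-38],[0,0,0]],[0,[10,-1.8,-38],[0,0,0]],[0,[25,-1.8,-38],[0,0,0]],[0,[40,-1.8,-38],[0,0,0]],[0,[48,-1.8,-38],[0,0,0]],[0,[48,-1.8,-38],[0,0,0]],[0,[48,-1.8,-38],[0,0,0]]]' 20
python3 - <<'E'
from m import *
o=telemetry.get_obs();print(o["tool_pos"],o["grip_width"],o["force"])
d=optics.read_camera("side");cv2.imwrite("pics/bd.png",cv2.resize(d["image"][150:270,230:370],None,fx=5,fy=5,interpolation=cv2.INTER_CUBIC))
E
```

```text
time_s: 41.67
tool_pos: [0.5641, 0.052, 0.0309]
tool_rot: [-157.0, 90.0, -160.7]
force: [0.4, -0.9, 0.8]
grip_width: 0.0005
[0.56410774 0.05199168 0.03093943] 0.00048151552821829643 [ 0.4201557  -0.93793549  0.76455407]
```

View pics/bd.png

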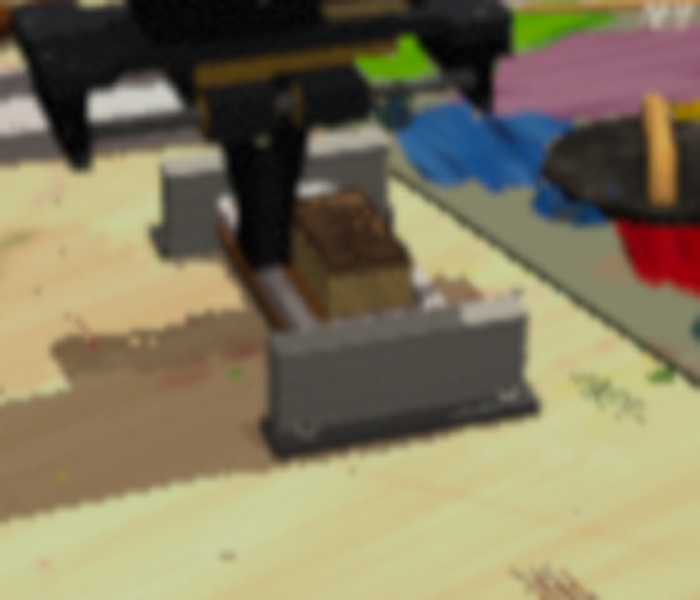

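```bash
python3 -m pendant '[[0,[0,0,2],[0,0,0]],[0,[0,0,4],[0,0,0]],[0,[0,0,6],[0,0,0]],[0,[0,0,7],[0,0,0]],[0,[0,0,7],[0,0,0]]]' 20|egrep 'pos|force'; for i in 1 2 3; do python3 -m pendant '[[0,[0,0,0.7],[0,0,0]],[0,[0,0,1.4],[0,0,0]],[0,[0,0,1.4],[0,0,0]]]' 20|egrep 'pos|force'; done
```

```text
tool_pos: [0.572, 0.0518, 0.0322]
force: [0.3, -0.2, -0.1]
tool_pos: [0.5729, 0.0518, 0.0318]
force: [-0.1, 0.4, 0.7]
tool_pos: [0.5741, 0.0516, 0.0317]
force: [-0.0, 0.9, -0.1]
tool_pos: [0.5742, 0.0517, 0.0315]
force: [-5.2, 0.2, 3.4]
```

```bash
python3 -m pendant '[[0,[0,0,0.8],[0,0,0]],[0,[0,0,1.5],[0,0,0]],[0,[0,0,1.5],[0,0,0]],[0,[0,0,-3],[0,0,0]],[0,[0,0,-9],[0,0,0]],[0,[-15,0,-9],[0,0,0]],[0,[-40,0,-9],[0,0,0]],[0,[-40,0,-9],[0,0,0]]]' 20
python3 - <<'E'
from m import *
o=telemetry.get_obs();g=[.5958,-.0045]
print(o["tool_pos"],goalR(o,[*g,.07],frame(-3.55)),goalR(o,[*g,.031],frame(-3.55)))
E
```

```text
time_s: 43.55
tool_pos: [0.5699, 0.0521, 0.0759]
tool_rot: [18.2, 89.5, 14.5]
force: [1.8, -0.4, 0.6]
grip_width: 0.0002
[0.56992115 0.05206926 0.07587326] (array([  6. , -54.8,  29.4]), array([-0.002,  0.009, -0.003])) (array([ 45. , -54.9,  29.1]), array([-0.002,  0.009, -0.003]))
```

```bash
python3 -m pendant '[[0,[0,-25,15],[0,0,0]],[0,[0,-54.8,29],[0,0,0]],[0,[0,-54.8,29],[0,0,0]],[0,[0,-54.8,29],[0,0,0]],[0,[0,-54.8,29],[0,0,0]]]' 20 >/dev/null
python3 - <<'E'
from m import *
o=telemetry.get_obs();g=[.5958,-.0045]
print(o["tool_pos"],goalR(o,[*g,.031],frame(-3.55)))
d=optics.read_camera("wrist");cv2.imwrite("pics/be.png",d["image"])
E
```

```text
[ 0.59203682 -0.00433945  0.0715415 ] (array([40.5,  0. ,  3.7]), array([-0.003,  0.001, -0.001]))
```

View pics/be.png

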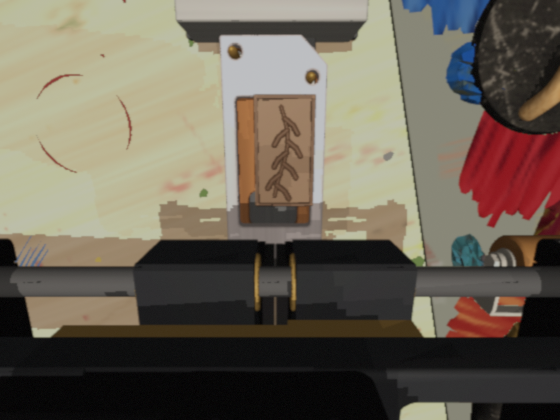

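Wrist view: the block (255-315, 95-205) is tight at the top-right of the opening. Now the x nudge.

```bash
python3 -m pendant '[[0,[10,0,3.5],[0,0,0]],[0,[25,0,3.5],[0,0,0]],[0,[37,0,3.5],[0,0,0]],[0,[40,0,3.5],[0,0,0]],[0,[40,0,3.5],[0,0,0]],[0,[40,3,3.5],[0,0,0]],[0,[40,6,3.5],[0,0,0]],[0,[40,8,3.5],[0,0,0]],[0,[40,8,3.5],[0,0,0]]]' 20; for i in 1 2 3; do python3 -m pendant '[[0,[0,0.7,0],[0,0,0]],[0,[0,1.4,0],[0,0,0]],[0,[0,1.4,0],[0,0,0]]]' 20|egrep 'pos|force'; done
```

```text
time_s: 44.77
tool_pos: [0.5966, 0.0044, 0.0324]
tool_rot: [42.7, 89.9, 39.1]
force: [0.6, -0.3, -0.5]
grip_width: 0.0006
tool_pos: [0.5962, 0.0049, 0.032]
force: [-0.3, -0.1, -0.2]
tool_pos: [0.5962, 0.0063, 0.0318]
force: [0.0, 0.1, 0.4]
tool_pos: [0.5962, 0.0071, 0.0318]
force: [-0.3, -1.1, -0.3]
```

```bash
for i in 1 2 3; do python3 -m pendant '[[0,[0,0.7,0],[0,0,0]],[0,[0,1.4,0],[0,0,0]],[0,[0,1.4,0],[0,0,0]]]' 20|egrep 'pos|force'; done
```

```text
tool_pos: [0.5962, 0.0073, 0.0318]
force: [-1.1, -4.6, 0.4]
tool_pos: [0.5961, 0.0074, 0.0318]
force: [-1.0, -6.5, 1.0]
tool_pos: [0.596, 0.0077, 0.0318]
force: [-1.4, -9.1, 1.3]
```

```bash
python3 -m pendant '[[0,[0,-4,0],[0,0,0]],[0,[0,-12,0],[0,0,0]],[0,[-15,-12,0],[0,0,0]],[0,[-50,-12,0],[0,0,0]],[0,[-90,-12,0],[0,0,0]],[0,[-90,-12,0],[0,0,0]],[0,[-90,-12,0],[0,0,0]],[0,[-90,-12,0],[0,0,0]]]' 20
python3 - <<'E'
from m import *
d=optics.read_camera("wrist");cv2.imwrite("pics/bf.png",cv2.resize(d["image"][20:240,190:370],None,fx=3.6,fy=2.7,interpolation=cv2.INTER_CUBIC))
d=optics.read_camera("side");cv2.imwrite("pics/bf2.png",cv2.resize(d["image"][140:270,210:370],None,fx=4.5,fy=4.5,interpolation=cv2.INTER_CUBIC))
E
```

```text
time_s: 46.93
tool_pos: [0.5957, 0.0007, 0.1217]
tool_rot: [71.8, 89.9, 68.2]
force: [-0.5, 0.1, -0.5]
grip_width: 0.0001
```

View pics/bf.png

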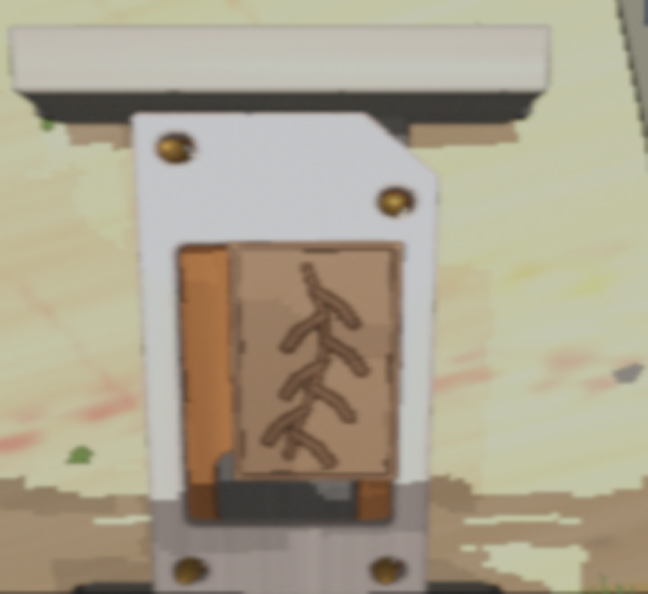

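View pics/bf2.png

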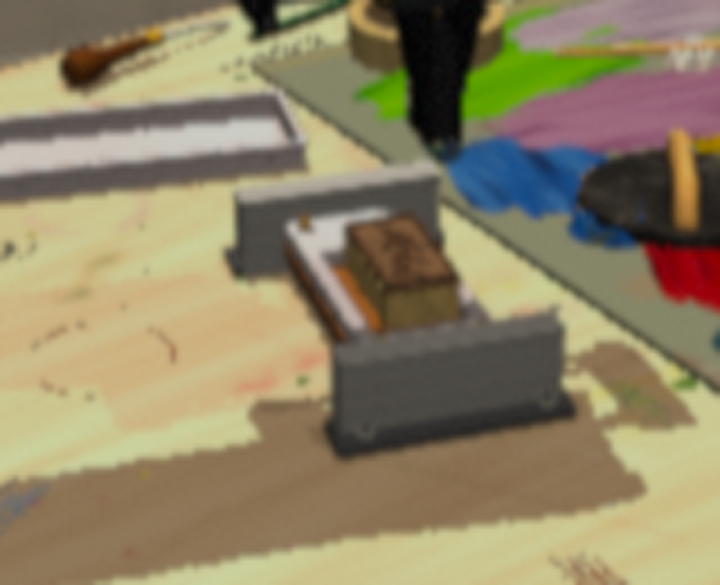

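```bash
python3 - <<'E'
from m import *
d=optics.read_camera("wrist")
f=lambda x,y:(190+x/3.6-.5,20+y/2.7-.5)
C=onplane(d,[f(190,571),f(387,571),f(176,148),f(396,201)],.030)[:,:2];Q,t,th,res=rigid(HOLES,C);print("chase",t,th,res)
e=onplane(d,[f(231,243),f(403,243),f(396,478),f(236,476)],.044)[:,:2];b=(e-t)@Q*1000;print(b.round(1).tolist(),"centre",b.mean(0).round(1))
m=models.masks_of("wrist","lino_block")
if m:
    P,_=depthpts(d,m[0]["pixels"]);print("block top z",np.percentile(P[:,2],[10,50,90]))
m=np.zeros((420,560),bool);m[66:84,250:285]=1;P,_=depthpts(d,m);print("chase z +x end",np.median(P[:,2]))
m=np.zeros((420,560),bool);m[216:232,255:288]=1;P,_=depthpts(d,m);print("chase z -x end",np.median(P[:,2]))
t_=optics.read_camera("top");cv2.imwrite("pics/bg.png",t_["image"])
for l in ["ink_tin","baren","roller"]:
    r=models.landmark_of("top",l)[:1]; print(l,[(x["confidence"],(np.array(x["centre"])*[420,560]).round()) for x in r])
E
```

```text
chase [0.59414466 0.04804354] 86.27936462824657 [0.12408742 0.17752019 0.29785812 0.17255789]
[[35.0, 11.0], [35.0, -23.4], [-28.8, -23.3], [-28.2, 10.9]] centre [ 3.2 -6.2]
block top z [0.04151469 0.04271283 0.0444908 ]
chase z +x end 0.03047353802244762
chase z -x end 0.03033138596229895
ink_tin []
baren [(0.77, array([118., 248.]))]
roller [(0.62, array([123., 342.]))]
```

View pics/bg.png

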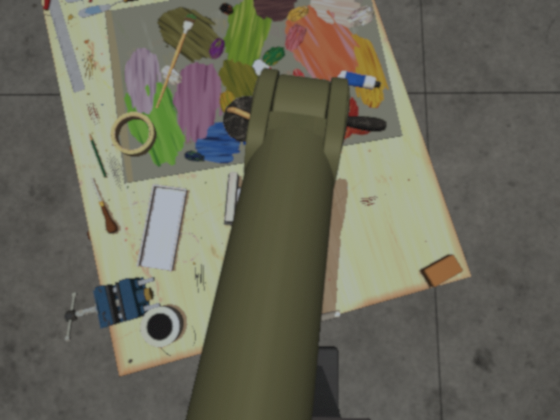

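Block centre (3.2, -6.2) mm in the chase (home is (3, -6)) and the chase is flat at z 30.4/30.3. The top view shows the galley empty and the bystanders in place; the red tin is hidden by the arm. Handing in.

```bash
python3 -c "
from cell import env,telemetry
print(telemetry.get_obs()['time_s']); print(env.sign_off())"
```

```text
47.3333
the job is handed in; nothing more can be done
None
```

I seated the packing plate and then the chase on the bed's pins. I then pushed the block home into the corner next to the clipped corner and handed in at 47.3 s.

**How it went**
- **Plate:** I pinched its end strip with the tool leaned 35° to clear the vise and lifted it out. I set it on the table and re-gripped it by its sides to lower it over the pins.
- **Chase:** I gripped it by its sides and lowered it over the same pins.
- **Block:** I stood it in the opening, picture up, slid it into the corner, then nudged it home in each direction until it stopped moving under 5–9 N.

**Last checks**
- **Block:** its centre measured (3.2, -6.2) mm in the chase's frame, against (3, -6) for home. The image showed it at both edges.
- **Chase:** its top measured 30.4 and 30.3 mm at its two ends, so it lies flat on the plate. The pins showed in all four holes.
- **Bystanders:** the networks placed the baren and roller within 2 pixels of where they started. The ink tin was hidden by the arm in the last picture, so I could not recheck it there. It showed in place in earlier wrist and side views, and nothing touched it.

**What failed or disagreed**
- **First grasp missed:** the true fingertips sat about 20 mm short of the stated reach. While I measured this, the fingers pressed on the plate (or the galley) with about 22 N, and the plate stayed in place.
- **Top camera:** it put the bed's pins 2–4 mm off the wrist camera's reading. I trusted the wrist view, and both parts went down over the pins without jamming.

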